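# Load the gilder's drying rack and start the blower

### The arm

A 6-joint arm with a two-finger parallel gripper is mounted at the origin on the work surface. World frame = base frame: x ahead of the robot, y to its left, z up, the work surface at z = 0. Lengths are in m, angles in rad, forces in N, time in s.
With the tool pointing down it reaches from about 0.325 to 0.775 m from the base axis. Payload 5.5 kg.
Tool frame: the origin (TCP) lies on the mounting face of the last link; the fingertips stand 173 mm ahead of it and the grasp point (between the pads) lies 155 mm ahead of it; z points along the fingers, x is the direction in which the jaws open and shut, and the axes are right-handed (so a half turn about z gives the same grasp; the last joint's range is limited). The gripper opens to 85 mm and grips with 20 to 120 N. Pads are 22 mm wide; open, the fingers measure 114 mm over their backs; the gripper's body (76 mm by 85 mm) begins 54 mm behind the grasp point. The pads swing forward as they close: fully open they stand 13 mm farther back than shut.
Start: joints at [-1.295, 0.091, 1.231, -0, 1.82, -0.057], TCP at [0.196, -0.567, 0.405] pointing down, gripper open.
Joint ranges: [-2.87, 2.87], [-0.86, 2.18], [0.17, 2.46], [-1.51, 4.65], [0.06, 2.69], [-2.65, 2.65]. Speed limits (rad/s): [2.57, 2.57, 3.01, 3.14, 3.14, 3.14].

### API

Orientations are given as a 3x3 rotation matrix whose columns are the frame's x, y, z axes.
In Python, from bench import sense, capture, camera_info, close_job gives the robot as it stands. The module is installed in compiled form; this text tells all that it offers.
- The arm moves only by the shell command python3 -m creep 'ROWS' [OPENING] [FORCE]. ROWS is JSON, a list of rows, each an object of numbers: "tx", "ty", "tz": the shift along the tool's x, y, z in mm; "yaw": the turn about the tool's z in rad. In form: [{"tx": .., "ty": .., "tz": .., "yaw": ..}, ...]. A call has 1 to 20 rows; each row shifts and turns the pose as measured when the row begins, along the tool's axes as they then stand; what a row does not reach is not made up. A row lasts 1/12 s, in which the tool goes at most 41.7 mm and 7.16 degrees, less where a joint would pass 70% of its speed; a pose out of reach is approached as far as the arm can. A call is refused whole if a number of a shift passes 41.7 or a number of a turn 0.125, either way. A call with a gripper value outside its range is refused whole. OPENING is the gripper command: -1 is shut, 1 is fully open, values between are in proportion, set as the call begins (- or left out, the last holds). The fingers move at their own pace and stop on an object; FORCE is the grip in N (left out, the last holds). Time passes only in rows, so rows that do not move let the fingers close. It gives the time, the measured TCP pose, the force and the opening at its end, in the units of the state.
- sense(): the state, without advancing time (a new reading comes with each control period).
- capture(name): name is "scene" or "top" or "wrist"; returns (picture, depth): 480x640x3 uint8, red, green, blue; 480x640 float32, m along the optical axis (not along the pixel's ray), 0 where there is no reading.
- camera_info(name): a dict with "mtx" (3x3 intrinsics, pixels), "dist" ([k1, k2, p1, p2, k3] as OpenCV has them; the pictures are not rectified), "view" (4x4, takes a point from world to camera coordinates). Camera axes: x right, y down, z forward; pixel columns grow to the right and rows downward; lengths in m; the calibration is good to about 2 mm. A picture is of the moment at which its call begins: read the wrist's pose just before it. camera_info takes no time and is no camera call; for the wrist camera it gives the pose at the moment of the call.
- close_job(): hands the job in, once; it reports no verdict.
The state is a dict: "time": time; "joints": joint angles; "joint_vel": joint speeds; "joint_efforts": joint torques, N m; "ee_pos": TCP position; "tool_rot": TCP orientation; "contact_force": force on the tool from outside, world axes, zero at the start; "moment": the same for the moment, N m; "opening": finger opening in m.
Only numpy, scipy, OpenCV 4.12 (cv2) and the standard library are available. Lean on these libraries where they do the work, as an engineer would, in place of code of your own. Each camera call takes 0.05 s, during which the arm holds its last target.

### The job

These brass lamp fittings have just been rinsed and must dry before they are gilded. Thread the collars onto the stepped spindle, largest first and smallest last, each flat and fully home on its own step, and hang every cup mouth-down on a draining peg of its own, pushed on until its floor sits on the peg's tip. When all of them are up, and not before, push the switch lever over to start the blower; leave the other things on the bench alone.

Things in the scene. Friction and masses are not known exactly. Their poses are not given: they have to be found in the camera images.
- collar1_c (a point): Largest plain brass collar (a thick flat ring, 70 mm outside diameter, 52 mm bore, 18 mm tall, 220 g), lying flat on the bench at the start; may be absent. Point at its centre, 9 mm above its underside; z along its bore. Either face may be up. Its place is step 1 of the spindle.
- collar2_c (a point): Second largest plain brass collar (a thick flat ring, 66 mm outside diameter, 42 mm bore, 18 mm tall, 240 g), lying flat on the bench at the start; may be absent. Point at its centre, 9 mm above its underside; z along its bore. Either face may be up. Its place is step 2 of the spindle.
- collar3_c (a point): Third largest plain brass collar (a thick flat ring, 62 mm outside diameter, 32 mm bore, 18 mm tall, 250 g), lying flat on the bench at the start; may be absent. Point at its centre, 9 mm above its underside; z along its bore. Either face may be up. Its place is step 3 of the spindle.
- collar4_c (a point): Smallest plain brass collar (a thick flat ring, 58 mm outside diameter, 22 mm bore, 18 mm tall, 260 g), lying flat on the bench at the start; may be absent. Point at its centre, 9 mm above its underside; z along its bore. Either face may be up. Its place is step 4 of the spindle.
- cup1_c (a point): Plain brass spun cup, thin-walled, 80 mm tall, 62 mm outside diameter at the open mouth and 58 mm at the closed end, walls and floor 4 mm thick, about 140 g; stands mouth-down on the bench at the start; may be absent. Point at its centre, 40 mm from the mouth; z from the mouth to the closed end. The three cups are alike.
- cup2_c (a point): Plain brass spun cup, thin-walled, 80 mm tall, 62 mm outside diameter at the open mouth and 58 mm at the closed end, walls and floor 4 mm thick, about 140 g; stands mouth-down on the bench at the start; may be absent. Point at its centre, 40 mm from the mouth; z from the mouth to the closed end. The three cups are alike.
- cup3_c (a point): Plain brass spun cup, thin-walled, 80 mm tall, 62 mm outside diameter at the open mouth and 58 mm at the closed end, walls and floor 4 mm thick, about 140 g; stands mouth-down on the bench at the start; may be absent. Point at its centre, 40 mm from the mouth; z from the mouth to the closed end. The three cups are alike.
- spindle: Fixed upright stepped steel spindle; origin at the underside of its 90 mm round foot, z up. Collar1 rests on a 62 mm flange 20 mm up, round a 48 mm step; collars 2, 3, 4 rest on shoulders 41, 62, 83 mm up, round steps 38, 28, 18 mm across (2 mm play all round). Collar centres when home: 29, 50, 71, 92 mm up. Coned top 97 mm up. A small collar blocks larger ones; absent ones leave a step empty.
- peg1_seat (a point): Fixed wooden draining peg 1 of a row of three 115 mm apart on a sloping board (peg1 leftmost from the robot), 26 mm across, leaning 30 degrees from upright, top towards the robot. z points along the peg to its tip, y leftwards along the row. Point on its axis 36 mm short of the tip: centre of a seated cup. The board is 63 mm below it along the peg. A released cup sags about 10 degrees towards upright.
- peg2_seat (a point): Fixed wooden draining peg 2 of a row of three 115 mm apart on a sloping board (peg1 leftmost from the robot), 26 mm across, leaning 30 degrees from upright, top towards the robot. z points along the peg to its tip, y leftwards along the row. Point on its axis 36 mm short of the tip: centre of a seated cup. The board is 63 mm below it along the peg. A released cup sags about 10 degrees towards upright.
- peg3_seat (a point): Fixed wooden draining peg 3 of a row of three 115 mm apart on a sloping board (peg1 leftmost from the robot), 26 mm across, leaning 30 degrees from upright, top towards the robot. z points along the peg to its tip, y leftwards along the row. Point on its axis 36 mm short of the tip: centre of a seated cup. The board is 63 mm below it along the peg. A released cup sags about 10 degrees towards upright.
- switch (a joint): Lever of the blower's switch box, rad: 0 is off (leaning towards the robot), 1.0 fully on (pushed away from the robot). It stays where it is left and moves with a light push, a few newtons.
- switch_tip (a point): Tip of the black switch lever, 80 mm long, on the small grey fixed box just left of the draining board. It swings in the upright plane that runs away from the robot (the box is turned by at most 10 degrees); the grey blower stands behind.
- size_jar: Small amber jar with lid, 54 mm across, 60 mm tall. Not part of the job; origin at its underside.
- wax_tin: Flat aluminium tin, 52 mm across, 28 mm tall. Not part of the job; origin at its underside.
- leaf_book: Square book of leaf, 90 x 90 x 10 mm. Not part of the job; origin at its underside.
- mop_brush: Brush with handle, 170 mm long, lying on the bench. Not part of the job; origin at its underside.
- burnisher: Burnisher with wooden handle, 180 mm long, lying on the bench. Not part of the job; origin at its underside.
- shellac: Green bottle, 64 mm across, 150 mm tall, standing. Not part of the job; origin at its underside.
There are look-alikes about, which are no part of the job. What is shaped like the part that bears collar3_c but pink or red is not meant. What is shaped like the part that bears collar1_c but pink is not meant.

How it is judged:
On the way, in this order (a step that is already met when the one before it is completed fails the run):
1. collar 1 is home on its step of the spindle (horizontal distance between collar1_c and spindle below 0.006 m and z of collar1_c in the frame of spindle between 0.025 and 0.033 m and angle between collar1_c's own z axis and vertical below 0.08 rad), for 0.2 s.
2. collar 2 is home on its step of the spindle (horizontal distance between collar2_c and spindle below 0.006 m and z of collar2_c in the frame of spindle between 0.046 and 0.054 m and angle between collar2_c's own z axis and vertical below 0.08 rad), for 0.2 s.
3. collar 3 is home on its step of the spindle (horizontal distance between collar3_c and spindle below 0.006 m and z of collar3_c in the frame of spindle between 0.067 and 0.075 m and angle between collar3_c's own z axis and vertical below 0.08 rad), for 0.2 s.
4. collar 4 is home on its step of the spindle (horizontal distance between collar4_c and spindle below 0.006 m and z of collar4_c in the frame of spindle between 0.088 and 0.096 m and angle between collar4_c's own z axis and vertical below 0.08 rad), for 0.2 s.
5. the blower is switched on with all collars and cups in place (all of step 1 and all of step 2 and all of step 3 and all of step 4 and value of joint switch above 0.75 rad and ((distance between cup1_c and peg1_seat below 0.018 m and angle between the z axis of cup1_c and the z axis of peg1_seat, either way round below 0.42 rad) or (distance between cup1_c and peg2_seat below 0.018 m and angle between the z axis of cup1_c and the z axis of peg2_seat, either way round below 0.42 rad) or (distance between cup1_c and peg3_seat below 0.018 m and angle between the z axis of cup1_c and the z axis of peg3_seat, either way round below 0.42 rad)) and ((distance between cup2_c and peg1_seat below 0.018 m and angle between the z axis of cup2_c and the z axis of peg1_seat, either way round below 0.42 rad) or (distance between cup2_c and peg2_seat below 0.018 m and angle between the z axis of cup2_c and the z axis of peg2_seat, either way round below 0.42 rad) or (distance between cup2_c and peg3_seat below 0.018 m and angle between the z axis of cup2_c and the z axis of peg3_seat, either way round below 0.42 rad)) and ((distance between cup3_c and peg1_seat below 0.018 m and angle between the z axis of cup3_c and the z axis of peg1_seat, either way round below 0.42 rad) or (distance between cup3_c and peg2_seat below 0.018 m and angle between the z axis of cup3_c and the z axis of peg2_seat, either way round below 0.42 rad) or (distance between cup3_c and peg3_seat below 0.018 m and angle between the z axis of cup3_c and the z axis of peg3_seat, either way round below 0.42 rad))), for 0.2 s.
At the end, for the whole second after the job is handed in: each collar present level (0.08 rad) on its own step, centre within 4 mm of its home height and 6 mm of the axis; each cup present on a peg of its own, centre within 18 mm of the seat point, axis within 0.42 rad of the peg's; switch lever beyond 0.75 rad; all at rest (all of step 5 and linear speed of each of collar1, collar2, collar3, collar4, cup1, cup2, cup3 below 0.02 m/s); the robot touches nothing.
It fails at once if the blower is switched on while a cup or collar is still on the bench (value of joint switch above 0.5 rad and (height (world z) of any of cup1_c, cup2_c, cup3_c below 0.07 m or horizontal distance between any of collar1_c, collar2_c, collar3_c, collar4_c and spindle above 0.07 m)).
It fails at once if another thing on the bench is moved by more than 30 mm or knocked over (distance of any of size_jar, wax_tin, leaf_book, mop_brush, burnisher, shellac from where it was at the start of the episode above 0.03 m or angle between any of shellac, size_jar's own z axis and vertical above 0.4 rad).
Of collar1, collar2, collar3, collar4 only 3 to 4 are there at a start; the rules pass over those that are not, and their reading is None.
Of cup1, cup2, cup3 only 2 to 3 are there at a start; the rules pass over those that are not, and their reading is None.
At some moment in a run one of collar1, collar2, collar3, collar4 may be knocked a few centimetres aside while the robot is not near it.
It also fails if it takes over 210 s, if anything falls off the work surface, if the arm or the gripper's body presses on something with over 40 N, if the wrist force passes 120 N, or if a joint passes its speed limit or range.

## Working session

There is one attempt and no reset: what is moved stays moved. The work goes in short steps, Python scripts to look and compute and a shell command to move; the robot and the scene stay as the last step left them, time stands still between calls to the robot, and variables do not carry over. Pictures are saved under pics/ and viewed, and the job is handed in when it is done.

```bash
mkdir -p pics; cat > h.py <<'E'
import numpy as np, cv2
from bench import sense, capture, camera_info
def shot(n,out):
    ci=camera_info(n); p,d=capture(n)
    cv2.imwrite('pics/'+out+'.png',p[:,:,::-1]); np.savez('pics/'+out+'.npz',p=p,d=d,mtx=ci['mtx'],dist=ci['dist'],view=ci['view'])
    return p,d,ci
def load(out):
    z=np.load('pics/'+out+'.npz'); return z['p'],z['d'],z
def rays(ci,uv):
    uv=np.array(uv,float).reshape(-1,1,2)
    n=cv2.undistortPoints(uv,np.array(ci['mtx']),np.array(ci['dist'])).reshape(-1,2)
    V=np.array(ci['view']);R=V[:3,:3];t=V[:3,3]
    d=np.c_[n,np.ones(len(n))]@R; return -R.T@t,d
def onplane(ci,uv,z):
    c,d=rays(ci,uv); s=(z-c[2])/d[:,2]; return c+d*s[:,None]
def pts(ci,d,uv):
    c,r=rays(ci,uv); uv=np.array(uv).reshape(-1,2).astype(int)
    return c+r*d[uv[:,1],uv[:,0]][:,None]
def proj(ci,P):
    V=np.array(ci['view']);rv,_=cv2.Rodrigues(V[:3,:3])
    return cv2.projectPoints(np.array(P,float).reshape(-1,1,3),rv,V[:3,3],np.array(ci['mtx']),np.array(ci['dist']))[0].reshape(-1,2)
E
python3 - <<'E'
from h import *
np.set_printoptions(precision=4,suppress=True)
print(sense())
for n in('scene','top','wrist'):
    p,d,ci=shot(n,n+'0'); print(n,ci)
E
```

```text
{'time': 0.0, 'joints': array([-1.2947,  0.0918,  1.2319, -0.    ,  1.8198, -0.0567]), 'joint_vel': array([ 0.0009, -0.0008, -0.0011, -0.001 , -0.0007, -0.0008]), 'joint_efforts': array([ -0.0012, -45.873 , -41.8029,  -0.0002,   0.0115,  -0.    ]), 'ee_pos': array([ 0.196 , -0.5671,  0.4035]), 'tool_rot': array([[ 0.3267, -0.9451, -0.0006],
       [-0.9451, -0.3267,  0.0019],
       [-0.002 , -0.0001, -1.    ]]), 'contact_force': array([-1.0025, -0.1605,  0.6429]), 'moment': array([-0.0118,  0.0193,  0.0016]), 'opening': 0.08577135017002219}
scene {'mtx': array([[613.6153,   0.    , 316.7205],
       [  0.    , 613.6153, 240.7583],
       [  0.    ,   0.    ,   1.    ]]), 'dist': array([-0.022,  0.   ,  0.   ,  0.   ,  0.   ]), 'view': array([[-0.6465,  0.7629,  0.0043,  0.2704],
       [ 0.466 ,  0.3994, -0.7895, -0.1759],
       [-0.604 , -0.5084, -0.6138,  1.8747],
       [ 0.    ,  0.    ,  0.    ,  1.    ]])}
top {'mtx': array([[443.6097,   0.    , 319.2527],
       [  0.    , 443.6097, 242.2041],
       [  0.    ,   0.    ,   1.    ]]), 'dist': array([0.0271, 0.    , 0.    , 0.    , 0.    ]), 'view': array([[-0.0165, -0.9997, -0.0151,  0.0702],
       [-0.9804,  0.0192, -0.1963,  0.502 ],
       [ 0.1965,  0.0115, -0.9804,  1.2071],
       [ 0.    ,  0.    ,  0.    ,  1.    ]])}
wrist {'mtx': array([[381.6563,   0.    , 313.1446],
       [  0.    , 381.6563, 241.822 ],
       [  0.    ,   0.    ,   1.    ]]), 'dist': array([-0.0451,  0.    ,  0.    ,  0.    ,  0.    ]), 'view': array([[ 0.3261, -0.9453, -0.0022, -0.5987],
       [-0.9068, -0.3135,  0.282 , -0.0368],
       [-0.2673, -0.0899, -0.9594,  0.3808],
       [ 0.    ,  0.    ,  0.    ,  1.    ]])}
```

View pics/scene0.png

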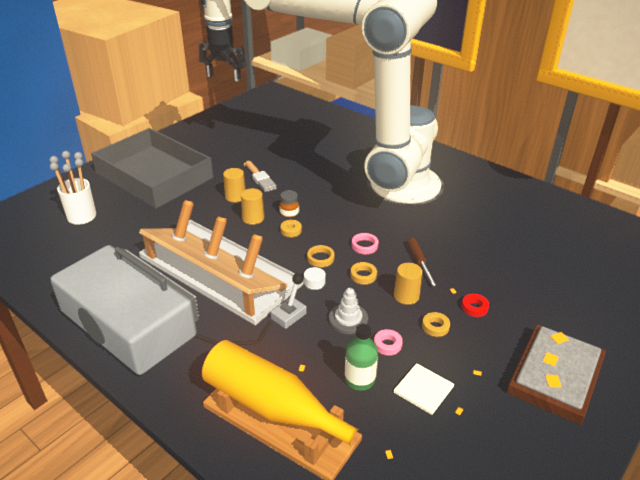

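View pics/top0.png

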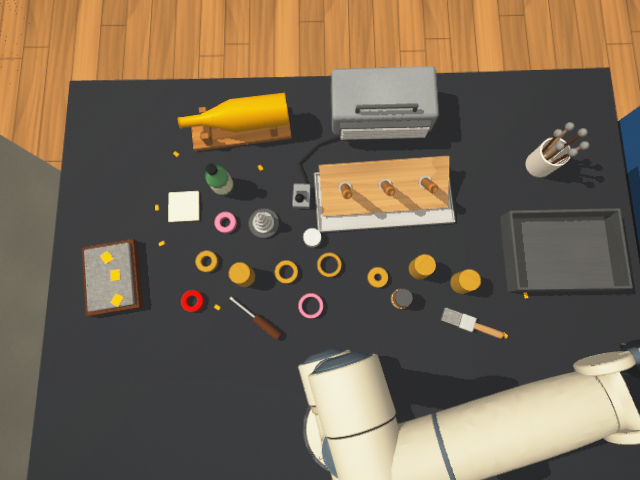

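View pics/wrist0.png

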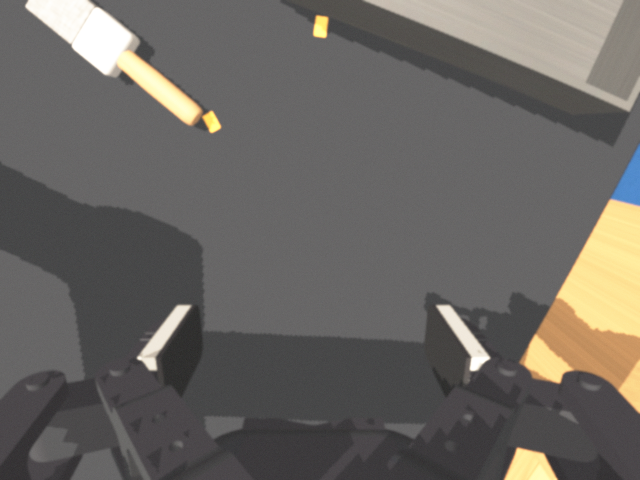

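```bash
cat > meas.py <<'E'
from h import *
def blobs(p,lo=(12,120,60),hi=(30,255,255),amin=60):
    hsv=cv2.cvtColor(p,cv2.COLOR_RGB2HSV)
    m=cv2.inRange(hsv,lo,hi)
    cs,h=cv2.findContours(m,cv2.RETR_CCOMP,cv2.CHAIN_APPROX_NONE)
    out=[]
    for i,c in enumerate(cs):
        if h[0][i][3]==-1 and cv2.contourArea(c)>amin:
            k=h[0][i][2]; best=None
            while k!=-1:
                if best is None or cv2.contourArea(cs[k])>cv2.contourArea(best): best=cs[k]
                k=h[0][k][0]
            out.append((c,best))
    return m,out
def circ(ci,c,z):
    q=onplane(ci,c.reshape(-1,2)+0.0,z)[:,:2]
    A=np.c_[2*q,np.ones(len(q))]; s=np.linalg.lstsq(A,(q**2).sum(1),rcond=None)[0]
    r=np.sqrt(s[2]+s[0]**2+s[1]**2); return s[:2],2*r,np.abs(np.linalg.norm(q-s[:2],axis=1)-r).max()
E
python3 - <<'E'
from meas import *
np.set_printoptions(precision=4,suppress=True)
for n in('top0','scene0'):
    p,d,ci=load(n); m,bs=blobs(p)
    for c,hh in bs:
        (u,v),r=cv2.minEnclosingCircle(c)
        if not 5<r<40: continue
        P=pts(ci,d,[[u,v+0]])[0]
        print(n,(int(u),int(v)),'r',round(r,1),'area',cv2.contourArea(c),'outer@.018',*circ(ci,c,0.018), 'hole',circ(ci,hh,0.018) if hh is not None and len(hh)>10 else None,'depthz',P)
E
```

```text
top0 (490, 330) r 17.1 area 180.5 outer@.018 [ 0.2513 -0.4081] 0.058530223420486284 0.02256865980213954 hole None depthz [ 0.2522 -0.4086  0.021 ]
top0 (116, 300) r 7.1 area 89.0 outer@.018 [0.3544 0.6393] 0.03135888749981246 0.005491804186518675 hole None depthz [0.3519 0.6285 0.0398]
top0 (465, 280) r 15.4 area 543.0 outer@.018 [ 0.3895 -0.3506] 0.07536829522992011 0.00891339353335368 hole None depthz [ 0.3841 -0.3303  0.0809]
top0 (114, 274) r 6.5 area 83.5 outer@.018 [0.4262 0.65  ] 0.030313329879778608 0.0045441884639408105 hole None depthz [0.4238 0.6406 0.0392]
top0 (377, 276) r 10.5 area 320.0 outer@.018 [ 0.4053 -0.1026] 0.05776167817550856 0.0016497695748320142 hole (array([ 0.4062, -0.1029]), np.float64(0.02031664443134283), np.float64(0.0012761353700546912)) depthz [ 0.4075 -0.1051 -0.0022]
top0 (241, 274) r 13.5 area 462.5 outer@.018 [0.4208 0.2869] 0.07066417291453687 0.006715878536482887 hole None depthz [0.4118 0.2753 0.0793]
top0 (285, 271) r 11.9 area 412.0 outer@.018 [0.426 0.159] 0.06611354665374308 0.0017174716577276275 hole (array([0.4256, 0.1587]), np.float64(0
[... 2540 characters left out ...]
0.3655 -0.1459  0.048 ]
scene0 (244, 195) r 31.6 area 1313.5 outer@.018 [ 0.3854 -0.3133] 0.20402136571182222 0.07244647433854333 hole None depthz [ 0.4511 -0.2321  0.0838]
scene0 (250, 167) r 8.5 area 81.0 outer@.018 [ 0.2577 -0.406 ] 0.05573460955715731 0.01877002321084463 hole None depthz [ 0.2613 -0.4036  0.0184]
scene0 (271, 34) r 28.3 area 930.5 outer@.018 [-0.6218 -1.2746] 0.44425410195050397 0.21327746402223802 hole (array([-0.7391, -1.2774]), np.float64(0.10401258290289941), np.float64(0.046477258679662875)) depthz [-1.3963 -1.9144 -0.3498]
scene0 (240, 14) r 12.6 area 82.0 outer@.018 [-0.8072 -1.4483] 0.29184852951062024 0.0763838840895952 hole None depthz [-1.1632 -1.9408 -0.1719]
```

```bash
python3 - <<'E'
from h import *
for n,(a,b,c,dd),o in (('top0',(180,180,500,320),'c1'),('scene0',(200,160,520,400),'c2')):
    p,_,_=load(n); q=p[b:dd,a:c]; q=cv2.resize(q,None,fx=2.5,fy=2.5,interpolation=cv2.INTER_CUBIC); cv2.imwrite('pics/'+o+'.png',q[:,:,::-1])
E
```

```text
(no output)
```

View pics/c1.png

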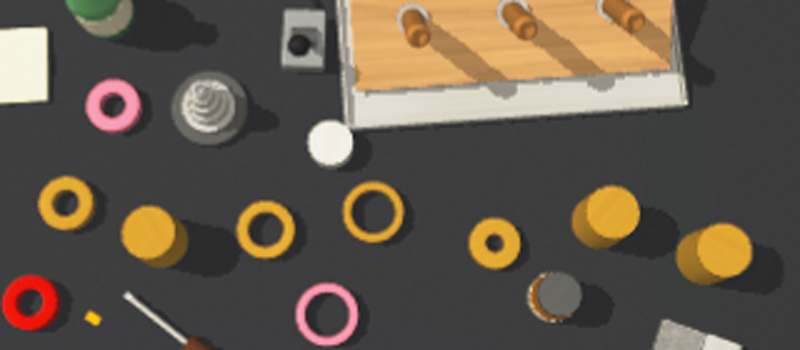

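View pics/c2.png

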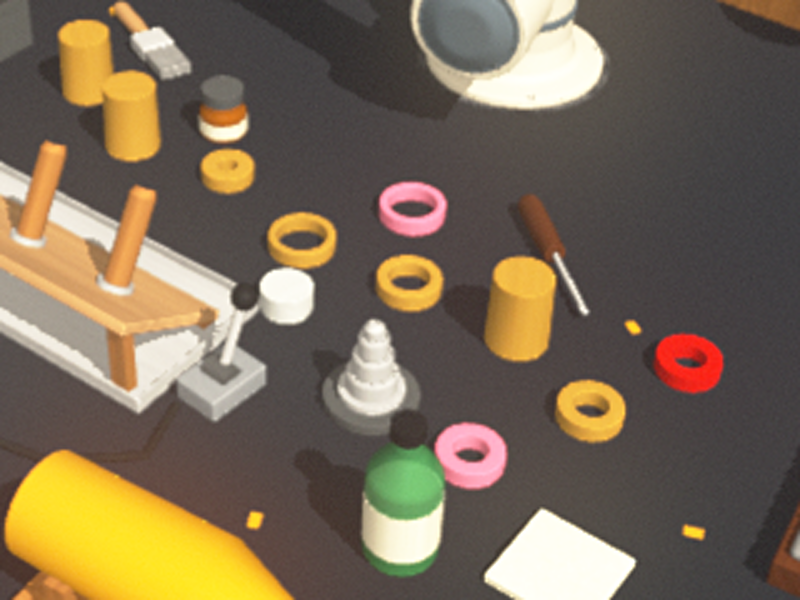

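```bash
python3 - <<'E'
from meas import *
np.set_printoptions(precision=4,suppress=True)
p,d,ci=load('wrist0'); s=sense(); V=ci['view']; c=-V[:3,:3].T@V[:3,3]
print('cam in tool',s['tool_rot'].T@(c-s['ee_pos']), 'axis in tool',s['tool_rot'].T@V[2,:3])
p,d,ci=load('top0')
for nm,uv,z in (('spindletop',(262,214),.097),('spindlefoot',(264,223),.01),('tin',(312,237),.028),('jar',(402,298),.06),('switch knob',(300,197),.1),('bottle',(213,172),.15),('pinkbig',(311,306),.018),('pinksm',(226,222),.018)):
    print(nm,onplane(ci,[uv],z)[0], pts(ci,d,[uv])[0])
# peg tips depth
for uv in ((344,187),(386,183),(426,180),(350,197),(392,194),(434,191)): print(uv,pts(ci,d,[uv])[0])
# cup tops by depth
h=cv2.cvtColor(p,cv2.COLOR_RGB2HSV)
v,u=np.mgrid[0:480,0:640]; P=pts(ci,d,np.c_[u.ravel(),v.ravel()]).reshape(480,640,3)
m=((P[...,2]>.074)&(P[...,2]<.09)&(cv2.inRange(h,(12,120,60),(30,255,255))>0)).astype(np.uint8)
n,l,st,ce=cv2.connectedComponentsWithStats(m)
for i in range(1,n):
    if st[i,4]>100:
        c=max(cv2.findContours((l==i).astype(np.uint8),cv2.RETR_EXTERNAL,cv2.CHAIN_APPROX_NONE)[0],key=len)
        print(ce[i],st[i],circ(ci,c,.08))
E
```

```text
cam in tool [-0.0004 -0.0718  0.0294] axis in tool [-0.0008  0.2821  0.9594]
spindletop [0.5765 0.2176 0.097 ] [0.5783 0.2186 0.0902]
spindlefoot [0.5724 0.224  0.01  ] [0.5602 0.2172 0.059 ]
tin [0.5234 0.0821 0.028 ] [0.5233 0.0821 0.0288]
jar [ 0.3414 -0.1625  0.06  ] [ 0.3413 -0.1623  0.0612]
switch knob [0.6223 0.1119 0.1   ] [0.6196 0.1114 0.109 ]
bottle [0.6817 0.343  0.15  ] [0.6815 0.3429 0.1505]
pinkbig [0.3263 0.0878 0.018 ] [ 0.3273  0.0885 -0.0011]
pinksm [0.5756 0.3347 0.018 ] [ 0.5807  0.3393 -0.002 ]
(344, 187) [ 0.6435 -0.0102  0.1157]
(386, 183) [ 0.6571 -0.1279  0.1018]
(426, 180) [ 0.6638 -0.2393  0.1002]
(350, 197) [ 0.6053 -0.024   0.1458]
(392, 194) [ 0.6133 -0.137   0.1391]
(434, 191) [ 0.6205 -0.2504  0.1347]
[248.5276 126.8466] [208 122  81  10 163] (array([1.172, 0.277]), np.float64(0.6691981460189804), np.float64(0.009242301333623304))
[384.2293 170.1348] [ 319  159  130   23 1439] (array([ 0.7224, -0.1252]), np.float64(0.2201909094749094), np.float64(0.10921472343958494))
[424.5989 264.9248] [414 255  22  21 359] (array([ 0.4287, -0.2251]), np.float64(0.056134805741911716), np.float64(0.0029745541437232945))
[239.5098 272.9776] [229 263  22  21 357] (array([0.416 , 0.2801]), np.float64(0.056194446980364465), np.float64(0.0014903735295903088))
[468.7041 279.9562] [458 270  22  21 365] (array([ 0.3857, -0.3407]), np.float64(0.05576382086583635), np.float64(0.0016010844928347444))
```

Candidates in the top view for collar 1 (70/52 mm ring):
- Brass rings: (328,264) measures 69/51 mm, (285,271) 66/40 mm, (206,261) 63/29 mm and (377,276) 58/20 mm.
- Look-alikes, not meant: pink (311,306), pink (226,222) and red (192,301).

I choose (328,264). The crop shows it is brass with a thin wall. By size, collar 2 is (285,271), collar 3 is (206,261) and collar 4 is (377,276).

```bash
python3 -m creep '[{"yaw":0.111},{"yaw":0.111},{"yaw":0.111},{"tx":-37,"ty":-15.3},{"tx":-37,"ty":-15.3},{"tx":-37,"ty":-15.3},{"tx":-37,"ty":-15.3},{"tx":-37,"ty":-15.3},{"tx":-37,"ty":-15.3},{"tx":-37,"ty":-15.3},{"tx":-37,"ty":-15.3},{"tx":-37,"ty":-15.3},{"tx":-37,"ty":-15.3},{"tx":-37,"ty":-15.3},{"tx":-37,"ty":-15.3},{"tx":-37,"ty":-15.3},{"tx":-37,"ty":-15.3},{"tx":-37,"ty":-15.3}]' 1 40
cat >> h.py <<'E'
def go(*t):
    s=sense(); R=s['tool_rot']; th=np.arctan2(R[1,0],R[0,0])
    print('t',round(s['time'],2),'pos',np.round(s['ee_pos'],4),'th',round(th,4),'F',np.round(s['contact_force'],1),'open',round(s['opening'],4))
    if t:
        e=np.array(t,float)-s['ee_pos']; print('to',t,'tool mm',np.round(1000*R.T@e,1),'yaw',round(th+np.pi/2,3))
E
python3 -c "
from h import *
go(.444,.035,.4)"
```

```text
t 0.15 pos [ 0.196  -0.5671  0.4038] th -1.238 F [-0.1  0.4 -0.6] open 0.0853
to (0.444, 0.035, 0.4) tool mm [-488.1 -431.1    4.6] yaw 0.333$[0]: bad value
```

```bash
python3 -m creep '[{"tx":0,"ty":0,"tz":0,"yaw":0.111},{"tx":0,"ty":0,"tz":0,"yaw":0.111},{"tx":0,"ty":0,"tz":0,"yaw":0.111},{"tx":-37,"ty":-15.3,"tz":0,"yaw":0},{"tx":-37,"ty":-15.3,"tz":0,"yaw":0},{"tx":-37,"ty":-15.3,"tz":0,"yaw":0},{"tx":-37,"ty":-15.3,"tz":0,"yaw":0},{"tx":-37,"ty":-15.3,"tz":0,"yaw":0},{"tx":-37,"ty":-15.3,"tz":0,"yaw":0},{"tx":-37,"ty":-15.3,"tz":0,"yaw":0},{"tx":-37,"ty":-15.3,"tz":0,"yaw":0},{"tx":-37,"ty":-15.3,"tz":0,"yaw":0},{"tx":-37,"ty":-15.3,"tz":0,"yaw":0},{"tx":-37,"ty":-15.3,"tz":0,"yaw":0},{"tx":-37,"ty":-15.3,"tz":0,"yaw":0},{"tx":-37,"ty":-15.3,"tz":0,"yaw":0},{"tx":-37,"ty":-15.3,"tz":0,"yaw":0},{"tx":-37,"ty":-15.3,"tz":0,"yaw":0}]' 1 40
python3 -c "
from h import *
go(.444,.035,.4)"
```

```text
time: 1.65
ee_pos: [0.4399, -0.0011, 0.3971]
tool_rot: [[-0.033, -0.999, -0.005], [-0.999, 0.033, 0.016], [-0.016, 0.006, -1.0]]
contact_force: [0.5, -1.4, 0.0]
opening: 0.0856
t 1.65 pos [ 0.4399 -0.0011  0.3971] th -1.6037 F [ 0.5 -1.4  0. ] open 0.0856
to (0.444, 0.035, 0.4) tool mm [-36.2  -2.9  -2.3] yaw -0.033
```

```bash
python3 -m creep '[{"tx":-36,"ty":-3,"tz":-3,"yaw":-0.033},{"tx":0,"ty":0,"tz":0,"yaw":0},{"tx":0,"ty":0,"tz":0,"yaw":0},{"tx":0,"ty":0,"tz":0,"yaw":0}]'
python3 - <<'E'
from meas import *
go(.444,.035,.4)
p,d,ci=shot('wrist','w1')
m,bs=blobs(p)
for c,hh in bs:
    (u,v),r=cv2.minEnclosingCircle(c)
    print((int(u),int(v)),r,circ(ci,c,.018),circ(ci,hh,.018) if hh is not None and len(hh)>10 else None)
E
```

```text
time: 1.98
ee_pos: [0.4452, 0.0443, 0.3989]
tool_rot: [[0.014, -1.0, -0.008], [-1.0, -0.015, 0.018], [-0.018, 0.008, -1.0]]
contact_force: [0.6, 0.2, -0.3]
opening: 0.0857
t 1.98 pos [0.4452 0.0443 0.3989] th -1.5564 F [ 0.6  0.2 -0.3] open 0.0857
to (0.444, 0.035, 0.4) tool mm [ 9.2  1.3 -1.3] yaw 0.014
(32, 302) 9.219644546508789 (array([0.33781546, 0.34736523]), np.float64(0.015978050510928953), np.float64(0.002408170854672374)) None
(528, 310) 27.773847579956055 (array([ 0.34134871, -0.1683163 ]), np.float64(0.045620201263618744), np.float64(0.016707922246171417)) None
(469, 244) 32.752349853515625 (array([ 0.40789659, -0.09960137]), np.float64(0.061472415814652515), np.float64(0.002581300354029561)) (array([ 0.40842261, -0.09890403]), np.float64(0.015807104384528866), np.float64(0.0017940168274195901))
(57, 238) 59.4811897277832 (array([0.40660571, 0.307621  ]), np.float64(0.10497498104501089), np.float64(0.021573292246839817)) None
(605, 239) 51.47218322753906 (array([ 0.42024705, -0.23108596]), np.float64(0.08660914859848973), np.float64(0.02060551398093388)) None
(200, 220) 36.31427001953125 (array([0.42779581, 0.15958362]), np.float64(0.06853570266588133), np.float64(0.001819855902494144)) (array([0.42871948, 0.15822922]), np.float64(0.03658576318732512), np.float64(0.00167296118149644))
(0, 186) 17.500099182128906 (array([0.46103418, 0.35923049]), np.float64(0.02429629574765581), np.float64(0.007663644334032565)) None
(329, 204) 38.25081253051758 (array([0.44544788, 0.03655577]), np.float64(0.0708152462240994), np.float64(0.0008365684684276536)) (array([0.44684531, 0.03671228]), np.float64(0.04832323766361966), np.float64(0.001080053468058416))
(476, 14) 163.64376831054688 (array([ 0.61452418, -0.08175719]), np.float64(0.1729228139650847), np.float64(0.0810354398799911)) None
```

View pics/w1.png

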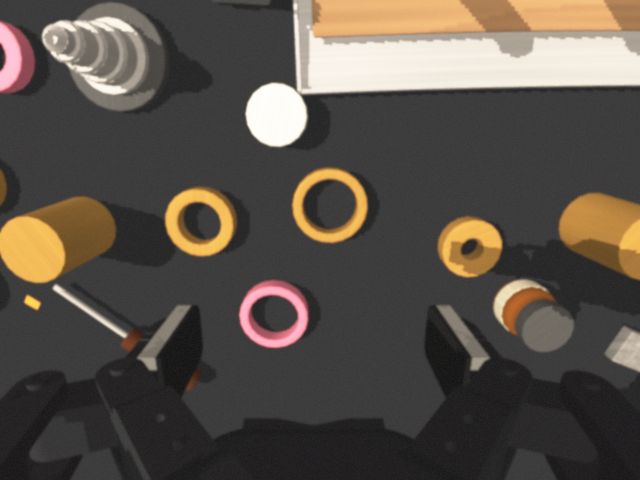

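```bash
cat >> h.py <<'E'
def gp(x,y,tcpz,th0=-np.pi/2):
    """moves to bring grasp axis point (155 ahead) over x,y with TCP height tcpz"""
    s=sense(); R=s['tool_rot']; th=np.arctan2(R[1,0],R[0,0]); g=s['ee_pos']+.155*R[:,2]
    e=np.array([x,y,tcpz-.155])-g
    print('t',round(s['time'],2),'pos',np.round(s['ee_pos'],4),'gp',np.round(g,4),'tilt',np.round(R[:2,2],3),'F',np.round(s['contact_force'],1),'M',np.round(s['moment'],2),'open',round(s['opening'],4),'vel',np.round(np.abs(s['joint_vel']).max(),3))
    print('tool mm',np.round(1000*R.T@e,1),'yaw',round(th-th0,3))
E
python3 -c "
from h import *
gp(.445,.036,.168)"
```

```text
t 2.03 pos [0.4452 0.0437 0.3988] gp [0.4439 0.0465 0.2438] tilt [-0.008  0.018] F [ 0.5 -0.  -0.7] M [ 0.02 -0.01 -0.01] open 0.0851 vel 0.031
tool mm [ 14.7  -2.9 230.6] yaw 0.013
```

```bash
python3 -m creep '[{"tx":5,"ty":-1,"tz":20,"yaw":0.013},{"tx":5,"ty":-1,"tz":20,"yaw":0},{"tx":4,"ty":-1,"tz":20,"yaw":0},{"tx":0,"ty":0,"tz":20,"yaw":0},{"tx":0,"ty":0,"tz":20,"yaw":0},{"tx":0,"ty":0,"tz":20,"yaw":0},{"tx":0,"ty":0,"tz":20,"yaw":0},{"tx":0,"ty":0,"tz":10,"yaw":0},{"tx":0,"ty":0,"tz":0,"yaw":0},{"tx":0,"ty":0,"tz":0,"yaw":0}]' 1 40
python3 -c "
from h import *
gp(.445,.036,.168)"
```

```text
time: 2.87
ee_pos: [0.4456, 0.0168, 0.2441]
tool_rot: [[-0.028, -1.0, -0.003], [-1.0, 0.028, 0.015], [-0.015, 0.004, -1.0]]
contact_force: [0.2, 0.3, -0.0]
opening: 0.0855
t 2.87 pos [0.4456 0.0168 0.2441] gp [0.4451 0.0191 0.0891] tilt [-0.003  0.015] F [ 0.2  0.3 -0. ] M [-0.04  0.05 -0.08] open 0.0855 vel 0.025
tool mm [-15.8   0.3  76.4] yaw -0.028
```

```bash
python3 -m creep '[{"tx":-16,"ty":0,"tz":0,"yaw":-0.028}]';python3 -m creep '[{"tx":0,"ty":0,"tz":0,"yaw":0}]';python3 -m creep '[{"tx":0,"ty":0,"tz":0,"yaw":0}]'
python3 -c "
from h import *
gp(.445,.036,.168)"
```

```text
time: 2.95
ee_pos: [0.4462, 0.0308, 0.245]
tool_rot: [[-0.003, -1.0, -0.003], [-1.0, 0.003, 0.013], [-0.013, 0.003, -1.0]]
contact_force: [-0.2, 0.4, 0.2]
opening: 0.0854
time: 3.03
ee_pos: [0.4464, 0.0314, 0.2464]
tool_rot: [[-0.002, -1.0, -0.001], [-1.0, 0.002, 0.014], [-0.014, 0.001, -1.0]]
contact_force: [0.5, 0.7, 0.3]
opening: 0.0855
time: 3.12
ee_pos: [0.4467, 0.0311, 0.2478]
tool_rot: [[-0.003, -1.0, 0.001], [-1.0, 0.003, 0.014], [-0.014, -0.001, -1.0]]
contact_force: [1.0, -0.8, -0.1]
opening: 0.0855
t 3.12 pos [0.4467 0.0311 0.2478] gp [0.4469 0.0333 0.0928] tilt [0.001 0.014] F [ 1.  -0.8 -0.1] M [0.04 0.02 0.02] open 0.0855 vel 0.02
tool mm [-1.6  2.  79.8] yaw -0.003
```

```bash
python3 -m creep '[{"tx":-2,"ty":2,"tz":20,"yaw":0},{"tx":0,"ty":0,"tz":20,"yaw":0},{"tx":0,"ty":0,"tz":18,"yaw":0},{"tx":0,"ty":0,"tz":5,"yaw":0}]'
python3 -c "
from h import *
gp(.445,.036,.168)"
```

```text
time: 3.45
ee_pos: [0.4477, 0.0324, 0.1911]
tool_rot: [[-0.005, -1.0, 0.016], [-1.0, 0.005, 0.012], [-0.013, -0.016, -1.0]]
contact_force: [-0.6, -0.1, -1.1]
opening: 0.0852
t 3.45 pos [0.4477 0.0324 0.1911] gp [0.4502 0.0343 0.0361] tilt [0.016 0.012] F [-0.6 -0.1 -1.1] M [-0.01  0.02 -0.03] open 0.0852 vel 0.098
tool mm [-1.4  5.5 23. ] yaw -0.005
```

```bash
python3 -m creep '[{"tx":-1.5,"ty":5,"tz":0,"yaw":0},{"tx":0,"ty":0,"tz":1.4,"yaw":0}]'
python3 - <<'E'
from meas import *
p,d,ci=shot('wrist','w2')
gp(.445,.036,.168)
m,bs=blobs(p)
for c,hh in bs:
    (u,v),r=cv2.minEnclosingCircle(c)
    if abs(u-313)<100:print((int(u),int(v)),r,circ(ci,c,.018),circ(ci,hh,.018) if hh is not None and len(hh)>10 else None)
E
```

```text
time: 3.62
ee_pos: [0.4427, 0.0333, 0.1903]
tool_rot: [[-0.006, -1.0, 0.015], [-1.0, 0.006, 0.012], [-0.012, -0.015, -1.0]]
contact_force: [-0.1, -0.2, 0.5]
opening: 0.0857
t 3.67 pos [0.4429 0.0332 0.1903] gp [0.4455 0.0351 0.0354] tilt [0.016 0.012] F [ 0.5 -0.3 -0.1] M [-0.01  0.   -0.02] open 0.0851 vel 0.012
tool mm [-0.6  0.8 22.4] yaw -0.006
(312, 304) 84.55166625976562 (array([0.44630727, 0.03642809]), np.float64(0.07118517957347077), np.float64(0.0014362516701055539)) (array([0.44985108, 0.03628284]), np.float64(0.0446514357864856), np.float64(0.0016843313038292437))
```

View pics/w2.png

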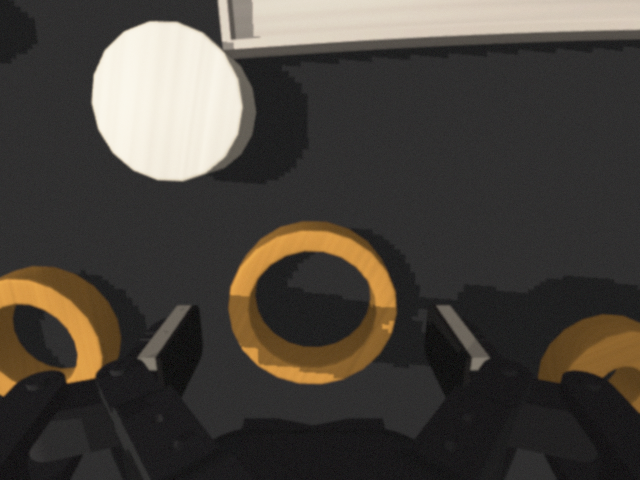

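```bash
python3 -m creep '[{"tx":-1,"ty":0.5,"tz":10,"yaw":0.005},{"tx":0,"ty":0,"tz":10,"yaw":0},{"tx":0,"ty":0,"tz":2,"yaw":0}]'
python3 -c "
from h import *
gp(.4455,.0364,.168)"
```

```text
time: 3.92
ee_pos: [0.444, 0.0344, 0.1704]
tool_rot: [[-0.012, -1.0, 0.023], [-1.0, 0.012, 0.012], [-0.012, -0.023, -1.0]]
contact_force: [-0.4, 0.5, -1.0]
opening: 0.085
t 3.92 pos [0.444  0.0344 0.1704] gp [0.4476 0.0362 0.0155] tilt [0.023 0.012] F [-0.4  0.5 -1. ] M [-0.01  0.02 -0.  ] open 0.085 vel 0.039
tool mm [-0.1  2.2  2.4] yaw -0.012
```

```bash
python3 -m creep '[{"tx":0,"ty":2.2,"tz":2.5,"yaw":0.012}]'; python3 -m creep '[{"tx":0,"ty":0,"tz":1,"yaw":0},{"tx":0,"ty":0,"tz":1,"yaw":0},{"tx":0,"ty":0,"tz":1,"yaw":0},{"tx":0,"ty":0,"tz":1,"yaw":0},{"tx":0,"ty":0,"tz":1,"yaw":0},{"tx":0,"ty":0,"tz":1,"yaw":0}]' -1 40
python3 -c "
from h import *
gp(.4455,.0364,.168)"
```

```text
time: 4.0
ee_pos: [0.4421, 0.0345, 0.1677]
tool_rot: [[-0.024, -0.999, 0.024], [-1.0, 0.024, 0.012], [-0.012, -0.023, -1.0]]
contact_force: [0.3, 0.4, -0.5]
opening: 0.0854
time: 4.5
ee_pos: [0.4424, 0.0338, 0.1665]
tool_rot: [[-0.026, -0.999, 0.024], [-1.0, 0.026, 0.008], [-0.009, -0.023, -1.0]]
contact_force: [-4.8, 0.9, 7.0]
opening: 0.068
t 4.5 pos [0.4424 0.0338 0.1665] gp [0.4461 0.0351 0.0116] tilt [0.024 0.008] F [-4.8  0.9  7. ] M [-0.23  0.72 -0.2 ] open 0.068 vel 0.004
tool mm [-1.3  0.6 -1.4] yaw -0.026
```

```bash
python3 -m creep '[{"tx":0,"ty":0,"tz":-10,"yaw":-0.026},{"tx":0,"ty":0,"tz":-20,"yaw":0},{"tx":0,"ty":0,"tz":-20,"yaw":0},{"tx":0,"ty":0,"tz":-20,"yaw":0},{"tx":0,"ty":0,"tz":-20,"yaw":0},{"tx":0,"ty":0,"tz":-20,"yaw":0},{"tx":-10,"ty":-3,"tz":-10,"yaw":0},{"tx":-20,"ty":-6,"tz":0,"yaw":0},{"tx":-20,"ty":-6,"tz":0,"yaw":0},{"tx":-20,"ty":-6,"tz":0,"yaw":0},{"tx":-20,"ty":-6,"tz":0,"yaw":0},{"tx":-20,"ty":-6,"tz":0,"yaw":0},{"tx":-20,"ty":-6,"tz":0,"yaw":0},{"tx":-20,"ty":-6,"tz":0,"yaw":0},{"tx":-10,"ty":-3,"tz":0,"yaw":0}]'
python3 -c "
from h import *
gp(.503,.22,.31)"
```

```text
time: 5.75
ee_pos: [0.488, 0.2029, 0.2863]
tool_rot: [[-0.004, -1.0, 0.013], [-1.0, 0.004, 0.009], [-0.009, -0.013, -1.0]]
contact_force: [0.6, -0.8, -1.6]
opening: 0.0686
t 5.75 pos [0.488  0.2029 0.2863] gp [0.49   0.2042 0.1313] tilt [0.013 0.009] F [ 0.6 -0.8 -1.6] M [ 0.04  0.01 -0.02] open 0.0686 vel 0.233
tool mm [-16.  -13.3 -23.4] yaw -0.004
```

```bash
python3 -m creep '[{"tx":-8,"ty":-10,"tz":-18,"yaw":0},{"tx":0,"ty":0,"tz":-5,"yaw":0},{"tx":0,"ty":0,"tz":1,"yaw":0},{"tx":0,"ty":0,"tz":1,"yaw":0}]'
python3 - <<'E'
from meas import *
p,d,ci=shot('wrist','w3')
gp(.503,.22,.31)
m,bs=blobs(p)
for c,hh in bs:
    (u,v),r=cv2.minEnclosingCircle(c)
    if abs(u-313)<100:print((int(u),int(v)),r)
E
```

```text
time: 6.08
ee_pos: [0.4975, 0.2144, 0.3036]
tool_rot: [[0.0, -1.0, 0.006], [-1.0, -0.0, 0.007], [-0.007, -0.006, -1.0]]
contact_force: [-0.1, -0.1, -3.1]
opening: 0.0679
t 6.13 pos [0.4973 0.2142 0.303 ] gp [0.498  0.2151 0.148 ] tilt [0.005 0.006] F [-0.8  0.1 -2.3] M [-0.04  0.04  0.  ] open 0.0683 vel 0.014
tool mm [-4.9 -5.  -6.9] yaw 0.0
(315, 353) 118.13107299804688
```

View pics/w3.png

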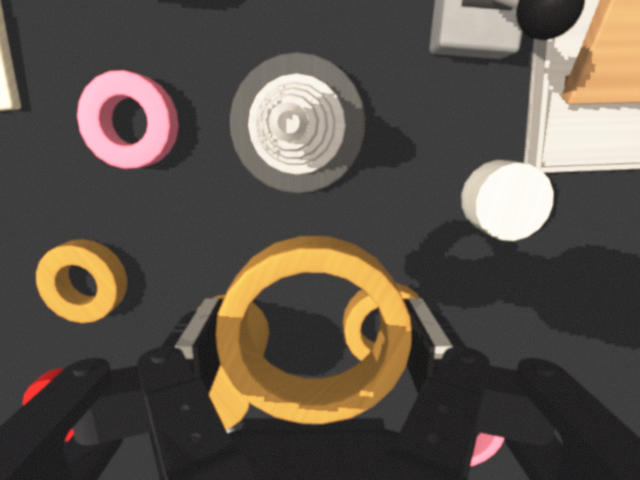

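```bash
cat >> meas.py <<'E'
def cloud(ci,d):
    v,u=np.mgrid[0:480,0:640]
    return pts(ci,d,np.c_[u.ravel(),v.ravel()]).reshape(480,640,3)
def fitc(q):
    A=np.c_[2*q,np.ones(len(q))]; s=np.linalg.lstsq(A,(q**2).sum(1),rcond=None)[0]
    r=np.sqrt(s[2]+s[0]**2+s[1]**2); return s[:2],2*r,np.sqrt(np.mean((np.linalg.norm(q-s[:2],axis=1)-r)**2))
def facecirc(ci,m,z,R=None,p0=None):
    """outer & hole circles of mask m, edge pixels cast on plane z (world) or tool plane"""
    cs,h=cv2.findContours(m.astype(np.uint8),cv2.RETR_CCOMP,cv2.CHAIN_APPROX_NONE)
    for i,c in enumerate(cs):
        if cv2.contourArea(c)>300:
            if R is None: q=onplane(ci,c.reshape(-1,2),z)[:,:2]
            else:
                cc,r=rays(ci,c.reshape(-1,2)); cc=R.T@(cc-p0); r=r@R
                q=(cc+r*((z-cc[2])/r[:,2])[:,None])[:,:2]
            print('outer' if h[0][i][3]==-1 else 'hole',c.reshape(-1,2).mean(0).astype(int),*[np.round(x,4) for x in fitc(q)])
E
python3 - <<'E'
from meas import *
p,d,ci=load('w3'); P=cloud(ci,d); s=sense(); R=s['tool_rot']; T=(P-s['ee_pos'])@R
hsv=cv2.cvtColor(p,cv2.COLOR_RGB2HSV); br=cv2.inRange(hsv,(12,120,60),(30,255,255))>0
for zz in (.1465,.1485,.1505):
    m=br&(abs(T[...,2]-zz)<.0025); print(zz,m.sum()); facecirc(ci,m,.1485,R,s['ee_pos'])
for uv in ((315,255),(290,380),(230,330),(405,330)): print(uv,T[uv[1],uv[0]])
W=P[50:200,220:380]
for z in (.005,.01,.015,.02,.041,.062,.083,.095): print(z,((abs(W[...,2]-z)<.002)&(W[...,0]>.5)).sum())
reg=np.zeros((480,640),bool); reg[45:200,225:370]=1
v=hsv[...,2]
print(v[125,225:370:6])
E
```

```text
0.1465 12744
outer [309 330] [-0.0008  0.0003] 0.0704 0.0004
hole [314 340] [-0.0009 -0.0007] 0.0517 0.0002
0.1485 10571
outer [323 356] [-0.002  -0.0028] 0.0671 0.002
hole [311 339] [-0.0009 -0.0015] 0.0505 0.0003
0.1505 2700
outer [310 368] [-0.001 -0.001] 0.0506 0.0013
outer [308 259] [-0.0007 -0.0017] 0.0673 0.0007
(315, 255) [-0.00018983 -0.03251112  0.14740313]
(290, 380) [-0.01005932  0.02368885  0.15840117]
(230, 330) [-0.02967883 -0.00533688  0.14660816]
(405, 330) [ 0.03080336 -0.00594069  0.14550924]
0.005 201
0.01 173
0.015 5373
0.02 1582
0.041 1057
0.062 1139
0.083 1213
0.095 977
[ 62 122 123 122 246 244 242 208 241 188 197 246 244 148 186 166 189 156
 157 187 125  79  82  73  39]
```

```bash
python3 - <<'E'
from meas import *
p,d,ci=load('w3'); P=cloud(ci,d)
reg=np.zeros((480,640),bool); reg[40:205,220:375]=1
hsv=cv2.cvtColor(p,cv2.COLOR_RGB2HSV); v=hsv[...,2]
med=lambda m:(m,np.median(P[m][:,2]))
for lo,hi in ((.007,.0175),(.0175,.03),(.036,.046),(.057,.067),(.078,.088)):
    m=reg&(P[...,2]>lo)&(P[...,2]<hi); print(lo,hi,m.sum(),np.median(P[m][:,2]),P[m][:,:2].mean(0))
m=reg&(P[...,2]>.007); z=np.median(P[reg&(P[...,2]>.007)&(P[...,2]<.0175)][:,2])
facecirc(ci,m,z)
m=reg&(P[...,2]>.0175); facecirc(ci,m,.02)
m=reg&(v>138);m=cv2.morphologyEx(m.astype(np.uint8),cv2.MORPH_OPEN,np.ones((3,3)));facecirc(ci,m,.02)
for lo,zz in ((.03,.041),(.052,.062),(.073,.083)): 
    m=reg&(P[...,2]>lo); facecirc(ci,m,zz)
E
```

```text
0.007 0.0175 7323 0.013477162423288502 [0.57587673 0.2271993 ]
0.0175 0.03 2153 0.021527810876814213 [0.57404744 0.22523091]
0.036 0.046 1261 0.04000357880826469 [0.57347227 0.22336277]
0.057 0.067 1340 0.06091978849980116 [0.57306814 0.22461594]
0.078 0.088 1441 0.08187886822527463 [0.57381764 0.22669125]
outer [296 121] [0.5739 0.2276] 0.0883 0.0003
outer [296 123] [0.5738 0.2276] 0.061 0.0003
outer [295 123] [0.5739 0.2281] 0.0622 0.0003
outer [295 123] [0.5738 0.2273] 0.0471 0.0002
outer [293 122] [0.5737 0.2274] 0.0374 0.0002
outer [290 122] [0.5738 0.2274] 0.0275 0.0001
```

```bash
cat >> h.py <<'E'
def at(tp,x,y,z,th0=-np.pi/2):
    s=sense(); R=s['tool_rot']; th=np.arctan2(R[1,0],R[0,0]); g=s['ee_pos']+R@np.array(tp)
    e=np.array([x,y,z])-g
    print('t',round(s['time'],2),'pos',np.round(s['ee_pos'],4),'pt',np.round(g,4),'tilt',np.round(R[:2,2],3),'F',np.round(s['contact_force'],1),'M',np.round(s['moment'],2),'open',round(s['opening'],4),'vel',np.round(np.abs(s['joint_vel']).max(),3))
    print('tool mm',np.round(1000*R.T@e,1),'yaw',round(th-th0,3))
SP=(.5738,.2275)
E
python3 -m creep '[{"tx":-4,"ty":-15,"tz":1,"yaw":0},{"tx":-4,"ty":-20,"tz":1,"yaw":0},{"tx":-2,"ty":-20,"tz":1,"yaw":0},{"tx":0,"ty":-15,"tz":1,"yaw":0},{"tx":0,"ty":0,"tz":1,"yaw":0},{"tx":0,"ty":0,"tz":1,"yaw":0}]'
python3 -c "
from h import *
at((-.0009,-.0002,.1655),*SP,.105)"
```

```text
time: 6.63
ee_pos: [0.5675, 0.22, 0.2926]
tool_rot: [[-0.005, -1.0, -0.001], [-1.0, 0.005, 0.003], [-0.003, 0.001, -1.0]]
contact_force: [0.6, 0.1, -1.8]
opening: 0.0681
t 6.63 pos [0.5675 0.22   0.2926] pt [0.5675 0.2215 0.1271] tilt [-0.001  0.003] F [ 0.6  0.1 -1.8] M [ 0.   -0.01 -0.03] open 0.0681 vel 0.033
tool mm [-6.  -6.3 22.1] yaw -0.005
```

```bash
python3 -m creep '[{"tx":-6,"ty":-6,"tz":5,"yaw":-0.005},{"tx":0,"ty":0,"tz":10,"yaw":0},{"tx":0,"ty":0,"tz":1,"yaw":0}]'
python3 -c "
from h import *
at((-.0009,-.0002,.1655),*SP,.105)"
```

```text
time: 6.88
ee_pos: [0.5723, 0.2255, 0.2744]
tool_rot: [[-0.001, -1.0, -0.003], [-1.0, 0.001, 0.003], [-0.003, 0.003, -1.0]]
contact_force: [-0.7, 0.3, -3.7]
opening: 0.0683
t 6.88 pos [0.5723 0.2255 0.2744] pt [0.572  0.2269 0.1089] tilt [-0.003  0.003] F [-0.7  0.3 -3.7] M [-0.02  0.06 -0.01] open 0.0683 vel 0.014
tool mm [-0.6 -1.8  3.9] yaw -0.001
```

```bash
python3 -m creep '[{"tx":-0.6,"ty":-1.8,"tz":10,"yaw":0},{"tx":0,"ty":0,"tz":15,"yaw":0},{"tx":0,"ty":0,"tz":15,"yaw":0},{"tx":0,"ty":0,"tz":10,"yaw":0}]'
python3 -c "
from h import *
at((-.0009,-.0002,.1655),*SP,.045)"
```

```text
time: 7.22
ee_pos: [0.5729, 0.2269, 0.2231]
tool_rot: [[0.001, -1.0, 0.0], [-1.0, -0.001, 0.004], [-0.004, -0.0, -1.0]]
contact_force: [-0.2, 0.0, -2.4]
opening: 0.0686
t 7.22 pos [0.5729 0.2269 0.2231] pt [0.5732 0.2286 0.0576] tilt [0.    0.004] F [-0.2  0.  -2.4] M [ 0.   -0.02  0.02] open 0.0686 vel 0.221
tool mm [ 1.1 -0.6 12.6] yaw 0.001
```

```bash
python3 -m creep '[{"tx":1,"ty":-0.6,"tz":5,"yaw":0},{"tx":0,"ty":0,"tz":2,"yaw":0}]'
python3 -c "
from h import *
at((-.0009,-.0002,.1655),*SP,.045)"
```

```text
time: 7.38
ee_pos: [0.5724, 0.2259, 0.2121]
tool_rot: [[0.001, -1.0, -0.004], [-1.0, -0.001, 0.003], [-0.003, 0.004, -1.0]]
contact_force: [0.1, -0.5, -2.5]
opening: 0.0684
t 7.38 pos [0.5724 0.2259 0.2121] pt [0.5719 0.2272 0.0466] tilt [-0.004  0.003] F [ 0.1 -0.5 -2.5] M [ 0.04 -0.01  0.05] open 0.0684 vel 0.045
tool mm [-0.3 -1.9  1.6] yaw 0.001
```

```bash
python3 -m creep '[{"tx":-0.3,"ty":-2.4,"tz":1,"yaw":0}]'
python3 -c "
from h import *
at((-.0009,-.0002,.1655),*SP,.034)"
python3 -m creep '[{"tx":0,"ty":0,"tz":5,"yaw":0},{"tx":0,"ty":0,"tz":4,"yaw":0}]'
python3 -c "
from h import *
at((-.0009,-.0002,.1655),*SP,.034)"
```

```text
time: 7.47
ee_pos: [0.5744, 0.2262, 0.2104]
tool_rot: [[0.002, -1.0, -0.005], [-1.0, -0.002, 0.002], [-0.002, 0.005, -1.0]]
contact_force: [-0.4, 0.0, -2.8]
opening: 0.0685
t 7.47 pos [0.5744 0.2262 0.2104] pt [0.5737 0.2275 0.0449] tilt [-0.005  0.002] F [-0.4  0.  -2.8] M [-0.01 -0.05 -0.02] open 0.0685 vel 0.09
tool mm [-0.  -0.2 10.9] yaw 0.002
time: 7.63
ee_pos: [0.5751, 0.2263, 0.2025]
tool_rot: [[0.002, -1.0, -0.003], [-1.0, -0.002, 0.003], [-0.003, 0.003, -1.0]]
contact_force: [0.0, -0.1, -3.2]
opening: 0.0683
t 7.63 pos [0.5751 0.2263 0.2025] pt [0.5749 0.2278 0.037 ] tilt [-0.003  0.003] F [ 0.  -0.1 -3.2] M [-0.01  0.03  0.05] open 0.0683 vel 0.087
tool mm [0.3 1.1 3. ] yaw 0.002
```

```bash
python3 -m creep '[{"tx":0,"ty":1,"tz":3,"yaw":0}]'
python3 -c "
from h import *
at((-.0009,-.0002,.1655),*SP,.034)"
python3 -m creep '[{"tx":0,"ty":0,"tz":0.7,"yaw":0},{"tx":0,"ty":0,"tz":0.7,"yaw":0},{"tx":0,"ty":0,"tz":0,"yaw":0},{"tx":0,"ty":0,"tz":0,"yaw":0}]' 1
python3 - <<'E'
from meas import *
at((-.0009,-.0002,.1655),*SP,.034)
p,d,ci=shot('wrist','w4')
p,d,ci=shot('top','t4')
q=cv2.resize(p[150:330,150:400],None,fx=3,fy=3); cv2.imwrite('pics/t4c.png',q[:,:,::-1])
E
```

```text
time: 7.72
ee_pos: [0.5744, 0.2263, 0.1997]
tool_rot: [[0.001, -1.0, -0.002], [-1.0, -0.001, 0.004], [-0.004, 0.002, -1.0]]
contact_force: [0.2, 0.2, -1.5]
opening: 0.0683
t 7.72 pos [0.5744 0.2263 0.1997] pt [0.5743 0.2278 0.0342] tilt [-0.002  0.004] F [ 0.2  0.2 -1.5] M [-0.04 -0.01 -0.04] open 0.0683 vel 0.07
tool mm [0.3 0.5 0.2] yaw 0.001
time: 8.05
ee_pos: [0.5748, 0.2266, 0.1999]
tool_rot: [[0.001, -1.0, 0.001], [-1.0, -0.001, 0.005], [-0.005, -0.001, -1.0]]
contact_force: [-0.4, 0.2, -0.3]
opening: 0.0856
t 8.05 pos [0.5748 0.2266 0.1999] pt [0.5753 0.2283 0.0344] tilt [0.001 0.005] F [-0.4  0.2 -0.3] M [-0.01 -0.03  0.02] open 0.0856 vel 0.007
tool mm [0.8 1.5 0.4] yaw 0.001
```

View pics/w4.png

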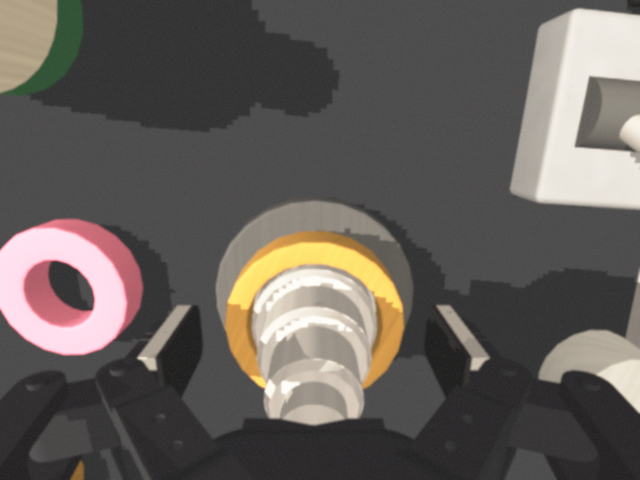

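```bash
python3 -m creep '[{"tx":0,"ty":0,"tz":-15,"yaw":0},{"tx":0,"ty":0,"tz":-20,"yaw":0},{"tx":0,"ty":0,"tz":-20,"yaw":0},{"tx":0,"ty":0,"tz":-20,"yaw":0},{"tx":0,"ty":5,"tz":-15,"yaw":0},{"tx":2,"ty":15,"tz":0,"yaw":0},{"tx":2,"ty":20,"tz":0,"yaw":0},{"tx":2,"ty":15,"tz":0,"yaw":0},{"tx":2,"ty":5,"tz":0,"yaw":0},{"tx":0,"ty":0,"tz":0,"yaw":0},{"tx":0,"ty":0,"tz":0,"yaw":0}]' 1
cat >> meas.py <<'E'
def spchk(name,box):
    p,d,ci=shot('wrist',name); P=cloud(ci,d); hsv=cv2.cvtColor(p,cv2.COLOR_RGB2HSV)
    br=cv2.inRange(hsv,(12,90,60),(30,255,255))>0
    reg=np.zeros((480,640),bool); reg[box[1]:box[3],box[0]:box[2]]=1
    near=np.hypot(P[...,0]-.5738,P[...,1]-.2275)<.06
    m=reg&br&near
    Q=P[m]; r=np.hypot(Q[:,0]-.5738,Q[:,1]-.2275)
    for zt in (.038,.059,.080,.101):
        k=abs(Q[:,2]-zt)<.006; 
        if k.sum()>100:
            q=Q[k]; A=np.c_[q[:,:2]-q[:,:2].mean(0),np.ones(len(q))]; s=np.linalg.lstsq(A,q[:,2],rcond=None)[0]
            print('z~',zt,k.sum(),'med z',round(np.median(q[:,2]),4),'slope',np.round(s[:2],3),'centroid',np.round(q[:,:2].mean(0),4)); facecirc(ci,reg&br&near&(abs(P[...,2]-zt)<.006),np.median(q[:,2]))
E
python3 - <<'E'
from meas import *
spchk('w5',(150,0,500,260))
gp(.503,.215,.3)
E
```

```text
time: 9.07
ee_pos: [0.5132, 0.2175, 0.2973]
tool_rot: [[0.001, -1.0, 0.007], [-1.0, -0.001, 0.007], [-0.007, -0.007, -1.0]]
contact_force: [-0.1, -1.0, -0.1]
opening: 0.0852
z~ 0.038 5203 med z 0.0393 slope [ 0.003 -0.001] centroid [0.5749 0.2278]
outer [300 150] [0.5737 0.2274] 0.0684 0.0002
hole [300 151] [0.5739 0.2271] 0.0506 0.0002
t 9.12 pos [0.5134 0.2175 0.2973] gp [0.5144 0.2185 0.1423] tilt [0.007 0.006] F [1.2 1.2 0.4] M [0.02 0.   0.03] open 0.0852 vel 0.017
tool mm [ 3.5 11.4 -2.8] yaw 0.001
```

View pics/w5.png

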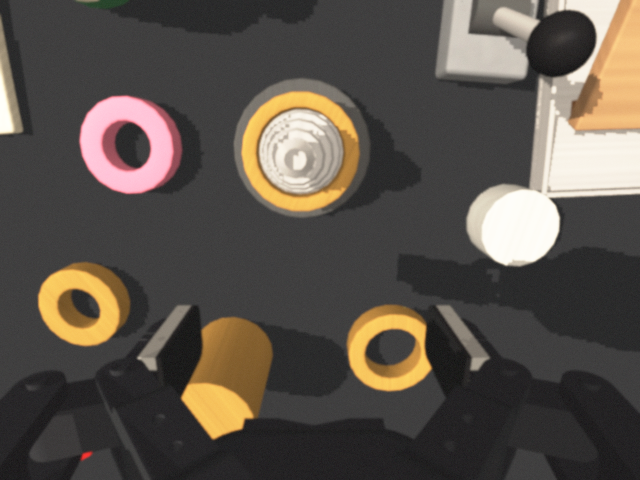

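```bash
cat >> meas.py <<'E'
def rings(name,zt=.018,tol=.004,ci=None):
    p,d,ci=load(name); P=cloud(ci,d); hsv=cv2.cvtColor(p,cv2.COLOR_RGB2HSV)
    br=cv2.inRange(hsv,(12,90,60),(30,255,255))>0
    m=br&(abs(P[...,2]-zt)<tol); facecirc(ci,cv2.morphologyEx(m.astype(np.uint8),cv2.MORPH_OPEN,np.ones((3,3))),zt)
E
python3 - <<'E'
from meas import *
rings('w5')
gp(.4275,.159,.2)
E
```

```text
outer [238 334] [0.4211 0.282 ] 0.0546 0.0018
outer [389 349] [0.4273 0.1626] 0.0644 0.0023
hole [391 350] [0.4283 0.1614] 0.0406 0.0006
outer [ 80 305] [0.4625 0.3914] 0.0623 0.0007
hole [ 80 306] [0.4631 0.391 ] 0.0301 0.0006
t 9.12 pos [0.5134 0.2175 0.2973] gp [0.5144 0.2185 0.1423] tilt [0.007 0.006] F [1.2 1.2 0.4] M [0.02 0.   0.03] open 0.0852 vel 0.017
tool mm [60.1 87.6 96.3] yaw 0.001
```

```bash
python3 -m creep '[{"tx":8,"ty":12,"tz":0,"yaw":0},{"tx":12,"ty":19,"tz":5,"yaw":0},{"tx":12,"ty":19,"tz":15,"yaw":0},{"tx":12,"ty":18,"tz":20,"yaw":0},{"tx":6,"ty":9,"tz":20,"yaw":0},{"tx":0,"ty":0,"tz":15,"yaw":0},{"tx":0,"ty":0,"tz":1,"yaw":0},{"tx":0,"ty":0,"tz":1,"yaw":0}]' 1
python3 - <<'E'
from meas import *
gp(.4283,.1614,.2)
p,d,ci=shot('wrist','w6'); rings('w6')
E
```

```text
time: 9.78
ee_pos: [0.4391, 0.1662, 0.2164]
tool_rot: [[-0.001, -1.0, 0.009], [-1.0, 0.001, 0.007], [-0.007, -0.009, -1.0]]
contact_force: [-0.1, -1.5, 0.4]
opening: 0.0856
t 9.78 pos [0.4391 0.1662 0.2164] gp [0.4406 0.1672 0.0614] tilt [0.009 0.007] F [-0.1 -1.5  0.4] M [ 0.05 -0.03 -0.07] open 0.0856 vel 0.035
tool mm [ 5.9 12.4 16.3] yaw -0.001
outer [111 291] [0.4223 0.2793] 0.0507 0.0021
outer [328 308] [0.4274 0.1607] 0.0657 0.0005
hole [328 309] [0.4282 0.1606] 0.0406 0.0003
```

```bash
python3 -m creep '[{"tx":6,"ty":12,"tz":1,"yaw":0},{"tx":0,"ty":0,"tz":12,"yaw":0},{"tx":0,"ty":0,"tz":15,"yaw":0},{"tx":0,"ty":0,"tz":10,"yaw":0}]' 1
python3 - <<'E'
from meas import *
gp(.4278,.1606,.170)
E
```

```text
time: 10.17
ee_pos: [0.4315, 0.1618, 0.1827]
tool_rot: [[-0.001, -1.0, 0.02], [-1.0, 0.001, 0.01], [-0.01, -0.02, -1.0]]
contact_force: [0.1, -0.2, 0.4]
opening: 0.085
t 10.17 pos [0.4315 0.1618 0.1827] gp [0.4346 0.1633 0.0278] tilt [0.02 0.01] F [ 0.1 -0.2  0.4] M [ 0.02 -0.02 -0.04] open 0.085 vel 0.255
tool mm [ 2.8  7.1 12.6] yaw -0.001
```

```bash
python3 -m creep '[{"tx":2,"ty":6,"tz":5,"yaw":0},{"tx":0,"ty":0,"tz":1,"yaw":0}]' 1
python3 - <<'E'
from meas import *
gp(.4278,.1606,.170)
E
```

```text
time: 10.33
ee_pos: [0.4258, 0.16, 0.1744]
tool_rot: [[-0.001, -1.0, 0.018], [-1.0, 0.001, 0.009], [-0.009, -0.018, -1.0]]
contact_force: [-0.4, 0.1, -1.3]
opening: 0.0852
t 10.33 pos [0.4258 0.16   0.1744] gp [0.4285 0.1615 0.0194] tilt [0.018 0.009] F [-0.4  0.1 -1.3] M [-0.02  0.07 -0.02] open 0.0852 vel 0.047
tool mm [0.9 0.8 4.4] yaw -0.001
```

```bash
python3 -m creep '[{"tx":1,"ty":1,"tz":4,"yaw":0}]' 1;  python3 -m creep '[{"tx":0,"ty":0,"tz":0.8,"yaw":0},{"tx":0,"ty":0,"tz":0.8,"yaw":0},{"tx":0,"ty":0,"tz":0.8,"yaw":0},{"tx":0,"ty":0,"tz":0.8,"yaw":0},{"tx":0,"ty":0,"tz":0.8,"yaw":0}]' -1 40
python3 - <<'E'
from meas import *
gp(.4278,.1606,.170)
E
```

```text
time: 10.42
ee_pos: [0.4252, 0.1593, 0.1708]
tool_rot: [[-0.0, -1.0, 0.019], [-1.0, 0.001, 0.01], [-0.01, -0.019, -1.0]]
contact_force: [0.6, 0.3, 0.1]
opening: 0.0854
time: 10.83
ee_pos: [0.4255, 0.1592, 0.1693]
tool_rot: [[-0.0, -1.0, 0.019], [-1.0, 0.0, 0.009], [-0.009, -0.019, -1.0]]
contact_force: [-4.5, -1.7, 6.1]
opening: 0.0635
t 10.83 pos [0.4255 0.1592 0.1693] gp [0.4284 0.1607 0.0143] tilt [0.019 0.009] F [-4.5 -1.7  6.1] M [-0.21  0.78 -0.03] open 0.0635 vel 0.003
tool mm [ 0.1  0.6 -0.7] yaw -0.0
```

```bash
python3 -m creep '[{"tx":0,"ty":0,"tz":-10,"yaw":0},{"tx":0,"ty":0,"tz":-20,"yaw":0},{"tx":0,"ty":0,"tz":-20,"yaw":0},{"tx":0,"ty":0,"tz":-20,"yaw":0},{"tx":-5,"ty":-6,"tz":-20,"yaw":0},{"tx":-10,"ty":-12,"tz":-20,"yaw":0},{"tx":-10,"ty":-14,"tz":-15,"yaw":0},{"tx":-10,"ty":-14,"tz":0,"yaw":0},{"tx":-10,"ty":-14,"tz":0,"yaw":0},{"tx":-5,"ty":-6,"tz":0,"yaw":0},{"tx":0,"ty":0,"tz":1,"yaw":0},{"tx":0,"ty":0,"tz":1,"yaw":0}]'
cat >> meas.py <<'E'
def held(name,zt,tol=.0035):
    p,d,ci=shot('wrist',name); s=sense(); R=s['tool_rot']; T=(cloud(ci,d)-s['ee_pos'])@R
    hsv=cv2.cvtColor(p,cv2.COLOR_RGB2HSV); br=cv2.inRange(hsv,(12,90,60),(30,255,255))>0
    m=br&(abs(T[...,2]-zt)<tol)&(np.hypot(T[...,0],T[...,1])<.045); q=T[m]
    A=np.c_[q[:,:2],np.ones(len(q))]; k=np.linalg.lstsq(A,q[:,2],rcond=None)[0]; print('held',len(q),'med z',np.median(q[:,2]),'slope',k[:2])
    facecirc(ci,m,np.median(q[:,2]),R,s['ee_pos'])
E
python3 - <<'E'
from meas import *
gp(.503,.215,.3)
held('w7',.150)
E
```

```text
time: 11.83
ee_pos: [0.4912, 0.2098, 0.3012]
tool_rot: [[-0.001, -1.0, 0.02], [-1.0, 0.001, 0.01], [-0.01, -0.02, -1.0]]
contact_force: [-1.3, -0.1, -3.5]
opening: 0.0636
t 11.83 pos [0.4912 0.2098 0.3012] gp [0.4943 0.2113 0.1463] tilt [0.02 0.01] F [-1.3 -0.1 -3.5] M [-0.    0.02 -0.02] open 0.0636 vel 0.021
tool mm [-3.7 -8.7  1.5] yaw -0.001
held 14669 med z 0.14958864684488832 slope [-0.00823765 -0.01739879]
outer [311 332] [-0.0007  0.    ] 0.0655 0.0004
hole [312 337] [-0.0007 -0.0012] 0.0403 0.0002
```

View pics/w7.png

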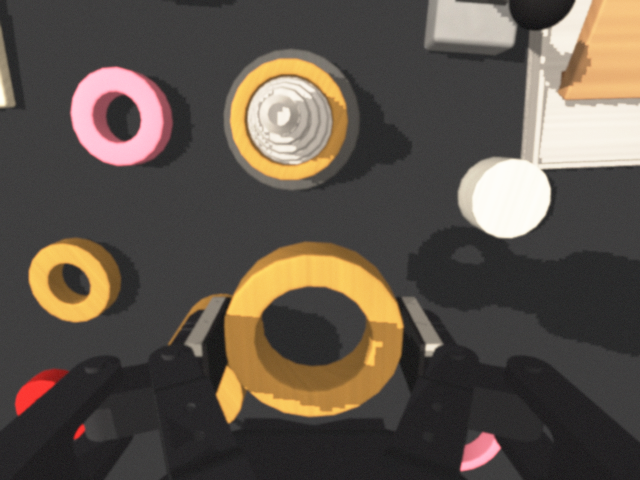

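```bash
python3 -m creep '[{"tx":-4,"ty":-12,"tz":1,"yaw":0},{"tx":-5,"ty":-20,"tz":1,"yaw":0},{"tx":-4,"ty":-20,"tz":1,"yaw":0},{"tx":0,"ty":-15,"tz":1,"yaw":0},{"tx":0,"ty":-5,"tz":1,"yaw":0},{"tx":0,"ty":0,"tz":2,"yaw":0}]'
python3 -c "
from h import *
at((-.0007,-.0006,.1675),*SP,.105)"
```

```text
time: 12.38
ee_pos: [0.5616, 0.2204, 0.2928]
tool_rot: [[-0.002, -1.0, 0.013], [-1.0, 0.002, 0.007], [-0.007, -0.013, -1.0]]
contact_force: [-0.9, -1.0, -2.6]
opening: 0.0635
t 12.38 pos [0.5616 0.2204 0.2928] pt [0.5644 0.2223 0.1253] tilt [0.013 0.007] F [-0.9 -1.  -2.6] M [-0.03  0.04 -0.01] open 0.0635 vel 0.052
tool mm [-5.  -9.1 20.4] yaw -0.002
```

```bash
python3 -m creep '[{"tx":-5,"ty":-9.5,"tz":3,"yaw":0},{"tx":0,"ty":0,"tz":10,"yaw":0},{"tx":0,"ty":0,"tz":2,"yaw":0}]'
python3 -c "
from h import *
at((-.0007,-.0006,.1675),*SP,.066)"
```

```text
time: 12.63
ee_pos: [0.5694, 0.2244, 0.2761]
tool_rot: [[-0.003, -1.0, 0.01], [-1.0, 0.003, 0.006], [-0.006, -0.01, -1.0]]
contact_force: [-1.0, -0.3, -4.1]
opening: 0.0637
t 12.63 pos [0.5694 0.2244 0.2761] pt [0.5716 0.2262 0.1087] tilt [0.01  0.006] F [-1.  -0.3 -4.1] M [-0.04 -0.   -0.02] open 0.0637 vel 0.034
tool mm [-1.1 -1.8 42.7] yaw -0.003
```

```bash
python3 -m creep '[{"tx":-1,"ty":-2,"tz":8,"yaw":-0.003},{"tx":0,"ty":0,"tz":12,"yaw":0},{"tx":0,"ty":0,"tz":10,"yaw":0},{"tx":0,"ty":0,"tz":2,"yaw":0}]'
python3 -c "
from h import *
at((-.0007,-.0006,.1675),*SP,.062)"
```

```text
time: 12.97
ee_pos: [0.5692, 0.2251, 0.2403]
tool_rot: [[0.001, -1.0, 0.008], [-1.0, -0.001, 0.006], [-0.006, -0.008, -1.0]]
contact_force: [-0.7, 0.2, -3.7]
opening: 0.0632
t 12.97 pos [0.5692 0.2251 0.2403] pt [0.5711 0.2268 0.0728] tilt [0.008 0.006] F [-0.7  0.2 -3.7] M [-0.03  0.03  0.01] open 0.0632 vel 0.041
tool mm [-0.7 -2.6 10.9] yaw 0.001
```

```bash
python3 -m creep '[{"tx":-0.8,"ty":-3.2,"tz":3,"yaw":0},{"tx":0,"ty":0,"tz":3,"yaw":0}]'
python3 -c "
from h import *
at((-.0007,-.0006,.1675),*SP,.062)"
```

```text
time: 13.13
ee_pos: [0.572, 0.2259, 0.2327]
tool_rot: [[0.001, -1.0, 0.006], [-1.0, -0.001, 0.005], [-0.005, -0.006, -1.0]]
contact_force: [1.2, -0.5, -2.9]
opening: 0.0635
t 13.13 pos [0.572  0.2259 0.2327] pt [0.5736 0.2274 0.0652] tilt [0.006 0.005] F [ 1.2 -0.5 -2.9] M [0.02 0.03 0.01] open 0.0635 vel 0.062
tool mm [-0.  -0.2  3.2] yaw 0.001
```

```bash
python3 -m creep '[{"tx":0,"ty":0,"tz":4,"yaw":0},{"tx":0,"ty":0,"tz":4,"yaw":0},{"tx":0,"ty":0,"tz":3,"yaw":0}]'
python3 -c "
from h import *
at((-.0007,-.0006,.1675),*SP,.041)"
```

```text
time: 13.38
ee_pos: [0.5724, 0.2261, 0.2211]
tool_rot: [[0.001, -1.0, 0.007], [-1.0, -0.001, 0.005], [-0.005, -0.007, -1.0]]
contact_force: [-0.2, -0.1, -2.7]
opening: 0.0635
t 13.38 pos [0.5724 0.2261 0.2211] pt [0.5741 0.2277 0.0536] tilt [0.007 0.005] F [-0.2 -0.1 -2.7] M [0.03 0.01 0.06] open 0.0635 vel 0.07
tool mm [ 0.2  0.4 12.6] yaw 0.001
```

```bash
python3 -m creep '[{"tx":0,"ty":0,"tz":4,"yaw":0},{"tx":0,"ty":0.3,"tz":3.5,"yaw":0},{"tx":0,"ty":0,"tz":3,"yaw":0}]'
python3 -c "
from h import *
at((-.0007,-.0006,.1675),*SP,.041)"
```

```text
time: 13.63
ee_pos: [0.5724, 0.2262, 0.2102]
tool_rot: [[0.001, -1.0, 0.008], [-1.0, -0.001, 0.006], [-0.006, -0.008, -1.0]]
contact_force: [-7.8, -1.2, 20.1]
opening: 0.0635
t 13.63 pos [0.5724 0.2262 0.2102] pt [0.5743 0.2279 0.0427] tilt [0.008 0.006] F [-7.8 -1.2 20.1] M [0.06 0.88 0.01] open 0.0635 vel 0.03
tool mm [0.4 0.5 1.7] yaw 0.001
```

```bash
python3 -m creep '[{"tx":0,"ty":0,"tz":0,"yaw":0},{"tx":0,"ty":0,"tz":0,"yaw":0},{"tx":0,"ty":0,"tz":0,"yaw":0}]' 1
python3 -m creep '[{"tx":0,"ty":0,"tz":-12,"yaw":0},{"tx":0,"ty":0,"tz":-20,"yaw":0},{"tx":0,"ty":0,"tz":-20,"yaw":0},{"tx":0,"ty":0,"tz":-20,"yaw":0},{"tx":0,"ty":6,"tz":-10,"yaw":0},{"tx":0,"ty":15,"tz":0,"yaw":0},{"tx":0,"ty":20,"tz":0,"yaw":0},{"tx":0,"ty":16,"tz":0,"yaw":0},{"tx":0,"ty":5,"tz":0,"yaw":0},{"tx":0,"ty":0,"tz":0,"yaw":0},{"tx":0,"ty":0,"tz":0,"yaw":0}]' 1
python3 - <<'E'
from meas import *
spchk('w8',(150,0,500,260))
rings('w8')
gp(.4628,.3912,.25)
E
```

```text
time: 13.88
ee_pos: [0.5727, 0.2263, 0.2113]
tool_rot: [[0.001, -1.0, 0.01], [-1.0, -0.001, 0.006], [-0.006, -0.01, -1.0]]
contact_force: [0.9, -0.7, 0.6]
opening: 0.0852
time: 14.8
ee_pos: [0.5068, 0.2255, 0.3078]
tool_rot: [[0.001, -1.0, 0.023], [-1.0, -0.001, 0.011], [-0.011, -0.023, -1.0]]
contact_force: [0.4, 0.7, 0.1]
opening: 0.0855
z~ 0.038 117 med z 0.0387 slope [ 0.032 -0.003] centroid [0.6043 0.2234]
z~ 0.059 6486 med z 0.0603 slope [0.008 0.001] centroid [0.5733 0.2277]
outer [315 149] [0.5723 0.2276] 0.0643 0.0002
hole [315 150] [0.5726 0.2274] 0.041 0.0002
outer [ 99 297] [0.4625 0.3916] 0.0626 0.0007
hole [ 99 298] [0.4629 0.3912] 0.0299 0.0005
t 14.85 pos [0.507  0.2255 0.3077] gp [0.5105 0.2272 0.1528] tilt [0.022 0.011] F [ 0.2 -0.7  0.5] M [-0.    0.    0.05] open 0.0856 vel 0.023
tool mm [-163.4   48.9   58.5] yaw 0.001
```

View pics/w8.png

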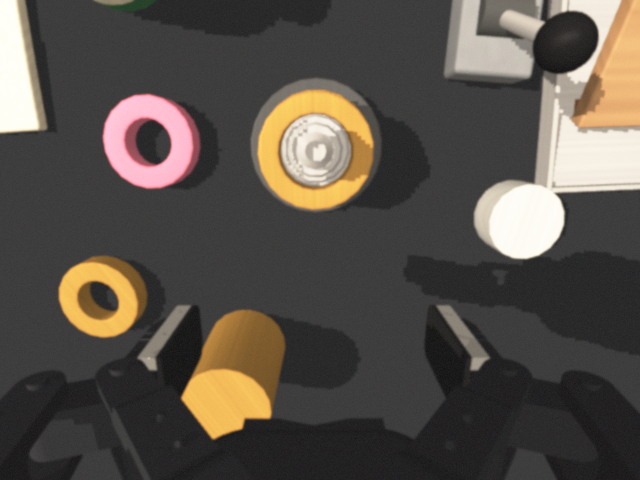

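```bash
python3 -m creep '[{"tx":-12,"ty":4,"tz":0,"yaw":0},{"tx":-22,"ty":6,"tz":0,"yaw":0},{"tx":-22,"ty":6,"tz":0,"yaw":0},{"tx":-22,"ty":6,"tz":0,"yaw":0},{"tx":-22,"ty":6,"tz":0,"yaw":0},{"tx":-22,"ty":6,"tz":0,"yaw":0},{"tx":-16,"ty":5,"tz":10,"yaw":0},{"tx":-8,"ty":2,"tz":20,"yaw":0},{"tx":0,"ty":0,"tz":20,"yaw":0},{"tx":0,"ty":0,"tz":10,"yaw":0},{"tx":0,"ty":0,"tz":1,"yaw":0}]' 1
python3 - <<'E'
from meas import *
gp(.4628,.3914,.22)
p,d,ci=shot('wrist','w9'); rings('w9')
E
```

```text
time: 15.77
ee_pos: [0.4679, 0.3871, 0.2427]
tool_rot: [[-0.003, -1.0, 0.021], [-1.0, 0.003, 0.013], [-0.013, -0.021, -1.0]]
contact_force: [-0.9, -1.4, 0.4]
opening: 0.0857
t 15.77 pos [0.4679 0.3871 0.2427] gp [0.4711 0.3891 0.0877] tilt [0.021 0.013] F [-0.9 -1.4  0.4] M [-0.01  0.    0.03] open 0.0857 vel 0.031
tool mm [-2.   8.8 22.6] yaw -0.003
outer [311 282] [0.4626 0.392 ] 0.0614 0.0004
hole [309 283] [0.4632 0.392 ] 0.0311 0.0003
```

```bash
python3 -m creep '[{"tx":-2.5,"ty":9,"tz":8,"yaw":-0.003},{"tx":0,"ty":0,"tz":15,"yaw":0},{"tx":0,"ty":1,"tz":15,"yaw":0},{"tx":0,"ty":1,"tz":10,"yaw":0},{"tx":0,"ty":0,"tz":3,"yaw":0}]' 1
python3 - <<'E'
from meas import *
gp(.463,.392,.171)
E
```

```text
time: 16.23
ee_pos: [0.4605, 0.3907, 0.1967]
tool_rot: [[-0.004, -1.0, 0.028], [-1.0, 0.004, 0.018], [-0.018, -0.028, -0.999]]
contact_force: [-1.0, -0.5, -0.4]
opening: 0.0856
t 16.23 pos [0.4605 0.3907 0.1967] gp [0.4648 0.3934 0.0417] tilt [0.028 0.018] F [-1.  -0.5 -0.4] M [-0.04  0.03  0.03] open 0.0856 vel 0.051
tool mm [ 1.9  2.5 25.6] yaw -0.004
```

```bash
python3 -m creep '[{"tx":2,"ty":3,"tz":8,"yaw":-0.004},{"tx":0,"ty":0.5,"tz":10,"yaw":0},{"tx":0,"ty":0,"tz":2,"yaw":0}]' 1
python3 - <<'E'
from meas import *
gp(.463,.392,.171)
E
```

```text
time: 16.48
ee_pos: [0.4584, 0.3888, 0.1773]
tool_rot: [[-0.0, -1.0, 0.03], [-1.0, 0.001, 0.02], [-0.02, -0.03, -0.999]]
contact_force: [-0.3, 0.1, -0.5]
opening: 0.0855
t 16.48 pos [0.4584 0.3888 0.1773] gp [0.4631 0.3918 0.0224] tilt [0.03 0.02] F [-0.3  0.1 -0.5] M [-0.04  0.05  0.01] open 0.0855 vel 0.025
tool mm [-0.   0.3  6.4] yaw -0.0
```

```bash
python3 -m creep '[{"tx":0,"ty":0.5,"tz":6,"yaw":0}]' 1;  python3 -m creep '[{"tx":0,"ty":0,"tz":0.8,"yaw":0},{"tx":0,"ty":0,"tz":0.8,"yaw":0},{"tx":0,"ty":0,"tz":0.8,"yaw":0},{"tx":0,"ty":0,"tz":0.8,"yaw":0},{"tx":0,"ty":0,"tz":0.5,"yaw":0},{"tx":0,"ty":0,"tz":0.5,"yaw":0}]' -1 40
python3 - <<'E'
from meas import *
gp(.463,.392,.171)
E
```

```text
time: 16.57
ee_pos: [0.4585, 0.389, 0.1721]
tool_rot: [[-0.001, -0.999, 0.032], [-1.0, 0.001, 0.021], [-0.021, -0.032, -0.999]]
contact_force: [-0.2, 0.0, 0.2]
opening: 0.0854
time: 17.07
ee_pos: [0.4585, 0.3889, 0.1693]
tool_rot: [[-0.001, -1.0, 0.031], [-1.0, 0.002, 0.02], [-0.02, -0.031, -0.999]]
contact_force: [-1.8, -2.7, 4.8]
opening: 0.0597
t 17.07 pos [0.4585 0.3889 0.1693] gp [0.4634 0.392  0.0144] tilt [0.031 0.02 ] F [-1.8 -2.7  4.8] M [-0.46  0.4  -0.05] open 0.0597 vel 0.003
tool mm [-0.   0.3 -1.6] yaw -0.001
```

```bash
python3 -m creep '[{"tx":0,"ty":0,"tz":-10,"yaw":0},{"tx":0,"ty":0,"tz":-20,"yaw":0},{"tx":0,"ty":0,"tz":-20,"yaw":0},{"tx":0,"ty":0,"tz":-20,"yaw":0},{"tx":0,"ty":0,"tz":-20,"yaw":0},{"tx":0,"ty":0,"tz":-20,"yaw":0},{"tx":10,"ty":-3,"tz":-15,"yaw":0},{"tx":20,"ty":-5,"tz":0,"yaw":0},{"tx":20,"ty":-5,"tz":0,"yaw":0},{"tx":20,"ty":-5,"tz":0,"yaw":0},{"tx":20,"ty":-5,"tz":0,"yaw":0},{"tx":20,"ty":-5,"tz":0,"yaw":0},{"tx":20,"ty":-5,"tz":0,"yaw":0},{"tx":20,"ty":-5,"tz":0,"yaw":0},{"tx":12,"ty":-3,"tz":0,"yaw":0},{"tx":0,"ty":0,"tz":1,"yaw":0},{"tx":0,"ty":0,"tz":1,"yaw":0}]'
python3 - <<'E'
from meas import *
gp(.503,.215,.3)
held('w10',.150)
E
```

```text
time: 18.48
ee_pos: [0.4962, 0.2186, 0.2946]
tool_rot: [[0.003, -1.0, 0.031], [-1.0, -0.002, 0.021], [-0.021, -0.032, -0.999]]
contact_force: [-0.8, 0.5, -2.1]
opening: 0.0594
t 18.48 pos [0.4962 0.2186 0.2946] gp [0.5011 0.2219 0.1397] tilt [0.031 0.021] F [-0.8  0.5 -2.1] M [-0.02  0.04 -0.03] open 0.0594 vel 0.023
tool mm [ 6.8 -2.1 -5.3] yaw 0.003
held 15661 med z 0.14971507508008705 slope [-0.01829318 -0.03015442]
outer [313 331] [-0.0003  0.    ] 0.0616 0.0004
hole [313 336] [-0.0004 -0.0011] 0.0308 0.0002
```

View pics/w10.png

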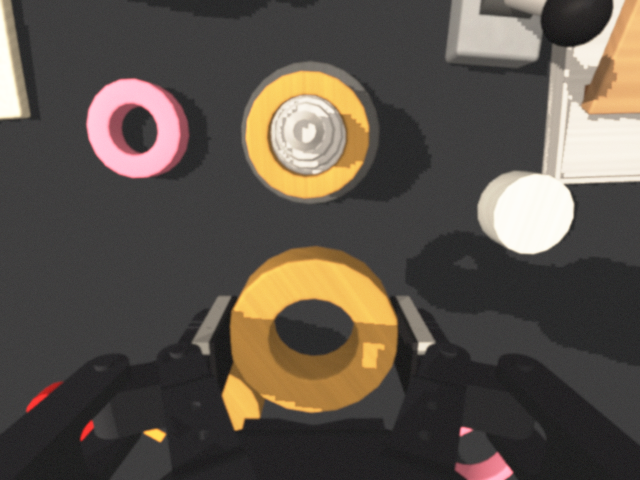

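```bash
python3 -m creep '[{"tx":-1,"ty":-12,"tz":0,"yaw":0},{"tx":-1,"ty":-18,"tz":0,"yaw":0},{"tx":-1,"ty":-18,"tz":0,"yaw":0},{"tx":0,"ty":-12,"tz":0,"yaw":0},{"tx":0,"ty":-4,"tz":1,"yaw":0},{"tx":0,"ty":0,"tz":2,"yaw":0}]'
python3 -c "
from h import *
at((-.0004,-.0005,.1675),*SP,.105)"
```

```text
time: 19.03
ee_pos: [0.5608, 0.2287, 0.2926]
tool_rot: [[0.011, -1.0, 0.029], [-1.0, -0.01, 0.024], [-0.024, -0.03, -0.999]]
contact_force: [0.2, 0.1, -2.7]
opening: 0.0597
t 19.03 pos [0.5608 0.2287 0.2926] pt [0.5662 0.2331 0.1252] tilt [0.029 0.024] F [ 0.2  0.1 -2.7] M [-0.06  0.04 -0.01] open 0.0597 vel 0.044
tool mm [ 6.2 -6.9 20.3] yaw 0.011
```

```bash
python3 -m creep '[{"tx":6,"ty":-7,"tz":4,"yaw":0.01},{"tx":0,"ty":0,"tz":8,"yaw":0},{"tx":0,"ty":0,"tz":2,"yaw":0}]'
python3 -c "
from h import *
at((-.0004,-.0005,.1675),*SP,.088)"
```

```text
time: 19.28
ee_pos: [0.5675, 0.2244, 0.2767]
tool_rot: [[0.002, -1.0, 0.028], [-1.0, -0.001, 0.024], [-0.024, -0.028, -0.999]]
contact_force: [-0.7, 0.8, -4.2]
opening: 0.0595
t 19.28 pos [0.5675 0.2244 0.2767] pt [0.5727 0.2288 0.1094] tilt [0.028 0.024] F [-0.7  0.8 -4.2] M [-0.02  0.01 -0.  ] open 0.0595 vel 0.037
tool mm [ 1.8 -0.5 21.4] yaw 0.002
```

```bash
python3 -m creep '[{"tx":1.6,"ty":-1,"tz":5,"yaw":0},{"tx":0,"ty":0,"tz":8,"yaw":0},{"tx":0,"ty":0,"tz":4,"yaw":0},{"tx":0,"ty":0,"tz":1,"yaw":0}]'
python3 -c "
from h import *
at((-.0004,-.0005,.1675),*SP,.083)"
```

```text
time: 19.62
ee_pos: [0.5677, 0.2229, 0.2554]
tool_rot: [[0.002, -1.0, 0.025], [-1.0, -0.002, 0.024], [-0.023, -0.025, -0.999]]
contact_force: [-0.2, -0.3, -3.5]
opening: 0.0598
t 19.62 pos [0.5677 0.2229 0.2554] pt [0.5725 0.2273 0.088 ] tilt [0.025 0.024] F [-0.2 -0.3 -3.5] M [0.   0.01 0.04] open 0.0598 vel 0.029
tool mm [-0.1 -1.2  5.1] yaw 0.002
```

```bash
python3 -m creep '[{"tx":0,"ty":-1.4,"tz":2,"yaw":0}]'
python3 -c "
from h import *
at((-.0004,-.0005,.1675),*SP,.083)"
python3 -m creep '[{"tx":0,"ty":-0.2,"tz":4,"yaw":0},{"tx":0,"ty":-0.2,"tz":4,"yaw":0}]'
python3 -c "
from h import *
at((-.0004,-.0005,.1675),*SP,.062)"
```

```text
time: 19.7
ee_pos: [0.5689, 0.223, 0.2531]
tool_rot: [[0.002, -1.0, 0.025], [-1.0, -0.002, 0.023], [-0.023, -0.025, -0.999]]
contact_force: [0.0, -0.1, -2.2]
opening: 0.0597
t 19.7 pos [0.5689 0.223  0.2531] pt [0.5736 0.2273 0.0857] tilt [0.025 0.023] F [ 0.  -0.1 -2.2] M [-0.04 -0.02 -0.06] open 0.0597 vel 0.063
tool mm [-0.1 -0.2  2.7] yaw 0.002
time: 19.87
ee_pos: [0.5697, 0.2232, 0.2452]
tool_rot: [[0.002, -1.0, 0.026], [-1.0, -0.002, 0.024], [-0.024, -0.026, -0.999]]
contact_force: [-0.3, 0.1, -2.3]
opening: 0.0597
t 19.87 pos [0.5697 0.2232 0.2452] pt [0.5746 0.2276 0.0778] tilt [0.026 0.024] F [-0.3  0.1 -2.3] M [-0.06  0.05 -0.04] open 0.0597 vel 0.09
tool mm [ 0.5  1.2 15.8] yaw 0.002
```

```bash
python3 -m creep '[{"tx":0.3,"ty":1.2,"tz":4,"yaw":0},{"tx":0,"ty":0,"tz":4,"yaw":0},{"tx":0,"ty":0,"tz":3,"yaw":0}]'
python3 -c "
from h import *
at((-.0004,-.0005,.1675),*SP,.062)"
```

```text
time: 20.12
ee_pos: [0.5689, 0.2232, 0.2331]
tool_rot: [[0.002, -1.0, 0.027], [-1.0, -0.002, 0.024], [-0.024, -0.027, -0.999]]
contact_force: [0.0, 0.8, -2.9]
opening: 0.0597
t 20.12 pos [0.5689 0.2232 0.2331] pt [0.5738 0.2276 0.0658] tilt [0.027 0.024] F [ 0.   0.8 -2.9] M [-0.03 -0.03  0.01] open 0.0597 vel 0.068
tool mm [0.2 0.1 3.7] yaw 0.002
```

```bash
python3 -m creep '[{"tx":0,"ty":0,"tz":2.5,"yaw":0},{"tx":0,"ty":0,"tz":2.5,"yaw":0}]'
python3 -m creep '[{"tx":0,"ty":0,"tz":0,"yaw":0},{"tx":0,"ty":0,"tz":0,"yaw":0},{"tx":0,"ty":0,"tz":0,"yaw":0}]' 1
python3 -m creep '[{"tx":0,"ty":0,"tz":-12,"yaw":0},{"tx":0,"ty":0,"tz":-20,"yaw":0},{"tx":0,"ty":0,"tz":-20,"yaw":0},{"tx":0,"ty":0,"tz":-10,"yaw":0},{"tx":0,"ty":6,"tz":-10,"yaw":0},{"tx":0,"ty":15,"tz":0,"yaw":0},{"tx":0,"ty":20,"tz":0,"yaw":0},{"tx":0,"ty":16,"tz":0,"yaw":0},{"tx":0,"ty":5,"tz":0,"yaw":0},{"tx":0,"ty":0,"tz":0,"yaw":0},{"tx":0,"ty":0,"tz":0,"yaw":0}]' 1
python3 - <<'E'
from meas import *
spchk('w11',(150,0,500,260))
gp(.4075,-.1,.25)
p,d,ci=shot('top','t11'); 
m,bs=blobs(p)
for c,hh in bs:
    (u,v),r=cv2.minEnclosingCircle(c)
    if 8<r<14.5: print((int(u),int(v)),r,circ(ci,c,.018))
E
```

```text
time: 20.28
ee_pos: [0.5688, 0.2233, 0.231]
tool_rot: [[0.002, -1.0, 0.027], [-1.0, -0.002, 0.024], [-0.024, -0.027, -0.999]]
contact_force: [-10.7, -3.8, 19.2]
opening: 0.0595
time: 20.53
ee_pos: [0.5693, 0.2235, 0.2337]
tool_rot: [[0.003, -0.999, 0.032], [-1.0, -0.002, 0.026], [-0.025, -0.032, -0.999]]
contact_force: [0.4, -0.7, 0.8]
opening: 0.0858
time: 21.45
ee_pos: [0.5018, 0.2213, 0.3121]
tool_rot: [[0.002, -0.999, 0.036], [-1.0, -0.001, 0.027], [-0.027, -0.036, -0.999]]
contact_force: [1.0, -1.2, 0.4]
opening: 0.0855
z~ 0.08 8093 med z 0.0813 slope [ 0.012 -0.001] centroid [0.573  0.2276]
outer [314 147] [0.5722 0.2277] 0.0603 0.0002
hole [314 148] [0.5724 0.2274] 0.0312 0.0002
t 21.5 pos [0.502  0.2213 0.3121] gp [0.5077 0.2255 0.1573] tilt [0.036 0.027] F [ 0.2 -0.   0.7] M [ 0.01 -0.01  0.  ] open 0.0853 vel 0.017
tool mm [326.9 102.7  49.7] yaw 0.002
(377, 277) 10.423181533813477 (array([ 0.40535102, -0.1027683 ]), np.float64(0.057136105903966734), np.float64(0.0014909135738884784))
(241, 273) 13.243802070617676 (array([0.42267418, 0.28059591]), np.float64(0.062295255398636784), np.float64(0.012400136311793652))
(421, 266) 13.906119346618652 (array([ 0.43388479, -0.23143367]), np.float64(0.07213450065429759), np.float64(0.006707505419054637))
```

View pics/w11.png

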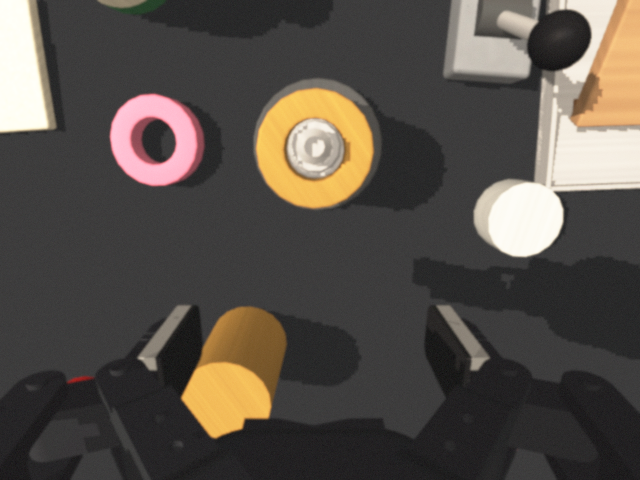

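View pics/t11.png

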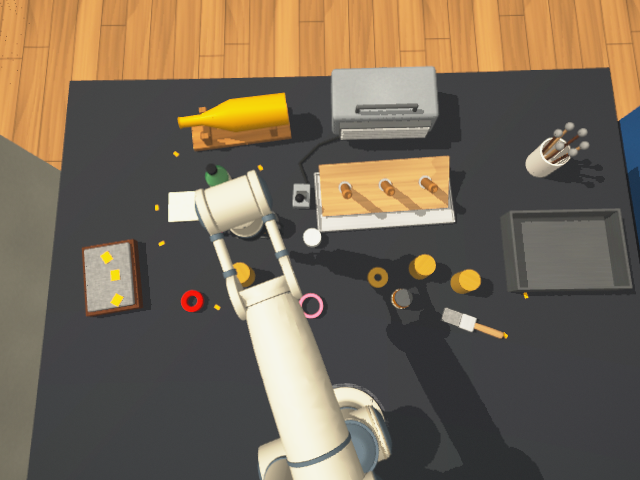

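```bash
python3 -m creep '[{"tx":15,"ty":5,"tz":0,"yaw":0},{"tx":30,"ty":9,"tz":0,"yaw":0},{"tx":30,"ty":9,"tz":0,"yaw":0},{"tx":30,"ty":9,"tz":0,"yaw":0},{"tx":30,"ty":9,"tz":0,"yaw":0},{"tx":30,"ty":9,"tz":0,"yaw":0},{"tx":30,"ty":9,"tz":0,"yaw":0},{"tx":30,"ty":9,"tz":0,"yaw":0},{"tx":30,"ty":9,"tz":0,"yaw":0},{"tx":20,"ty":6,"tz":0,"yaw":0},{"tx":10,"ty":3,"tz":0,"yaw":0},{"tx":0,"ty":0,"tz":1,"yaw":0},{"tx":0,"ty":0,"tz":1,"yaw":0}]' 1
python3 - <<'E'
from meas import *
gp(.4075,-.1,.22)
p,d,ci=shot('wrist','w12'); rings('w12')
E
```

```text
time: 22.63
ee_pos: [0.419, -0.0781, 0.2962]
tool_rot: [[-0.001, -0.999, 0.034], [-1.0, 0.002, 0.025], [-0.026, -0.034, -0.999]]
contact_force: [-0.4, -0.3, -0.4]
opening: 0.0852
t 22.63 pos [ 0.419  -0.0781  0.2962] gp [ 0.4242 -0.0741  0.1413] tilt [0.034 0.025] F [-0.4 -0.3 -0.4] M [-0.04  0.06 -0.03] open 0.0852 vel 0.025
tool mm [27.8 19.2 75. ] yaw -0.001
outer [358 268] [ 0.4071 -0.1016] 0.0569 0.0004
hole [359 268] [ 0.4074 -0.1019] 0.0216 0.0004
```

View pics/w12.png

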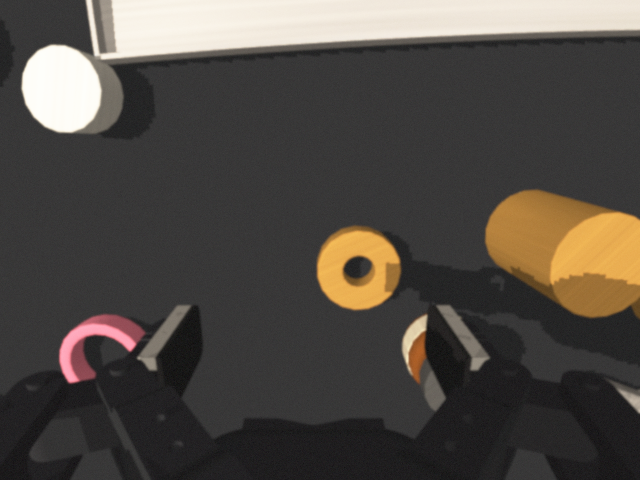

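```bash
python3 -m creep '[{"tx":12,"ty":8,"tz":10,"yaw":0},{"tx":12,"ty":8,"tz":20,"yaw":0},{"tx":3,"ty":2,"tz":20,"yaw":0},{"tx":0,"ty":0,"tz":15,"yaw":0},{"tx":0,"ty":0,"tz":2,"yaw":0}]' 0.8
python3 - <<'E'
from meas import *
gp(.4073,-.1017,.172)
p,d,ci=shot('wrist','w13'); rings('w13')
E
```

```text
time: 23.1
ee_pos: [0.4059, -0.1002, 0.227]
tool_rot: [[0.007, -0.999, 0.037], [-1.0, -0.006, 0.026], [-0.026, -0.037, -0.999]]
contact_force: [-0.5, -0.0, -0.6]
opening: 0.0766
t 23.1 pos [ 0.4059 -0.1002  0.227 ] gp [ 0.4116 -0.0961  0.0722] tilt [0.037 0.026] F [-0.5 -0.  -0.6] M [ 0.03  0.07 -0.04] open 0.0766 vel 0.028
tool mm [ 7.   6.4 54.8] yaw 0.007
outer [328 288] [ 0.407  -0.1018] 0.0573 0.0004
hole [328 288] [ 0.4075 -0.1019] 0.0212 0.0002
outer [534 224] [ 0.432 -0.221] 0.0555 0.0017
```

```bash
python3 -m creep '[{"tx":5,"ty":5,"tz":10,"yaw":0.007},{"tx":1,"ty":1,"tz":15,"yaw":0},{"tx":0,"ty":1,"tz":10,"yaw":0},{"tx":0,"ty":0,"tz":2,"yaw":0}]' 0.8
python3 - <<'E'
from meas import *
gp(.4073,-.1018,.172)
E
```

```text
time: 23.48
ee_pos: [0.402, -0.1042, 0.1918]
tool_rot: [[0.004, -0.999, 0.043], [-1.0, -0.003, 0.025], [-0.025, -0.043, -0.999]]
contact_force: [0.0, 0.2, -0.2]
opening: 0.0769
t 23.48 pos [ 0.402  -0.1042  0.1918] gp [ 0.4086 -0.1004  0.037 ] tilt [0.043 0.025] F [ 0.   0.2 -0.2] M [-0.03  0.06 -0.02] open 0.0769 vel 0.044
tool mm [ 1.9  2.1 19.9] yaw 0.004
```

```bash
python3 -m creep '[{"tx":1.5,"ty":2,"tz":8,"yaw":0.004},{"tx":0,"ty":0.5,"tz":6,"yaw":0},{"tx":0,"ty":0,"tz":2,"yaw":0}]' 0.8
python3 - <<'E'
from meas import *
gp(.4073,-.1018,.172)
E
```

```text
time: 23.73
ee_pos: [0.4005, -0.1053, 0.1756]
tool_rot: [[-0.0, -0.999, 0.044], [-1.0, 0.001, 0.024], [-0.024, -0.044, -0.999]]
contact_force: [-0.8, -0.6, 0.3]
opening: 0.0769
t 23.73 pos [ 0.4005 -0.1053  0.1756] gp [ 0.4073 -0.1016  0.0208] tilt [0.044 0.024] F [-0.8 -0.6  0.3] M [-0.03  0.05 -0.  ] open 0.0769 vel 0.049
tool mm [0.3 0.2 3.8] yaw -0.0
```

```bash
python3 -m creep '[{"tx":0,"ty":0.3,"tz":4,"yaw":0}]';  python3 -m creep '[{"tx":0,"ty":0,"tz":0.8,"yaw":0},{"tx":0,"ty":0,"tz":0.8,"yaw":0},{"tx":0,"ty":0,"tz":0.5,"yaw":0},{"tx":0,"ty":0,"tz":0.5,"yaw":0},{"tx":0,"ty":0,"tz":0.3,"yaw":0}]' -1 40
python3 - <<'E'
from meas import *
gp(.4073,-.1018,.172)
E
```

```text
time: 23.82
ee_pos: [0.4005, -0.1053, 0.1719]
tool_rot: [[-0.0, -0.999, 0.045], [-1.0, 0.001, 0.024], [-0.024, -0.045, -0.999]]
contact_force: [-0.3, -0.3, 0.2]
opening: 0.0768
time: 24.23
ee_pos: [0.4008, -0.1054, 0.1706]
tool_rot: [[0.0, -0.999, 0.045], [-1.0, 0.001, 0.023], [-0.023, -0.045, -0.999]]
contact_force: [-2.2, 0.6, 2.3]
opening: 0.0564
t 24.23 pos [ 0.4008 -0.1054  0.1706] gp [ 0.4079 -0.1018  0.0158] tilt [0.045 0.023] F [-2.2  0.6  2.3] M [ 0.1   0.36 -0.01] open 0.0564 vel 0.001
tool mm [-0.   0.5 -1.2] yaw 0.0
```

```bash
python3 -m creep '[{"tx":0,"ty":0,"tz":-10,"yaw":0},{"tx":0,"ty":0,"tz":-20,"yaw":0},{"tx":0,"ty":0,"tz":-25,"yaw":0},{"tx":0,"ty":0,"tz":-25,"yaw":0},{"tx":-10,"ty":-3,"tz":-25,"yaw":0},{"tx":-20,"ty":-6,"tz":-15,"yaw":0},{"tx":-30,"ty":-8,"tz":0,"yaw":0},{"tx":-30,"ty":-8,"tz":0,"yaw":0},{"tx":-30,"ty":-8,"tz":0,"yaw":0},{"tx":-30,"ty":-8,"tz":0,"yaw":0},{"tx":-30,"ty":-8,"tz":0,"yaw":0},{"tx":-30,"ty":-8,"tz":0,"yaw":0},{"tx":-30,"ty":-8,"tz":0,"yaw":0},{"tx":-30,"ty":-8,"tz":0,"yaw":0},{"tx":-20,"ty":-6,"tz":0,"yaw":0},{"tx":-10,"ty":-3,"tz":0,"yaw":0},{"tx":0,"ty":0,"tz":1,"yaw":0},{"tx":0,"ty":0,"tz":1,"yaw":0}]'
python3 - <<'E'
from meas import *
gp(.503,.215,.3)
held('w14',.151)
E
```

```text
time: 25.73
ee_pos: [0.4796, 0.2054, 0.3093]
tool_rot: [[-0.005, -0.999, 0.05], [-1.0, 0.006, 0.025], [-0.025, -0.049, -0.998]]
contact_force: [1.1, -0.1, -3.5]
opening: 0.056
t 25.73 pos [0.4796 0.2054 0.3093] gp [0.4873 0.2093 0.1546] tilt [0.05  0.025] F [ 1.1 -0.1 -3.5] M [0.05 0.02 0.03] open 0.056 vel 0.02
tool mm [ -5.5 -15.2  10.5] yaw -0.005
held 15455 med z 0.15116959545426797 slope [-0.02065938 -0.04826657]
outer [313 330] [-0.0008  0.0001] 0.0576 0.0004
hole [313 335] [-0.0009 -0.0009] 0.0214 0.0002
```

View pics/w14.png

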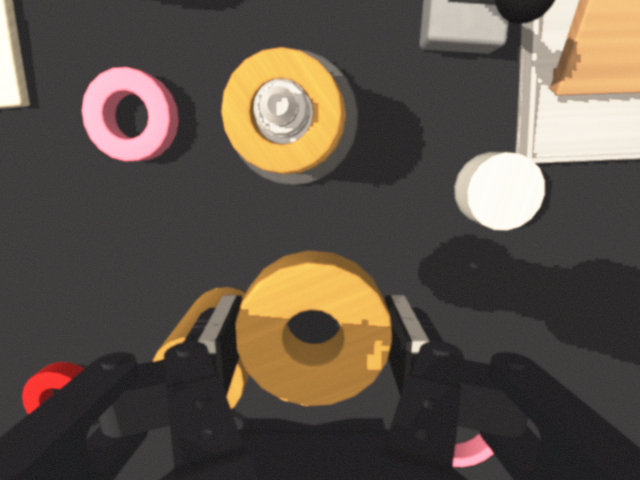

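```bash
python3 -m creep '[{"tx":-4,"ty":-15,"tz":0,"yaw":-0.005},{"tx":-4,"ty":-20,"tz":0,"yaw":0},{"tx":-4,"ty":-20,"tz":0,"yaw":0},{"tx":-3,"ty":-18,"tz":1,"yaw":0},{"tx":0,"ty":-6,"tz":1,"yaw":0},{"tx":0,"ty":0,"tz":1,"yaw":0}]'
python3 -c "
from h import *
at((-.0009,-.0004,.169),*SP,.102)"
```

```text
time: 26.28
ee_pos: [0.5607, 0.2117, 0.3105]
tool_rot: [[-0.009, -0.999, 0.048], [-1.0, 0.01, 0.022], [-0.022, -0.048, -0.999]]
contact_force: [-0.1, -1.0, -2.0]
opening: 0.0564
t 26.28 pos [0.5607 0.2117 0.3105] pt [0.5693 0.2162 0.1418] tilt [0.048 0.022] F [-0.1 -1.  -2. ] M [ 0.    0.05 -0.02] open 0.0564 vel 0.024
tool mm [-10.4  -2.5  40.2] yaw -0.009
```

```bash
python3 -m creep '[{"tx":-9,"ty":-3.5,"tz":8,"yaw":-0.009},{"tx":0,"ty":0,"tz":12,"yaw":0},{"tx":0,"ty":0,"tz":10,"yaw":0},{"tx":0,"ty":0,"tz":1,"yaw":0}]'
python3 -c "
from h import *
at((-.0009,-.0004,.169),*SP,.102)"
```

```text
time: 26.62
ee_pos: [0.5645, 0.2197, 0.2769]
tool_rot: [[-0.002, -0.999, 0.047], [-1.0, 0.003, 0.021], [-0.021, -0.047, -0.999]]
contact_force: [-0.7, 0.2, -2.8]
opening: 0.0564
t 26.62 pos [0.5645 0.2197 0.2769] pt [0.5729 0.2241 0.1081] tilt [0.047 0.021] F [-0.7  0.2 -2.8] M [-0.03  0.08 -0.03] open 0.0564 vel 0.033
tool mm [-3.3 -0.7  6.2] yaw -0.002
```

```bash
python3 -m creep '[{"tx":-3.3,"ty":-0.9,"tz":4,"yaw":-0.002},{"tx":0,"ty":0,"tz":1,"yaw":0}]'
python3 -c "
from h import *
at((-.0009,-.0004,.169),*SP,.102)"
```

```text
time: 26.78
ee_pos: [0.5645, 0.2233, 0.2697]
tool_rot: [[0.001, -0.999, 0.044], [-1.0, -0.0, 0.02], [-0.02, -0.044, -0.999]]
contact_force: [-0.3, 0.1, -2.8]
opening: 0.0562
t 26.78 pos [0.5645 0.2233 0.2697] pt [0.5723 0.2276 0.1009] tilt [0.044 0.02 ] F [-0.3  0.1 -2.8] M [-0.06  0.04 -0.04] open 0.0562 vel 0.026
tool mm [ 0.  -1.5 -1. ] yaw 0.001
```

```bash
python3 -m creep '[{"tx":0,"ty":-1.7,"tz":2,"yaw":0},{"tx":0,"ty":-0.2,"tz":3,"yaw":0}]'
python3 -c "
from h import *
at((-.0009,-.0004,.169),*SP,.083)"
```

```text
time: 26.95
ee_pos: [0.5663, 0.2239, 0.2647]
tool_rot: [[0.002, -0.999, 0.044], [-1.0, -0.001, 0.02], [-0.02, -0.044, -0.999]]
contact_force: [-0.5, -0.1, -2.8]
opening: 0.0562
t 26.95 pos [0.5663 0.2239 0.2647] pt [0.5742 0.2282 0.096 ] tilt [0.044 0.02 ] F [-0.5 -0.1 -2.8] M [-0.03  0.06  0.01] open 0.0562 vel 0.064
tool mm [ 0.9  0.9 12.9] yaw 0.002
```

```bash
python3 -m creep '[{"tx":0.8,"ty":0.8,"tz":3,"yaw":0},{"tx":0,"ty":0,"tz":3,"yaw":0}]'
python3 -c "
from h import *
at((-.0009,-.0004,.169),*SP,.083)"
python3 -m creep '[{"tx":0,"ty":0,"tz":3,"yaw":0},{"tx":0,"ty":0,"tz":2.5,"yaw":0}]'
python3 -c "
from h import *
at((-.0009,-.0004,.169),*SP,.083)"
```

```text
time: 27.12
ee_pos: [0.566, 0.2233, 0.2589]
tool_rot: [[0.002, -0.999, 0.045], [-1.0, -0.001, 0.02], [-0.02, -0.045, -0.999]]
contact_force: [1.1, 0.5, -2.9]
opening: 0.0563
t 27.12 pos [0.566  0.2233 0.2589] pt [0.574  0.2277 0.0901] tilt [0.045 0.02 ] F [ 1.1  0.5 -2.9] M [ 0.01  0.04 -0.02] open 0.0563 vel 0.07
tool mm [0.3 0.6 7.1] yaw 0.002
time: 27.28
ee_pos: [0.5662, 0.2234, 0.2534]
tool_rot: [[0.002, -0.999, 0.046], [-1.0, -0.001, 0.021], [-0.021, -0.046, -0.999]]
contact_force: [-6.5, -2.4, 13.9]
opening: 0.0561
t 27.28 pos [0.5662 0.2234 0.2534] pt [0.5744 0.2278 0.0846] tilt [0.046 0.021] F [-6.5 -2.4 13.9] M [-0.17  0.85 -0.01] open 0.0561 vel 0.026
tool mm [0.3 0.7 1.6] yaw 0.002
```

```bash
python3 -m creep '[{"tx":0,"ty":0,"tz":0,"yaw":0},{"tx":0,"ty":0,"tz":0,"yaw":0},{"tx":0,"ty":0,"tz":0,"yaw":0}]' 1
python3 -m creep '[{"tx":0,"ty":0,"tz":-12,"yaw":0},{"tx":0,"ty":0,"tz":-20,"yaw":0},{"tx":0,"ty":0,"tz":-15,"yaw":0},{"tx":0,"ty":6,"tz":-5,"yaw":0},{"tx":0,"ty":15,"tz":0,"yaw":0},{"tx":0,"ty":20,"tz":0,"yaw":0},{"tx":0,"ty":16,"tz":0,"yaw":0},{"tx":0,"ty":5,"tz":0,"yaw":0},{"tx":0,"ty":0,"tz":0,"yaw":0},{"tx":0,"ty":0,"tz":0,"yaw":0}]' 1
python3 - <<'E'
from meas import *
spchk('w15',(150,0,500,260))
gp(.5,-.02,.35)
E
```

```text
time: 27.53
ee_pos: [0.5665, 0.2234, 0.2544]
tool_rot: [[0.002, -0.999, 0.048], [-1.0, -0.001, 0.021], [-0.021, -0.048, -0.999]]
contact_force: [0.4, 1.1, -0.2]
opening: 0.0853
time: 28.37
ee_pos: [0.4988, 0.2219, 0.3135]
tool_rot: [[0.002, -0.998, 0.057], [-1.0, -0.0, 0.025], [-0.025, -0.057, -0.998]]
contact_force: [-0.3, -0.3, -0.6]
opening: 0.0851
z~ 0.101 9849 med z 0.1024 slope [0.011 0.003] centroid [0.5732 0.2271]
outer [314 150] [0.5724 0.2272] 0.0563 0.0002
hole [314 152] [0.5724 0.2269] 0.0213 0.0002
t 28.42 pos [0.499  0.2219 0.3135] gp [0.5079 0.2257 0.1588] tilt [0.057 0.025] F [-0.3  0.2  0.9] M [ 0.03 -0.01  0.  ] open 0.0853 vel 0.018
tool mm [244.7   5.8 -42.6] yaw 0.001
```

View pics/w15.png

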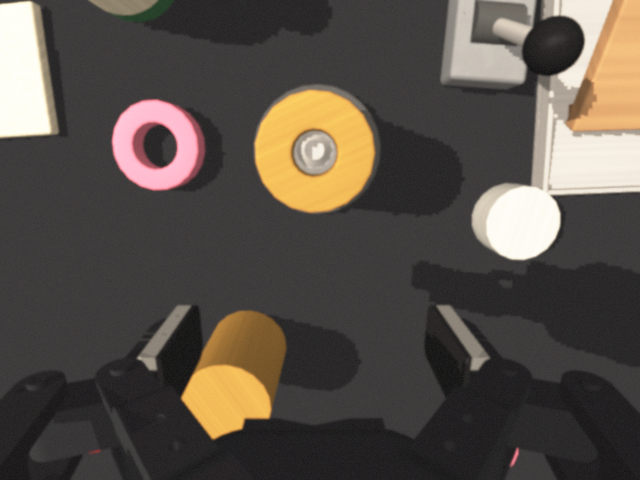

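```bash
python3 -m creep '[{"tx":10,"ty":0,"tz":-10,"yaw":0},{"tx":25,"ty":0,"tz":-20,"yaw":0},{"tx":25,"ty":0,"tz":-20,"yaw":0},{"tx":25,"ty":0,"tz":-20,"yaw":0},{"tx":30,"ty":0,"tz":-10,"yaw":0},{"tx":30,"ty":0,"tz":0,"yaw":0},{"tx":30,"ty":0,"tz":0,"yaw":0},{"tx":30,"ty":0,"tz":0,"yaw":0},{"tx":30,"ty":0,"tz":0,"yaw":0},{"tx":30,"ty":0,"tz":0,"yaw":0},{"tx":30,"ty":0,"tz":0,"yaw":0},{"tx":20,"ty":0,"tz":0,"yaw":0},{"tx":8,"ty":0,"tz":0,"yaw":0},{"tx":0,"ty":0,"tz":0,"yaw":0},{"tx":0,"ty":0,"tz":0,"yaw":0}]' 1
python3 - <<'E'
from meas import *
gp(.5,-.13,.4)
p,d,ci=shot('wrist','w16')
E
```

```text
time: 29.67
ee_pos: [0.4969, -0.1284, 0.3987]
tool_rot: [[-0.004, -0.998, 0.062], [-1.0, 0.005, 0.017], [-0.017, -0.062, -0.998]]
contact_force: [0.6, 0.1, 0.6]
opening: 0.0856
t 29.67 pos [ 0.4969 -0.1284  0.3987] gp [ 0.5065 -0.1258  0.244 ] tilt [0.062 0.017] F [0.6 0.1 0.6] M [-0.01 -0.04 -0.02] open 0.0856 vel 0.018
tool mm [ 4.2  6.4 -1.5] yaw -0.004
```

View pics/w16.png

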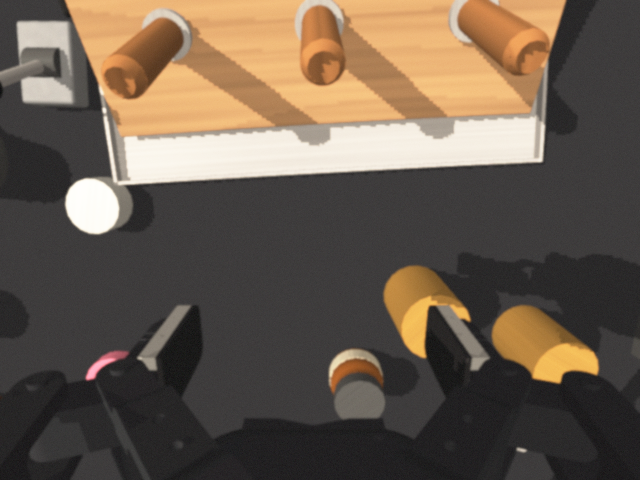

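```bash
cat > pegs.py <<'E'
from meas import *
def pegs(name):
    p,d,ci=load(name); P=cloud(ci,d); hsv=cv2.cvtColor(p,cv2.COLOR_RGB2HSV)
    ok=(d>0)
    bd=ok&(P[...,0]>.58)&(P[...,2]>.03)&(P[...,2]<.2)&(P[...,1]<.03)&(P[...,1]>-.32)
    X=P[bd]; rng=np.random.default_rng(0); best=None
    for _ in range(200):
        a,b,c=X[rng.choice(len(X),3,replace=False)]; n=np.cross(b-a,c-a); 
        if np.linalg.norm(n)<1e-6: continue
        n/=np.linalg.norm(n); n*=np.sign(n[2]); k=abs((X-a)@n)<.0015
        if best is None or k.sum()>best[0]: best=(k.sum(),k)
    Y=X[best[1]]; c=Y.mean(0); n=np.linalg.svd(Y-c,full_matrices=False)[2][2]; n*=np.sign(n[2])
    print('board n',n.round(3),'lean deg',np.degrees(np.arccos(n[2])).round(1),'c',c.round(4))
    e2=np.cross(n,[1,0,0]); e2/=np.linalg.norm(e2); e1=np.cross(e2,n)
    H=(X-c)@n; Q=X[H>.02]; h=H[H>.02]
    lab=np.round(0*h).astype(int)
    ys=Q[:,1]; import itertools
    cent=cv2.kmeans(ys.astype(np.float32).reshape(-1,1),3,None,(3,50,1e-4),5,cv2.KMEANS_PP_CENTERS)
    for i in np.argsort(-cent[2].ravel()):
        k=cent[1].ravel()==i; q=Q[k]; hh=h[k]; top=np.percentile(hh,99.5)
        cap=q[hh>top-.0025]
        # side points: fit circle in plane perp to n
        sd=q[(hh<top-.006)]; uv=np.c_[(sd-c)@e1,(sd-c)@e2]
        cc,D,rm=fitc(uv); ctr=c+cc[0]*e1+cc[1]*e2
        tip=ctr+n*top; seat=ctr+n*(top-.036)
        print('n',k.sum(),'height',top.round(4),'cyl D',D.round(4),'rms',rm.round(4),'tip',tip.round(4),'capmean',cap.mean(0).round(4),'seat',seat.round(4))
E
python3 -c "
from pegs import *
pegs('w16')"
```

```text
board n [-0.498 -0.026  0.867] lean deg 29.9 c [ 0.6471 -0.1301  0.0501]
n 3688 height 0.1019 cyl D 0.0214 rms 0.0023 tip [ 0.6127 -0.0166  0.1514] capmean [ 0.6149 -0.0194  0.1511] seat [ 0.6306 -0.0156  0.1202]
n 2801 height 0.1021 cyl D 0.0202 rms 0.0029 tip [ 0.6195 -0.1292  0.1521] capmean [ 0.6209 -0.1289  0.1513] seat [ 0.6374 -0.1283  0.1209]
n 4069 height 0.1019 cyl D 0.0215 rms 0.0022 tip [ 0.6243 -0.2423  0.1512] capmean [ 0.6266 -0.24    0.1511] seat [ 0.6422 -0.2413  0.12  ]
```

```bash
python3 -c "
from meas import *
rings('w12',.08,.004); print(); rings('w16',.08,.004); gp(.4295,-.2237,.28)"
```

```text
outer [596 262] [ 0.4304 -0.2207] 0.0564 0.0022

outer [563 361] [ 0.3967 -0.3388] 0.0469 0.0057
outer [429 317] [ 0.4329 -0.2216] 0.0492 0.0066
t 29.72 pos [ 0.4969 -0.1279  0.3987] gp [ 0.5065 -0.1254  0.244 ] tilt [0.062 0.016] F [-0.6 -0.5  0.4] M [0.02 0.04 0.01] open 0.0856 vel 0.026
tool mm [100.5  83.8 112.4] yaw -0.003
```

```bash
python3 -m creep '[{"tx":10,"ty":8,"tz":5,"yaw":0},{"tx":18,"ty":15,"tz":15,"yaw":0},{"tx":18,"ty":15,"tz":20,"yaw":0},{"tx":18,"ty":15,"tz":20,"yaw":0},{"tx":15,"ty":12,"tz":15,"yaw":0},{"tx":8,"ty":7,"tz":5,"yaw":0},{"tx":0,"ty":0,"tz":0,"yaw":0},{"tx":0,"ty":0,"tz":0,"yaw":0}]' 1
python3 - <<'E'
from meas import *
gp(.43,-.2225,.28)
p,d,ci=shot('wrist','w17'); rings('w17',.08,.005)
E
```

```text
time: 30.38
ee_pos: [0.4267, -0.2102, 0.3082]
tool_rot: [[0.014, -0.998, 0.064], [-1.0, -0.012, 0.019], [-0.018, -0.064, -0.998]]
contact_force: [0.1, 0.3, -0.0]
opening: 0.0857
t 30.38 pos [ 0.4267 -0.2102  0.3082] gp [ 0.4366 -0.2073  0.1535] tilt [0.064 0.019] F [ 0.1  0.3 -0. ] M [-0.03  0.05  0.  ] open 0.0857 vel 0.028
tool mm [15.7  8.6 27.8] yaw 0.014
outer [543 343] [ 0.3946 -0.3416] 0.0509 0.0036
outer [346 279] [ 0.4312 -0.2239] 0.0577 0.0004
```

View pics/w17.png

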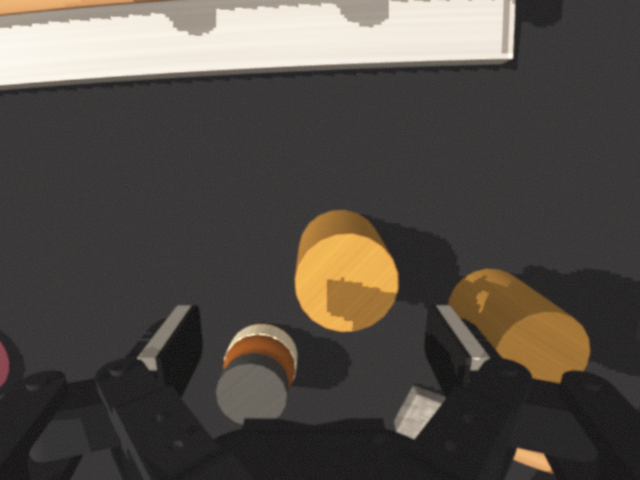

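```bash
python3 -m creep '[{"tx":14,"ty":6,"tz":5,"yaw":0.014},{"tx":0,"ty":1,"tz":12,"yaw":0},{"tx":0,"ty":1,"tz":10,"yaw":0},{"tx":0,"ty":0,"tz":1,"yaw":0}]' 1
python3 - <<'E'
from meas import *
at((0,0,.150),.4312,-.2239,.058)
E
```

```text
time: 30.77
ee_pos: [0.4232, -0.2209, 0.2818]
tool_rot: [[0.006, -0.998, 0.07], [-1.0, -0.005, 0.017], [-0.017, -0.07, -0.997]]
contact_force: [-0.0, 1.0, -0.6]
opening: 0.0851
t 30.77 pos [ 0.4232 -0.2209  0.2818] pt [ 0.4337 -0.2184  0.1322] tilt [0.07  0.017] F [-0.   1.  -0.6] M [ 0.04  0.02 -0.  ] open 0.0851 vel 0.021
tool mm [ 6.7  7.7 73.8] yaw 0.006
```

```bash
python3 -m creep '[{"tx":5,"ty":6,"tz":5,"yaw":0.006},{"tx":0,"ty":1,"tz":15,"yaw":0},{"tx":0,"ty":1,"tz":15,"yaw":0},{"tx":0,"ty":1,"tz":12,"yaw":0},{"tx":0,"ty":0,"tz":2,"yaw":0}]' 1
python3 - <<'E'
from meas import *
at((0,0,.150),.4312,-.2239,.058)
E
```

```text
time: 31.18
ee_pos: [0.4183, -0.2236, 0.2309]
tool_rot: [[0.004, -0.997, 0.072], [-1.0, -0.003, 0.016], [-0.016, -0.072, -0.997]]
contact_force: [-0.8, -0.2, -1.0]
opening: 0.0851
t 31.18 pos [ 0.4183 -0.2236  0.2309] pt [ 0.4291 -0.2212  0.0813] tilt [0.072 0.016] F [-0.8 -0.2 -1. ] M [-0.01  0.06  0.02] open 0.0851 vel 0.034
tool mm [ 3.1 -0.4 23.4] yaw 0.004
```

```bash
python3 -m creep '[{"tx":3,"ty":0,"tz":8,"yaw":0.004},{"tx":0,"ty":0,"tz":10,"yaw":0},{"tx":0,"ty":0,"tz":4,"yaw":0}]' 1
python3 - <<'E'
from meas import *
at((0,0,.150),.4312,-.2239,.058)
E
```

```text
time: 31.43
ee_pos: [0.4203, -0.2265, 0.2082]
tool_rot: [[-0.0, -0.997, 0.074], [-1.0, 0.001, 0.015], [-0.015, -0.074, -0.997]]
contact_force: [-0.1, 0.5, -0.3]
opening: 0.085
t 31.43 pos [ 0.4203 -0.2265  0.2082] pt [ 0.4313 -0.2242  0.0586] tilt [0.074 0.015] F [-0.1  0.5 -0.3] M [-0.08  0.05 -0.07] open 0.085 vel 0.095
tool mm [-0.3  0.2  0.6] yaw -0.0
```

```bash
python3 -m creep '[{"tx":0,"ty":0,"tz":0,"yaw":0},{"tx":0,"ty":0,"tz":0,"yaw":0},{"tx":0,"ty":0,"tz":0,"yaw":0},{"tx":0,"ty":0,"tz":0,"yaw":0},{"tx":0,"ty":0,"tz":0,"yaw":0},{"tx":0,"ty":0,"tz":-10,"yaw":0},{"tx":0,"ty":0,"tz":-20,"yaw":0},{"tx":0,"ty":0,"tz":-25,"yaw":0},{"tx":0,"ty":0,"tz":-25,"yaw":0},{"tx":0,"ty":0,"tz":-25,"yaw":0},{"tx":0,"ty":0,"tz":-25,"yaw":0},{"tx":0,"ty":0,"tz":-25,"yaw":0},{"tx":0,"ty":0,"tz":-15,"yaw":0},{"tx":0,"ty":0,"tz":0,"yaw":0}]' -1 25
python3 - <<'E'
from meas import *
at((0,0,.150),.52,-.129,.23)
E
```

```text
time: 32.6
ee_pos: [0.4056, -0.2283, 0.3897]
tool_rot: [[0.0, -0.997, 0.072], [-1.0, 0.001, 0.016], [-0.016, -0.072, -0.997]]
contact_force: [0.9, -0.2, -1.0]
opening: 0.0601
t 32.6 pos [ 0.4056 -0.2283  0.3897] pt [ 0.4164 -0.2259  0.2401] tilt [0.072 0.016] F [ 0.9 -0.2 -1. ] M [-0.08  0.01 -0.  ] open 0.0601 vel 0.01
tool mm [ -96.7 -102.5   19.1] yaw 0.0
```

```bash
python3 -m creep '[{"tx":-10,"ty":-11,"tz":0,"yaw":0},{"tx":-18,"ty":-18,"tz":1,"yaw":0},{"tx":-18,"ty":-18,"tz":1,"yaw":0},{"tx":-18,"ty":-18,"tz":1,"yaw":0},{"tx":-16,"ty":-16,"tz":0,"yaw":0},{"tx":-8,"ty":-8,"tz":0,"yaw":0},{"tx":0,"ty":0,"tz":0,"yaw":0},{"tx":0,"ty":0,"tz":0,"yaw":0}]'
python3 - <<'E'
from meas import *
at((0,0,.150),.6205,-.129,.23)
shot('wrist','w18')
from pegs import *
pegs('w18')
E
```

```text
time: 33.27
ee_pos: [0.4968, -0.1373, 0.3936]
tool_rot: [[-0.003, -0.997, 0.071], [-1.0, 0.004, 0.013], [-0.014, -0.071, -0.997]]
contact_force: [-0.3, 0.6, -0.5]
opening: 0.0595
t 33.27 pos [ 0.4968 -0.1373  0.3936] pt [ 0.5075 -0.1353  0.2439] tilt [0.071 0.013] F [-0.3  0.6 -0.5] M [-0.01  0.1  -0.  ] open 0.0595 vel 0.013
tool mm [  -6.5 -111.7   22. ] yaw -0.003
board n [-0.499 -0.026  0.866] lean deg 30.0 c [ 0.6482 -0.131   0.0508]
n 3938 height 0.1018 cyl D 0.0216 rms 0.0022 tip [ 0.6126 -0.0166  0.1511] capmean [ 0.6152 -0.0194  0.1511] seat [ 0.6306 -0.0157  0.12  ]
n 2852 height 0.102 cyl D 0.0202 rms 0.0029 tip [ 0.6195 -0.1295  0.152 ] capmean [ 0.621  -0.1298  0.1513] seat [ 0.6375 -0.1286  0.1208]
n 4037 height 0.1019 cyl D 0.0214 rms 0.0023 tip [ 0.6243 -0.2423  0.1512] capmean [ 0.6264 -0.2399  0.1511] seat [ 0.6422 -0.2413  0.12  ]
```

View pics/w18.png

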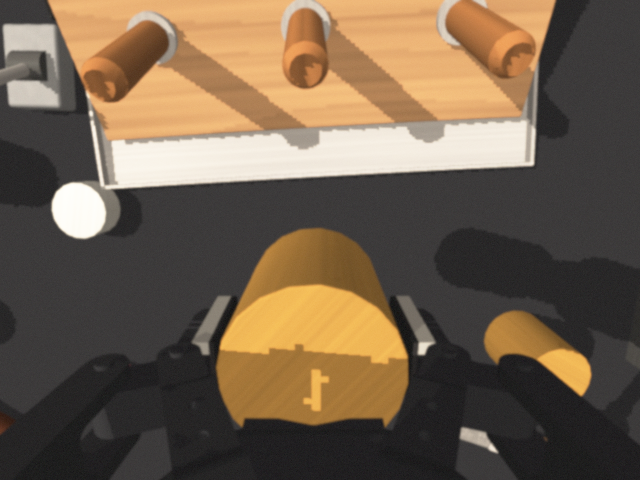

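```bash
python3 -m creep '[{"tx":-1,"ty":-12,"tz":0,"yaw":0},{"tx":-2,"ty":-20,"tz":0,"yaw":0},{"tx":-2,"ty":-20,"tz":0,"yaw":0},{"tx":-1,"ty":-20,"tz":0,"yaw":0},{"tx":0,"ty":-20,"tz":0,"yaw":0},{"tx":0,"ty":-15,"tz":0,"yaw":0},{"tx":0,"ty":-7,"tz":0,"yaw":0},{"tx":0,"ty":0,"tz":0,"yaw":0}]'
python3 - <<'E'
from meas import *
at((0,0,.150),.6325,-.1297,.225)
E
```

```text
time: 33.98
ee_pos: [0.609, -0.1414, 0.4009]
tool_rot: [[-0.016, -0.998, 0.067], [-1.0, 0.017, 0.01], [-0.011, -0.067, -0.998]]
contact_force: [-0.4, 0.4, -2.0]
opening: 0.0597
t 33.98 pos [ 0.609  -0.1414  0.4009] pt [ 0.6191 -0.1399  0.2512] tilt [0.067 0.01 ] F [-0.4  0.4 -2. ] M [0.01 0.04 0.05] open 0.0597 vel 0.021
tool mm [-10.2 -11.4  27.2] yaw -0.016
```

```bash
python3 -m creep '[{"tx":-9,"ty":-11,"tz":5,"yaw":-0.016},{"tx":0,"ty":0,"tz":10,"yaw":0},{"tx":0,"ty":0,"tz":5,"yaw":0},{"tx":0,"ty":0,"tz":0,"yaw":0}]'
python3 - <<'E'
from meas import *
at((0,0,.150),.6325,-.1297,.18)
p,d,ci=shot('scene','s19')
q=cv2.resize(p[130:370,100:420],None,fx=2.5,fy=2.5,interpolation=cv2.INTER_CUBIC); cv2.imwrite('pics/s19c.png',q[:,:,::-1])
E
```

```text
time: 34.32
ee_pos: [0.6188, -0.1355, 0.3806]
tool_rot: [[-0.004, -0.998, 0.065], [-1.0, 0.005, 0.008], [-0.008, -0.065, -0.998]]
contact_force: [-0.3, 0.5, -0.7]
opening: 0.0597
t 34.32 pos [ 0.6188 -0.1355  0.3806] pt [ 0.6285 -0.1343  0.231 ] tilt [0.065 0.008] F [-0.3  0.5 -0.7] M [ 0.01  0.05 -0.  ] open 0.0597 vel 0.027
tool mm [-4.2 -0.6 51.1] yaw -0.004
```

View pics/s19c.png

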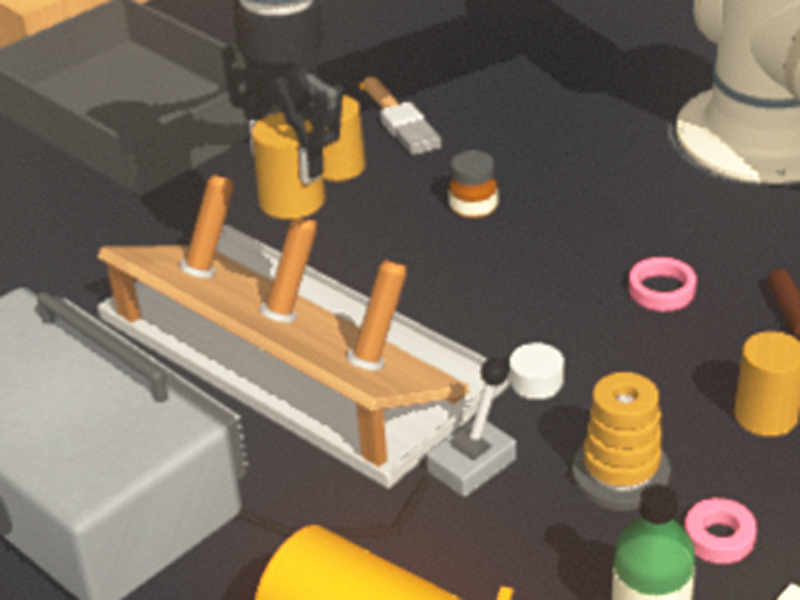

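```bash
python3 -m creep '[{"tx":-4,"ty":-3,"tz":5,"yaw":-0.004},{"tx":0,"ty":0,"tz":10,"yaw":0},{"tx":0,"ty":0,"tz":8,"yaw":0}]'
python3 - <<'E'
from meas import *
at((0,0,.150),.6325,-.1297,.175)
E
```

```text
time: 34.62
ee_pos: [0.6221, -0.132, 0.3601]
tool_rot: [[-0.002, -0.998, 0.07], [-1.0, 0.002, 0.006], [-0.006, -0.069, -0.998]]
contact_force: [0.2, -0.4, -1.3]
opening: 0.0599
t 34.62 pos [ 0.6221 -0.132   0.3601] pt [ 0.6326 -0.1311  0.2105] tilt [0.07  0.006] F [ 0.2 -0.4 -1.3] M [ 0.03  0.06 -0.03] open 0.0599 vel 0.18
tool mm [-1.2  2.5 35.4] yaw -0.002
```

```bash
python3 -m creep '[{"tx":-1.2,"ty":2.5,"tz":8,"yaw":0},{"tx":0,"ty":0.5,"tz":10,"yaw":0},{"tx":0,"ty":0.5,"tz":7,"yaw":0},{"tx":0,"ty":0,"tz":2,"yaw":0}]'
python3 - <<'E'
from meas import *
at((0,0,.150),.6325,-.1297,.175)
E
```

```text
time: 34.95
ee_pos: [0.6198, -0.1302, 0.3272]
tool_rot: [[-0.001, -0.998, 0.066], [-1.0, 0.002, 0.007], [-0.007, -0.066, -0.998]]
contact_force: [-0.9, -0.0, -2.0]
opening: 0.0598
t 34.95 pos [ 0.6198 -0.1302  0.3272] pt [ 0.6297 -0.1291  0.1775] tilt [0.066 0.007] F [-0.9 -0.  -2. ] M [-0.04  0.08 -0.01] open 0.0598 vel 0.049
tool mm [ 0.6 -2.7  2.7] yaw -0.001
```

```bash
python3 -m creep '[{"tx":0,"ty":-1,"tz":4,"yaw":0},{"tx":0,"ty":0,"tz":4,"yaw":0}]' -1 20
python3 -m creep '[{"tx":0,"ty":0.3,"tz":4,"yaw":0},{"tx":0,"ty":0.3,"tz":4,"yaw":0}]'
python3 - <<'E'
from meas import *
at((0,0,.150),.63,-.1297,.1365)
E
```

```text
time: 35.12
ee_pos: [0.6213, -0.1301, 0.3181]
tool_rot: [[-0.001, -0.998, 0.065], [-1.0, 0.002, 0.007], [-0.007, -0.065, -0.998]]
contact_force: [0.5, 0.9, -1.5]
opening: 0.06
time: 35.28
ee_pos: [0.6217, -0.1301, 0.3101]
tool_rot: [[-0.001, -0.998, 0.067], [-1.0, 0.002, 0.007], [-0.007, -0.067, -0.998]]
contact_force: [2.0, -0.7, 2.7]
opening: 0.0599
t 35.28 pos [ 0.6217 -0.1301  0.3101] pt [ 0.6318 -0.1291  0.1604] tilt [0.067 0.007] F [ 2.  -0.7  2.7] M [-0.06 -0.44  0.02] open 0.0599 vel 0.105
tool mm [ 0.8  3.4 23.7] yaw -0.001
```

Contact has just begun. I continue pushing in small steps.

```bash
python3 -m creep '[{"tx":0,"ty":0.5,"tz":3.5,"yaw":0},{"tx":0,"ty":0.3,"tz":3.5,"yaw":0}]'
python3 -m creep '[{"tx":0,"ty":0.3,"tz":3.5,"yaw":0},{"tx":0,"ty":0.3,"tz":3.5,"yaw":0}]'
python3 - <<'E'
from meas import *
at((0,0,.150),.63,-.1297,.1365)
p,d,ci=shot('scene','s20')
q=cv2.resize(p[150:330,130:370],None,fx=3,fy=3,interpolation=cv2.INTER_CUBIC); cv2.imwrite('pics/s20c.png',q[:,:,::-1])
E
```

```text
time: 35.45
ee_pos: [0.6223, -0.1302, 0.3053]
tool_rot: [[-0.001, -0.997, 0.075], [-1.0, 0.002, 0.005], [-0.006, -0.075, -0.997]]
contact_force: [1.9, -0.7, 3.5]
opening: 0.0598
time: 35.62
ee_pos: [0.6229, -0.1303, 0.3006]
tool_rot: [[-0.001, -0.997, 0.081], [-1.0, 0.002, 0.004], [-0.004, -0.081, -0.997]]
contact_force: [0.2, -0.9, 5.8]
opening: 0.0597
t 35.62 pos [ 0.6229 -0.1303  0.3006] pt [ 0.6351 -0.1297  0.1511] tilt [0.081 0.004] F [ 0.2 -0.9  5.8] M [ 0.02 -0.16 -0.05] open 0.0597 vel 0.075
tool mm [ 0.1  6.3 14.1] yaw -0.001
```

View pics/s20c.png

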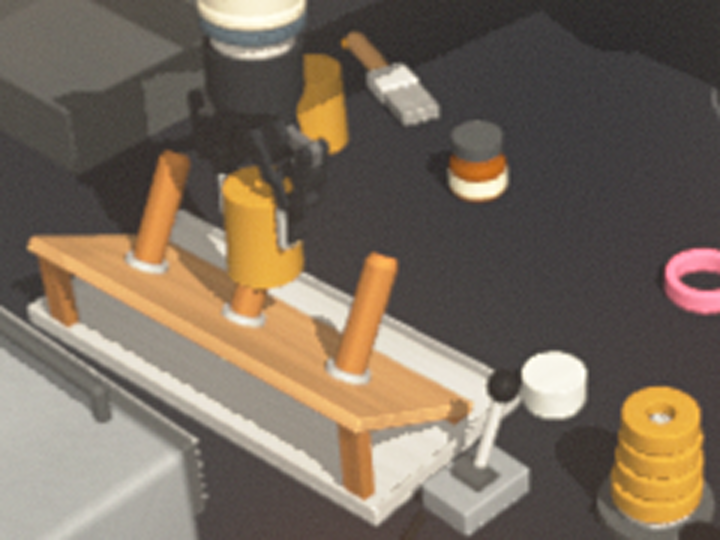

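```bash
python3 -m creep '[{"tx":0,"ty":1.5,"tz":3.5,"yaw":0},{"tx":0,"ty":1.5,"tz":3.5,"yaw":0},{"tx":0,"ty":1.5,"tz":3.5,"yaw":0}]'
python3 -m creep '[{"tx":0,"ty":1.5,"tz":3.5,"yaw":0},{"tx":0,"ty":1,"tz":3.5,"yaw":0}]'
python3 - <<'E'
from meas import *
at((0,0,.150),.63,-.1297,.1365)
p,d,ci=shot('scene','s21')
q=cv2.resize(p[150:330,130:370],None,fx=3,fy=3,interpolation=cv2.INTER_CUBIC); cv2.imwrite('pics/s21c.png',q[:,:,::-1])
E
```

```text
time: 35.92
ee_pos: [0.6194, -0.1303, 0.2901]
tool_rot: [[-0.001, -0.996, 0.084], [-1.0, 0.001, 0.003], [-0.003, -0.084, -0.996]]
contact_force: [1.7, -0.1, 2.4]
opening: 0.0597
time: 36.08
ee_pos: [0.6174, -0.1302, 0.2838]
tool_rot: [[-0.001, -0.996, 0.086], [-1.0, 0.001, 0.003], [-0.003, -0.086, -0.996]]
contact_force: [-1.3, 1.4, 22.9]
opening: 0.0597
t 36.08 pos [ 0.6174 -0.1302  0.2838] pt [ 0.6303 -0.1297  0.1343] tilt [0.086 0.003] F [-1.3  1.4 22.9] M [ 0.27 -0.19 -0.  ] open 0.0597 vel 0.065
tool mm [-0.1  0.1 -2.2] yaw -0.001
```

View pics/s21c.png

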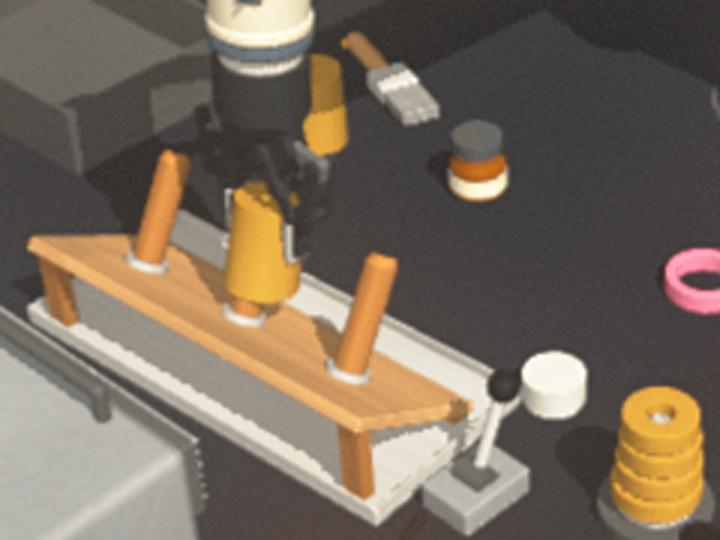

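```bash
python3 -m creep '[{"tx":0,"ty":0,"tz":0,"yaw":0},{"tx":0,"ty":0,"tz":0,"yaw":0},{"tx":0,"ty":0,"tz":0,"yaw":0},{"tx":0,"ty":0,"tz":0,"yaw":0}]' 1
python3 -m creep '[{"tx":0,"ty":0,"tz":-10,"yaw":0},{"tx":0,"ty":0,"tz":-20,"yaw":0},{"tx":0,"ty":0,"tz":-20,"yaw":0},{"tx":0,"ty":0,"tz":-20,"yaw":0},{"tx":0,"ty":0,"tz":-20,"yaw":0},{"tx":0,"ty":0,"tz":-10,"yaw":0},{"tx":0,"ty":10,"tz":0,"yaw":0},{"tx":0,"ty":20,"tz":0,"yaw":0},{"tx":0,"ty":20,"tz":0,"yaw":0},{"tx":0,"ty":20,"tz":0,"yaw":0},{"tx":0,"ty":20,"tz":0,"yaw":0},{"tx":0,"ty":10,"tz":0,"yaw":0},{"tx":0,"ty":0,"tz":0,"yaw":0}]' 1
python3 - <<'E'
from meas import *
at((0,0,.150),.42,-.34,.15)
shot('wrist','w22')
p,d,ci=shot('scene','s22')
q=cv2.resize(p[150:330,130:370],None,fx=3,fy=3,interpolation=cv2.INTER_CUBIC); cv2.imwrite('pics/s22c.png',q[:,:,::-1])
E
```

```text
time: 36.47
ee_pos: [0.6154, -0.1299, 0.2799]
tool_rot: [[-0.001, -0.997, 0.077], [-1.0, 0.002, 0.005], [-0.005, -0.077, -0.997]]
contact_force: [0.3, -0.0, 0.5]
opening: 0.0852
time: 37.55
ee_pos: [0.5028, -0.1301, 0.3736]
tool_rot: [[-0.001, -0.998, 0.061], [-1.0, 0.001, 0.008], [-0.008, -0.061, -0.998]]
contact_force: [1.0, -0.1, 0.3]
opening: 0.0855
t 37.55 pos [ 0.5028 -0.1301  0.3736] pt [ 0.5119 -0.1289  0.2239] tilt [0.061 0.008] F [ 1.  -0.1  0.3] M [ 0.02  0.06 -0.01] open 0.0855 vel 0.007
tool mm [211.7  96.   66.5] yaw -0.001
```

View pics/s22c.png

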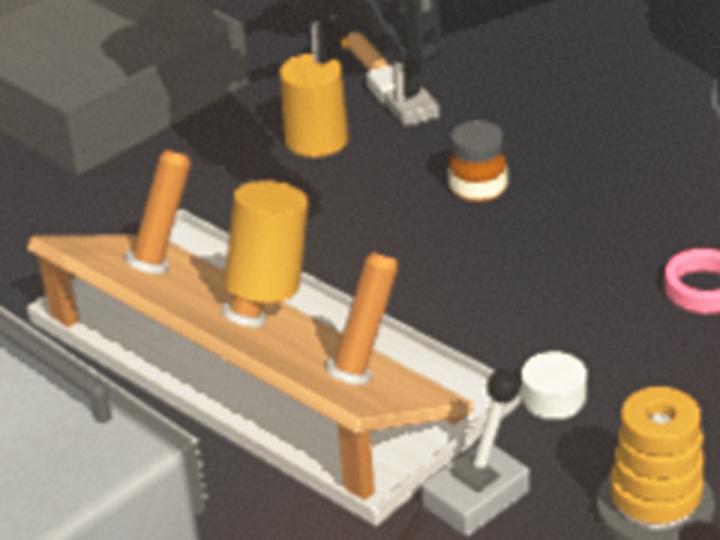

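View pics/w22.png

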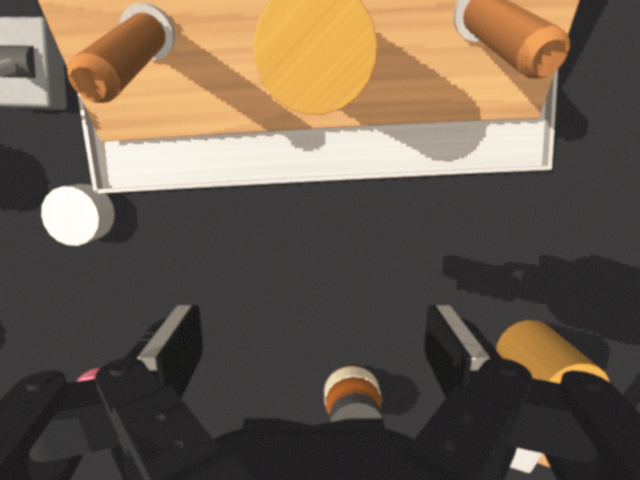

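```bash
cat >> pegs.py <<'E'
def hung(name,seats=((.6310,-.0155,.120),(.6380,-.1290,.1205),(.6430,-.2420,.1200)),n=np.array([-.499,-.026,.866])):
    p,d,ci=load(name); P=cloud(ci,d); hsv=cv2.cvtColor(p,cv2.COLOR_RGB2HSV)
    br=(cv2.inRange(hsv,(18,120,60),(30,255,255))>0)&(P[...,2]>.13)&(P[...,2]<.2)&(P[...,0]>.56)
    k,l,st,ce=cv2.connectedComponentsWithStats(br.astype(np.uint8))
    for i in range(1,k):
        if st[i,4]<800: continue
        q=P[l==i]; c=q.mean(0); best=None; rng=np.random.default_rng(1)
        for _ in range(150):
            a,b,e=q[rng.choice(len(q),3,replace=False)]; m=np.cross(b-a,e-a)
            if np.linalg.norm(m)<1e-7: continue
            m/=np.linalg.norm(m); kk=abs((q-a)@m)<.0015
            if best is None or kk.sum()>best.sum(): best=kk
        y=q[best]; c=y.mean(0); m=np.linalg.svd(y-c,full_matrices=False)[2][2]; m*=np.sign(m[2])
        ext=np.ptp((y-c)@np.cross(m,[1,0,0])); ctr=c-.04*m
        print('px',ce[i].round(),'n',len(y),'/',len(q),'top',c.round(4),'lean',np.degrees(np.arccos(m[2])).round(1),'vs peg rad',np.arccos(m@n).round(3),'ctr',ctr.round(4),'to seats mm',[round(1000*np.linalg.norm(ctr-s),1) for s in seats],'width',ext.round(4))
E
python3 -c "
from pegs import *
hung('w22')"
```

```text
px [314.  52.] n 10980 / 11492 top [ 0.6227 -0.1285  0.1581] lean 14.0 vs peg rad 0.281 ctr [ 0.6323 -0.1288  0.1193] to seats mm [np.float64(113.3), np.float64(5.8), np.float64(113.7)] width 0.055
```

```bash
python3 -m creep '[{"tx":15,"ty":8,"tz":0,"yaw":0},{"tx":25,"ty":14,"tz":0,"yaw":0},{"tx":25,"ty":14,"tz":0,"yaw":0},{"tx":25,"ty":14,"tz":10,"yaw":0},{"tx":25,"ty":14,"tz":20,"yaw":0},{"tx":25,"ty":14,"tz":20,"yaw":0},{"tx":25,"ty":14,"tz":10,"yaw":0},{"tx":12,"ty":7,"tz":5,"yaw":0},{"tx":0,"ty":0,"tz":0,"yaw":0},{"tx":0,"ty":0,"tz":0,"yaw":0}]' 1
python3 - <<'E'
from meas import *
at((0,0,.150),.391,-.341,.14)
p,d,ci=shot('wrist','w23'); rings('w23',.08,.005)
E
```

```text
time: 38.48
ee_pos: [0.4133, -0.3151, 0.2967]
tool_rot: [[0.006, -0.998, 0.064], [-1.0, -0.005, 0.011], [-0.011, -0.064, -0.998]]
contact_force: [-0.8, 0.4, -0.7]
opening: 0.0854
t 38.48 pos [ 0.4133 -0.3151  0.2967] pt [ 0.4229 -0.3134  0.147 ] tilt [0.064 0.011] F [-0.8  0.4 -0.7] M [-0.02  0.02  0.04] open 0.0854 vel 0.033
tool mm [27.5 32.4  4.6] yaw 0.006
outer [363 338] [ 0.3881 -0.3408] 0.0584 0.0006
```

View pics/w23.png

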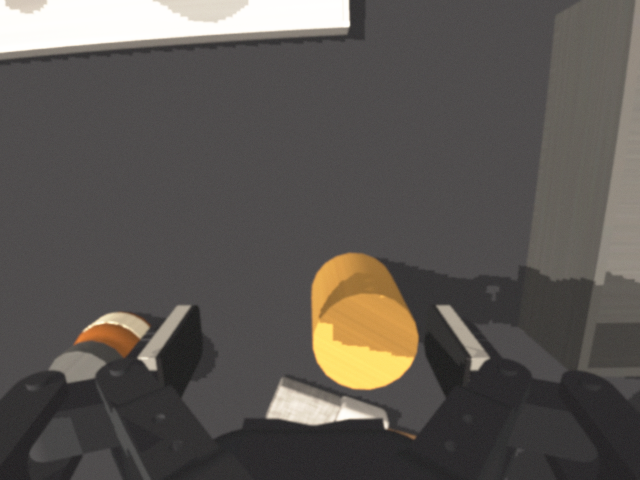

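```bash
python3 -m creep '[{"tx":10,"ty":12,"tz":0,"yaw":0.006},{"tx":12,"ty":14,"tz":0,"yaw":0},{"tx":4,"ty":6,"tz":3,"yaw":0},{"tx":0,"ty":0,"tz":5,"yaw":0},{"tx":0,"ty":0,"tz":0,"yaw":0}]' 1
python3 - <<'E'
from meas import *
at((0,0,.150),.3881,-.3408,.058)
E
```

```text
time: 38.95
ee_pos: [0.3861, -0.3384, 0.2886]
tool_rot: [[0.007, -0.998, 0.069], [-1.0, -0.006, 0.01], [-0.01, -0.069, -0.998]]
contact_force: [0.2, 1.2, 0.6]
opening: 0.0851
t 38.95 pos [ 0.3861 -0.3384  0.2886] pt [ 0.3964 -0.3369  0.139 ] tilt [0.069 0.01 ] F [0.2 1.2 0.6] M [ 0.03  0.03 -0.03] open 0.0851 vel 0.019
tool mm [ 4.7 13.8 80.2] yaw 0.007
```

```bash
python3 -m creep '[{"tx":4,"ty":9,"tz":3,"yaw":0.007},{"tx":0,"ty":1.5,"tz":15,"yaw":0},{"tx":0,"ty":1.5,"tz":18,"yaw":0},{"tx":0,"ty":1,"tz":12,"yaw":0},{"tx":0,"ty":0,"tz":2,"yaw":0}]' 1
python3 - <<'E'
from meas import *
at((0,0,.150),.3881,-.3408,.058)
E
```

```text
time: 39.37
ee_pos: [0.3781, -0.3402, 0.2377]
tool_rot: [[0.003, -0.997, 0.073], [-1.0, -0.003, 0.008], [-0.008, -0.073, -0.997]]
contact_force: [-0.4, 0.5, -0.4]
opening: 0.0852
t 39.37 pos [ 0.3781 -0.3402  0.2377] pt [ 0.389  -0.339   0.0881] tilt [0.073 0.008] F [-0.4  0.5 -0.4] M [ 0.01  0.01 -0.01] open 0.0852 vel 0.036
tool mm [ 2.   3.1 30. ] yaw 0.003
```

```bash
python3 -m creep '[{"tx":2,"ty":3,"tz":8,"yaw":0.003},{"tx":0,"ty":0.5,"tz":10,"yaw":0},{"tx":0,"ty":0,"tz":9,"yaw":0},{"tx":0,"ty":0,"tz":2,"yaw":0}]' 1
python3 - <<'E'
from meas import *
at((0,0,.150),.3881,-.3408,.058)
E
```

```text
time: 39.7
ee_pos: [0.3769, -0.3419, 0.2067]
tool_rot: [[0.001, -0.997, 0.073], [-1.0, -0.0, 0.008], [-0.008, -0.073, -0.997]]
contact_force: [-0.5, 0.5, 0.0]
opening: 0.0852
t 39.7 pos [ 0.3769 -0.3419  0.2067] pt [ 0.3879 -0.3407  0.0571] tilt [0.073 0.008] F [-0.5  0.5  0. ] M [0.02 0.03 0.01] open 0.0852 vel 0.041
tool mm [ 0.1 -0.2 -0.8] yaw 0.001
```

```bash
python3 -m creep '[{"tx":0,"ty":0,"tz":0.5,"yaw":0},{"tx":0,"ty":0,"tz":0.5,"yaw":0},{"tx":0,"ty":0,"tz":0.5,"yaw":0},{"tx":0,"ty":0,"tz":0.5,"yaw":0},{"tx":0,"ty":0,"tz":0,"yaw":0},{"tx":0,"ty":0,"tz":-10,"yaw":0},{"tx":0,"ty":0,"tz":-20,"yaw":0},{"tx":0,"ty":0,"tz":-25,"yaw":0},{"tx":0,"ty":0,"tz":-25,"yaw":0},{"tx":0,"ty":0,"tz":-25,"yaw":0},{"tx":0,"ty":0,"tz":-25,"yaw":0},{"tx":0,"ty":0,"tz":-25,"yaw":0},{"tx":0,"ty":0,"tz":-15,"yaw":0},{"tx":0,"ty":0,"tz":0,"yaw":0}]' -1 25
python3 - <<'E'
from meas import *
at((0,0,.150),.51,-.241,.235)
E
```

```text
time: 40.87
ee_pos: [0.3631, -0.3422, 0.3852]
tool_rot: [[0.001, -0.997, 0.071], [-1.0, -0.0, 0.009], [-0.009, -0.071, -0.997]]
contact_force: [-0.8, -0.5, -0.1]
opening: 0.0587
t 40.87 pos [ 0.3631 -0.3422  0.3852] pt [ 0.3737 -0.3408  0.2356] tilt [0.071 0.009] F [-0.8 -0.5 -0.1] M [-0.05 -0.    0.02] open 0.0587 vel 0.012
tool mm [ -99.6 -135.9   11.2] yaw 0.001
```

```bash
python3 -m creep '[{"tx":-9,"ty":-12,"tz":0,"yaw":0},{"tx":-16,"ty":-22,"tz":1,"yaw":0},{"tx":-16,"ty":-22,"tz":1,"yaw":0},{"tx":-16,"ty":-22,"tz":1,"yaw":0},{"tx":-16,"ty":-22,"tz":0,"yaw":0},{"tx":-12,"ty":-17,"tz":0,"yaw":0},{"tx":-6,"ty":-9,"tz":0,"yaw":0},{"tx":0,"ty":0,"tz":0,"yaw":0},{"tx":0,"ty":0,"tz":0,"yaw":0}]'
python3 - <<'E'
from meas import *
at((0,0,.150),.6375,-.2415,.235)
shot('wrist','w24')
from pegs import *
pegs('w24')
E
```

```text
time: 41.62
ee_pos: [0.4929, -0.2477, 0.3886]
tool_rot: [[-0.003, -0.998, 0.067], [-1.0, 0.003, 0.009], [-0.009, -0.067, -0.998]]
contact_force: [-0.2, 0.2, -1.5]
opening: 0.0585
t 41.62 pos [ 0.4929 -0.2477  0.3886] pt [ 0.5029 -0.2464  0.2389] tilt [0.067 0.009] F [-0.2  0.2 -1.5] M [-0.03  0.03  0.01] open 0.0585 vel 0.012
tool mm [  -5.3 -134.    13. ] yaw -0.003
board n [-0.495 -0.025  0.868] lean deg 29.7 c [ 0.6433 -0.1822  0.0463]
n 5222 height 0.1133 cyl D 0.0869 rms 0.0086 tip [ 0.6207 -0.0759  0.167 ] capmean [ 0.6013 -0.1229  0.153 ] seat [ 0.6385 -0.075   0.1357]
n 9002 height 0.1132 cyl D 0.0428 rms 0.0051 tip [ 0.6109 -0.1406  0.1595] capmean [ 0.6029 -0.1399  0.1534] seat [ 0.6288 -0.1397  0.1283]
n 2665 height 0.102 cyl D 0.0196 rms 0.0032 tip [ 0.6255 -0.2441  0.1519] capmean [ 0.6266 -0.2439  0.1511] seat [ 0.6433 -0.2432  0.1206]
```

View pics/w24.png

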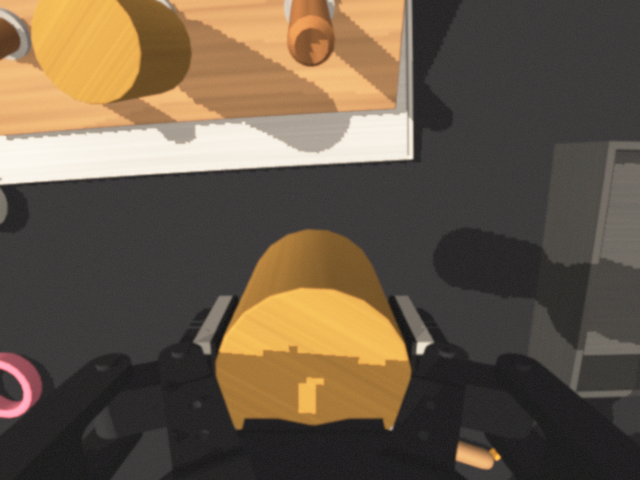

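```bash
python3 -m creep '[{"tx":-1,"ty":-12,"tz":0,"yaw":0},{"tx":-1,"ty":-20,"tz":0,"yaw":0},{"tx":-1,"ty":-22,"tz":0,"yaw":0},{"tx":0,"ty":-22,"tz":0,"yaw":0},{"tx":0,"ty":-22,"tz":0,"yaw":0},{"tx":0,"ty":-16,"tz":0,"yaw":0},{"tx":0,"ty":-7,"tz":0,"yaw":0},{"tx":0,"ty":0,"tz":0,"yaw":0}]'
python3 - <<'E'
from meas import *
at((0,0,.150),.637,-.244,.225)
E
```

```text
time: 42.33
ee_pos: [0.6105, -0.2551, 0.3956]
tool_rot: [[-0.018, -0.998, 0.063], [-1.0, 0.018, 0.005], [-0.007, -0.063, -0.998]]
contact_force: [0.7, -0.7, -1.9]
opening: 0.0586
t 42.33 pos [ 0.6105 -0.2551  0.3956] pt [ 0.6199 -0.2543  0.2459] tilt [0.063 0.005] F [ 0.7 -0.7 -1.9] M [-0.06 -0.02  0.06] open 0.0586 vel 0.021
tool mm [-10.4 -15.6  22. ] yaw -0.018
```

```bash
python3 -m creep '[{"tx":-9,"ty":-15,"tz":4,"yaw":-0.018},{"tx":0,"ty":0,"tz":8,"yaw":0},{"tx":0,"ty":0,"tz":6,"yaw":0},{"tx":0,"ty":0,"tz":0,"yaw":0}]'
python3 - <<'E'
from meas import *
at((0,0,.150),.637,-.244,.18)
E
```

```text
time: 42.67
ee_pos: [0.6234, -0.2496, 0.3778]
tool_rot: [[-0.004, -0.998, 0.06], [-1.0, 0.004, 0.004], [-0.004, -0.06, -0.998]]
contact_force: [0.2, 0.1, -2.4]
opening: 0.0592
t 42.67 pos [ 0.6234 -0.2496  0.3778] pt [ 0.6325 -0.2489  0.2281] tilt [0.06  0.004] F [ 0.2  0.1 -2.4] M [0.02 0.07 0.01] open 0.0592 vel 0.019
tool mm [-4.7 -1.6 48.3] yaw -0.004
```

```bash
python3 -m creep '[{"tx":-4.5,"ty":-3,"tz":5,"yaw":-0.004},{"tx":0,"ty":0,"tz":10,"yaw":0},{"tx":0,"ty":0,"tz":8,"yaw":0}]'
python3 - <<'E'
from meas import *
at((0,0,.150),.637,-.244,.18)
E
```

```text
time: 42.92
ee_pos: [0.626, -0.2459, 0.3561]
tool_rot: [[-0.002, -0.998, 0.063], [-1.0, 0.002, 0.002], [-0.002, -0.063, -0.998]]
contact_force: [-0.4, 0.4, -3.0]
opening: 0.059
t 42.92 pos [ 0.626  -0.2459  0.3561] pt [ 0.6354 -0.2456  0.2064] tilt [0.063 0.002] F [-0.4  0.4 -3. ] M [ 0.01  0.16 -0.01] open 0.059 vel 0.174
tool mm [-1.5  0.1 26.5] yaw -0.002
```

```bash
python3 -m creep '[{"tx":-1.2,"ty":0,"tz":8,"yaw":0},{"tx":0,"ty":0,"tz":8,"yaw":0},{"tx":0,"ty":0,"tz":6,"yaw":0}]'
python3 - <<'E'
from meas import *
at((0,0,.150),.637,-.244,.172)
E
```

```text
time: 43.17
ee_pos: [0.6268, -0.2445, 0.3309]
tool_rot: [[-0.003, -0.998, 0.061], [-1.0, 0.003, 0.003], [-0.003, -0.061, -0.998]]
contact_force: [-0.1, -1.1, -1.8]
opening: 0.0591
t 43.17 pos [ 0.6268 -0.2445  0.3309] pt [ 0.6361 -0.2442  0.1812] tilt [0.061 0.003] F [-0.1 -1.1 -1.8] M [ 0.02  0.07 -0.  ] open 0.0591 vel 0.137
tool mm [-0.1 -0.4  9.2] yaw -0.003
```

```bash
python3 -m creep '[{"tx":0,"ty":0,"tz":5,"yaw":0},{"tx":0,"ty":0.3,"tz":4,"yaw":0},{"tx":0,"ty":0.3,"tz":4,"yaw":0}]' -1 20
python3 -m creep '[{"tx":0,"ty":0.5,"tz":4,"yaw":0},{"tx":0,"ty":0.5,"tz":4,"yaw":0},{"tx":0,"ty":1,"tz":3.5,"yaw":0}]'
python3 - <<'E'
from meas import *
at((0,0,.150),.6345,-.244,.134)
E
```

```text
time: 43.42
ee_pos: [0.627, -0.2443, 0.3147]
tool_rot: [[-0.002, -0.998, 0.059], [-1.0, 0.003, 0.004], [-0.004, -0.059, -0.998]]
contact_force: [-0.3, -0.3, -0.8]
opening: 0.0588
time: 43.67
ee_pos: [0.6269, -0.2444, 0.3056]
tool_rot: [[-0.002, -0.998, 0.068], [-1.0, 0.002, 0.001], [-0.001, -0.068, -0.998]]
contact_force: [2.1, 0.1, 4.2]
opening: 0.0585
t 43.67 pos [ 0.6269 -0.2444  0.3056] pt [ 0.6371 -0.2443  0.1559] tilt [0.068 0.001] F [2.1 0.1 4.2] M [ 0.06 -0.57  0.05] open 0.0585 vel 0.095
tool mm [-0.3  4.1 21.7] yaw -0.002
```

```bash
python3 -m creep '[{"tx":0,"ty":1,"tz":4,"yaw":0},{"tx":0,"ty":1.2,"tz":4,"yaw":0},{"tx":0,"ty":1.2,"tz":4,"yaw":0}]'
python3 -m creep '[{"tx":0,"ty":1.2,"tz":4,"yaw":0},{"tx":0,"ty":1.2,"tz":4,"yaw":0}]'
python3 - <<'E'
from meas import *
at((0,0,.150),.6345,-.244,.134)
E
```

```text
time: 43.92
ee_pos: [0.6249, -0.244, 0.2961]
tool_rot: [[-0.001, -0.997, 0.075], [-1.0, 0.001, -0.001], [0.001, -0.075, -0.997]]
contact_force: [1.7, 1.8, 2.6]
opening: 0.0584
time: 44.08
ee_pos: [0.623, -0.2436, 0.2876]
tool_rot: [[-0.001, -0.997, 0.076], [-1.0, 0.001, -0.0], [0.0, -0.076, -0.997]]
contact_force: [2.0, 0.8, 2.3]
opening: 0.0577
t 44.08 pos [ 0.623  -0.2436  0.2876] pt [ 0.6344 -0.2437  0.1381] tilt [ 0.076 -0.   ] F [2.  0.8 2.3] M [ 0.24 -0.46  0.06] open 0.0577 vel 0.111
tool mm [0.3 0.2 4.1] yaw -0.001
```

```bash
python3 -m creep '[{"tx":0,"ty":0.5,"tz":3.5,"yaw":0},{"tx":0,"ty":0.5,"tz":3,"yaw":0}]'
python3 - <<'E'
from meas import *
at((0,0,.150),.6345,-.244,.134)
p,d,ci=shot('scene','s25')
q=cv2.resize(p[150:330,130:370],None,fx=3,fy=3,interpolation=cv2.INTER_CUBIC); cv2.imwrite('pics/s25c.png',q[:,:,::-1])
E
```

```text
time: 44.25
ee_pos: [0.6224, -0.2434, 0.2814]
tool_rot: [[-0.0, -0.997, 0.078], [-1.0, 0.0, -0.0], [0.0, -0.078, -0.997]]
contact_force: [-1.6, 3.1, 18.4]
opening: 0.0579
t 44.25 pos [ 0.6224 -0.2434  0.2814] pt [ 0.6341 -0.2435  0.1318] tilt [ 0.078 -0.   ] F [-1.6  3.1 18.4] M [ 0.6  -0.05  0.1 ] open 0.0579 vel 0.046
tool mm [ 0.5 -0.6 -2.1] yaw -0.0
```

View pics/s25c.png

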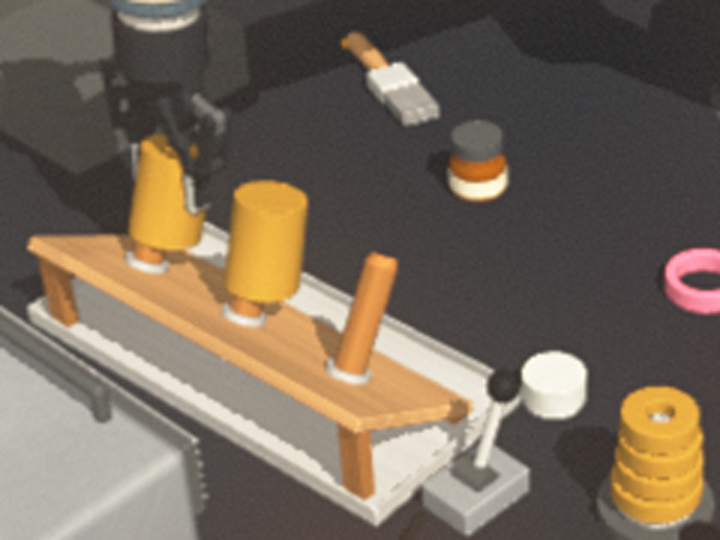

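Floor contact at 18 N. I release and withdraw.

```bash
python3 -m creep '[{"tx":0,"ty":0,"tz":0,"yaw":0},{"tx":0,"ty":0,"tz":0,"yaw":0},{"tx":0,"ty":0,"tz":0,"yaw":0},{"tx":0,"ty":0,"tz":0,"yaw":0}]' 1
python3 -m creep '[{"tx":0,"ty":0,"tz":-10,"yaw":0},{"tx":0,"ty":0,"tz":-20,"yaw":0},{"tx":0,"ty":0,"tz":-20,"yaw":0},{"tx":0,"ty":0,"tz":-20,"yaw":0},{"tx":0,"ty":0,"tz":-20,"yaw":0},{"tx":0,"ty":0,"tz":-10,"yaw":0},{"tx":-5,"ty":10,"tz":0,"yaw":0},{"tx":-10,"ty":20,"tz":0,"yaw":0},{"tx":-15,"ty":20,"tz":0,"yaw":0},{"tx":-15,"ty":20,"tz":0,"yaw":0},{"tx":-15,"ty":20,"tz":0,"yaw":0},{"tx":-10,"ty":10,"tz":0,"yaw":0},{"tx":0,"ty":0,"tz":0,"yaw":0}]' 1
python3 - <<'E'
from pegs import *
at((0,0,.150),.419,.282,.23)
shot('wrist','w26')
hung('w26')
E
```

```text
time: 44.63
ee_pos: [0.6209, -0.244, 0.2781]
tool_rot: [[-0.002, -0.998, 0.07], [-1.0, 0.002, -0.0], [-0.0, -0.07, -0.998]]
contact_force: [0.0, -0.4, 0.8]
opening: 0.0854
time: 45.72
ee_pos: [0.5089, -0.1729, 0.3742]
tool_rot: [[-0.005, -0.998, 0.059], [-1.0, 0.005, 0.002], [-0.002, -0.059, -0.998]]
contact_force: [-0.4, 0.4, 0.1]
opening: 0.0849
t 45.72 pos [ 0.5089 -0.1729  0.3742] pt [ 0.5178 -0.1726  0.2245] tilt [0.059 0.002] F [-0.4  0.4  0.1] M [-0.04  0.01  0.04] open 0.0849 vel 0.011
tool mm [-454.1  100.6  -10.5] yaw -0.005
px [220.  61.] n 11428 / 11999 top [ 0.6247 -0.1288  0.1586] lean 14.0 vs peg rad 0.282 ctr [ 0.6344 -0.1293  0.1198] to seats mm [np.float64(113.9), np.float64(3.7), np.float64(113.0)] width 0.0556
px [460.  58.] n 11099 / 11654 top [ 0.6259 -0.242   0.1571] lean 17.3 vs peg rad 0.224 ctr [ 0.6378 -0.2425  0.1189] to seats mm [np.float64(227.1), np.float64(113.5), np.float64(5.3)] width 0.054
```

View pics/w26.png

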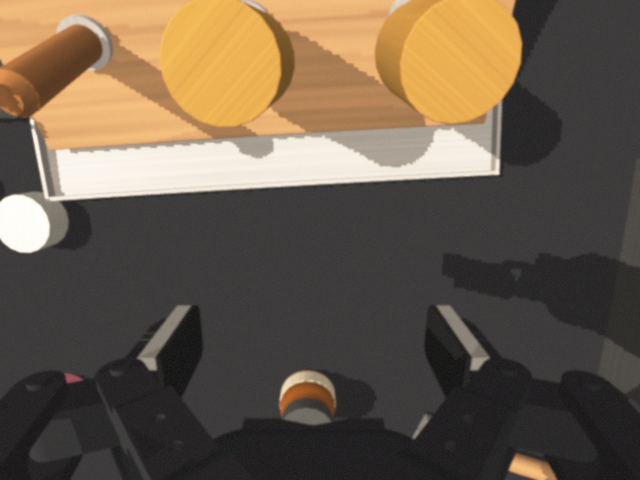

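```bash
python3 -m creep '[{"tx":-15,"ty":4,"tz":0,"yaw":0},{"tx":-30,"ty":7,"tz":0,"yaw":0},{"tx":-30,"ty":7,"tz":0,"yaw":0},{"tx":-30,"ty":7,"tz":0,"yaw":0},{"tx":-30,"ty":7,"tz":0,"yaw":0},{"tx":-30,"ty":7,"tz":0,"yaw":0},{"tx":-30,"ty":7,"tz":0,"yaw":0},{"tx":-30,"ty":7,"tz":0,"yaw":0},{"tx":-30,"ty":7,"tz":0,"yaw":0},{"tx":-30,"ty":7,"tz":0,"yaw":0},{"tx":-30,"ty":6,"tz":0,"yaw":0},{"tx":-30,"ty":6,"tz":10,"yaw":0},{"tx":-30,"ty":6,"tz":20,"yaw":0},{"tx":-25,"ty":5,"tz":20,"yaw":0},{"tx":-12,"ty":3,"tz":10,"yaw":0},{"tx":0,"ty":0,"tz":0,"yaw":0},{"tx":0,"ty":0,"tz":0,"yaw":0}]' 1
python3 - <<'E'
from meas import *
at((0,0,.150),.419,.281,.14)
p,d,ci=shot('wrist','w27'); rings('w27',.08,.005)
E
```

```text
time: 47.18
ee_pos: [0.4329, 0.2529, 0.3063]
tool_rot: [[-0.015, -0.998, 0.064], [-1.0, 0.015, -0.003], [0.002, -0.064, -0.998]]
contact_force: [0.2, -0.9, 0.9]
opening: 0.0857
t 47.18 pos [0.4329 0.2529 0.3063] pt [0.4426 0.2524 0.1566] tilt [ 0.064 -0.003] F [ 0.2 -0.9  0.9] M [-0.01 -0.04 -0.01] open 0.0857 vel 0.037
tool mm [-28.3  25.   15. ] yaw -0.015
outer [260 314] [0.4181 0.2832] 0.0585 0.0005
outer [336  58] [0.5701 0.2283] 0.0561 0.0019
```

View pics/w27.png

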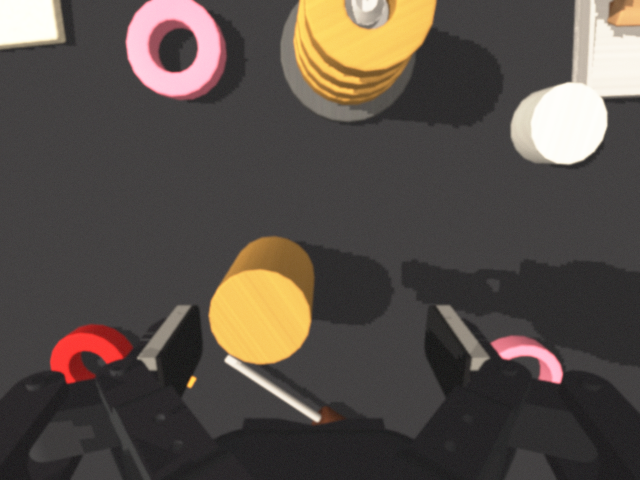

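```bash
python3 -m creep '[{"tx":-10,"ty":8,"tz":0,"yaw":-0.015},{"tx":-12,"ty":9,"tz":3,"yaw":0},{"tx":-6,"ty":4,"tz":5,"yaw":0},{"tx":0,"ty":0,"tz":5,"yaw":0},{"tx":0,"ty":0,"tz":0,"yaw":0}]' 1
python3 - <<'E'
from meas import *
at((0,0,.150),.4181,.2832,.058)
E
```

```text
time: 47.65
ee_pos: [0.4168, 0.2773, 0.2959]
tool_rot: [[-0.008, -0.997, 0.071], [-1.0, 0.008, -0.003], [0.002, -0.071, -0.997]]
contact_force: [-0.2, -1.1, -1.0]
opening: 0.0855
t 47.65 pos [0.4168 0.2773 0.2959] pt [0.4275 0.2768 0.1463] tilt [ 0.071 -0.003] F [-0.2 -1.1 -1. ] M [-0.05  0.08 -0.  ] open 0.0855 vel 0.018
tool mm [-6.5 15.6 87.4] yaw -0.008
```

```bash
python3 -m creep '[{"tx":-6,"ty":9,"tz":3,"yaw":-0.008},{"tx":0,"ty":1.5,"tz":15,"yaw":0},{"tx":0,"ty":1.5,"tz":20,"yaw":0},{"tx":0,"ty":1,"tz":15,"yaw":0},{"tx":0,"ty":0,"tz":2,"yaw":0}]' 1
python3 - <<'E'
from meas import *
at((0,0,.150),.4181,.2832,.058)
E
```

```text
time: 48.07
ee_pos: [0.4085, 0.2818, 0.2411]
tool_rot: [[-0.003, -0.997, 0.076], [-1.0, 0.002, -0.001], [0.001, -0.076, -0.997]]
contact_force: [-0.3, -0.3, 0.8]
opening: 0.0853
t 48.07 pos [0.4085 0.2818 0.2411] pt [0.42   0.2817 0.0915] tilt [ 0.076 -0.001] F [-0.3 -0.3  0.8] M [ 0.02  0.06 -0.05] open 0.0853 vel 0.025
tool mm [-1.5  4.5 33.3] yaw -0.003
```

```bash
python3 -m creep '[{"tx":-1.5,"ty":4,"tz":8,"yaw":-0.003},{"tx":0,"ty":0.5,"tz":12,"yaw":0},{"tx":0,"ty":0,"tz":10,"yaw":0},{"tx":0,"ty":0,"tz":2,"yaw":0}]' 1
python3 - <<'E'
from meas import *
at((0,0,.150),.4181,.2832,.058)
E
```

```text
time: 48.4
ee_pos: [0.4063, 0.2832, 0.2078]
tool_rot: [[0.0, -0.997, 0.078], [-1.0, -0.0, 0.0], [-0.0, -0.078, -0.997]]
contact_force: [-0.7, 0.5, -0.3]
opening: 0.0853
t 48.4 pos [0.4063 0.2832 0.2078] pt [0.4181 0.2832 0.0583] tilt [0.078 0.   ] F [-0.7  0.5 -0.3] M [-0.02  0.1   0.02] open 0.0853 vel 0.043
tool mm [0.  0.  0.3] yaw 0.0
```

```bash
python3 -m creep '[{"tx":0,"ty":0,"tz":0.5,"yaw":0},{"tx":0,"ty":0,"tz":0.5,"yaw":0},{"tx":0,"ty":0,"tz":0.5,"yaw":0},{"tx":0,"ty":0,"tz":0.5,"yaw":0},{"tx":0,"ty":0,"tz":0,"yaw":0},{"tx":0,"ty":0,"tz":-10,"yaw":0},{"tx":0,"ty":0,"tz":-20,"yaw":0},{"tx":0,"ty":0,"tz":-25,"yaw":0},{"tx":0,"ty":0,"tz":-25,"yaw":0},{"tx":0,"ty":0,"tz":-25,"yaw":0},{"tx":0,"ty":0,"tz":-25,"yaw":0},{"tx":0,"ty":0,"tz":-25,"yaw":0},{"tx":0,"ty":0,"tz":-15,"yaw":0},{"tx":0,"ty":0,"tz":0,"yaw":0}]' -1 25
python3 -m creep '[{"tx":12,"ty":-5,"tz":0,"yaw":0},{"tx":25,"ty":-10,"tz":0,"yaw":0},{"tx":25,"ty":-10,"tz":0,"yaw":0},{"tx":25,"ty":-10,"tz":0,"yaw":0},{"tx":25,"ty":-10,"tz":0,"yaw":0},{"tx":25,"ty":-10,"tz":0,"yaw":0},{"tx":25,"ty":-10,"tz":0,"yaw":0},{"tx":25,"ty":-10,"tz":0,"yaw":0},{"tx":25,"ty":-10,"tz":0,"yaw":0},{"tx":25,"ty":-10,"tz":0,"yaw":0},{"tx":25,"ty":-10,"tz":0,"yaw":0},{"tx":15,"ty":-5,"tz":0,"yaw":0},{"tx":0,"ty":0,"tz":0,"yaw":0},{"tx":0,"ty":0,"tz":0,"yaw":0}]'
python3 - <<'E'
from pegs import *
at((0,0,.150),.6265,-.015,.235)
shot('wrist','w28')
pegs('w28')
E
```

```text
time: 49.57
ee_pos: [0.3914, 0.2824, 0.3879]
tool_rot: [[0.0, -0.997, 0.078], [-1.0, -0.0, 0.001], [-0.001, -0.078, -0.997]]
contact_force: [-0.0, 0.3, -0.8]
opening: 0.0597
time: 50.73
ee_pos: [0.5044, -0.007, 0.3879]
tool_rot: [[0.004, -0.998, 0.07], [-1.0, -0.004, 0.004], [-0.003, -0.07, -0.998]]
contact_force: [-1.1, 1.1, -1.6]
opening: 0.0596
t 50.73 pos [ 0.5044 -0.007   0.3879] pt [ 0.5149 -0.0064  0.2383] tilt [0.07  0.004] F [-1.1  1.1 -1.6] M [0.03 0.05 0.01] open 0.0596 vel 0.029
tool mm [   9.1 -111.1   11. ] yaw 0.004
board n [-0.498 -0.026  0.867] lean deg 29.9 c [ 0.6527 -0.0678  0.0552]
n 3084 height 0.1021 cyl D 0.0205 rms 0.0027 tip [ 0.6134 -0.0142  0.152 ] capmean [ 0.6159 -0.0141  0.152 ] seat [ 0.6314 -0.0133  0.1208]
n 15074 height 0.1131 cyl D 0.0492 rms 0.0068 tip [ 0.614  -0.1256  0.1617] capmean [ 0.602  -0.1309  0.1532] seat [ 0.6319 -0.1247  0.1305]
n 2316 height 0.0658 cyl D 0.0549 rms 0.001 tip [ 0.6317 -0.2407  0.114 ] capmean [ 0.6245 -0.217   0.1091] seat [ 0.6497 -0.2397  0.0828]
```

View pics/w28.png

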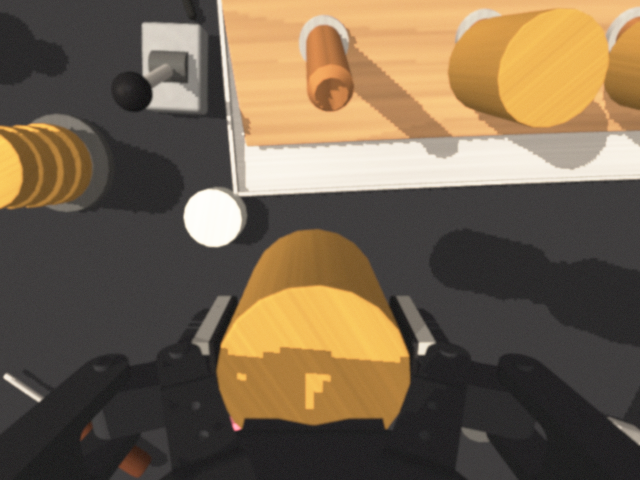

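```bash
python3 -m creep '[{"tx":3,"ty":-12,"tz":0,"yaw":0.004},{"tx":2,"ty":-20,"tz":0,"yaw":0},{"tx":1,"ty":-20,"tz":0,"yaw":0},{"tx":0,"ty":-20,"tz":0,"yaw":0},{"tx":0,"ty":-15,"tz":0,"yaw":0},{"tx":0,"ty":-8,"tz":0,"yaw":0},{"tx":0,"ty":0,"tz":0,"yaw":0}]'
python3 - <<'E'
from meas import *
at((0,0,.150),.6265,-.0142,.225)
E
```

```text
time: 51.37
ee_pos: [0.6003, -0.0038, 0.3933]
tool_rot: [[0.01, -0.998, 0.068], [-1.0, -0.01, 0.007], [-0.006, -0.068, -0.998]]
contact_force: [-0.0, -0.2, -1.9]
opening: 0.0597
t 51.37 pos [ 0.6003 -0.0038  0.3933] pt [ 0.6105 -0.0027  0.2437] tilt [0.068 0.007] F [-0.  -0.2 -1.9] M [-0.    0.07  0.03] open 0.0597 vel 0.023
tool mm [ 11.8 -14.6  19.6] yaw 0.01
```

```bash
python3 -m creep '[{"tx":11,"ty":-14,"tz":4,"yaw":0.01},{"tx":0,"ty":0,"tz":6,"yaw":0},{"tx":0,"ty":0,"tz":5,"yaw":0},{"tx":0,"ty":0,"tz":0,"yaw":0}]'
python3 - <<'E'
from meas import *
at((0,0,.150),.6265,-.0142,.18)
E
```

```text
time: 51.7
ee_pos: [0.6139, -0.0111, 0.3783]
tool_rot: [[0.005, -0.998, 0.065], [-1.0, -0.004, 0.008], [-0.008, -0.065, -0.998]]
contact_force: [-0.2, -0.0, -1.8]
opening: 0.06
t 51.7 pos [ 0.6139 -0.0111  0.3783] pt [ 0.6238 -0.0099  0.2286] tilt [0.065 0.008] F [-0.2 -0.  -1.8] M [-0.02  0.04  0.01] open 0.06 vel 0.021
tool mm [ 4.7  0.5 48.6] yaw 0.005
```

```bash
python3 -m creep '[{"tx":4.5,"ty":-1.5,"tz":5,"yaw":0.005},{"tx":0,"ty":0,"tz":10,"yaw":0},{"tx":0,"ty":0,"tz":8,"yaw":0}]'
python3 - <<'E'
from meas import *
at((0,0,.150),.6265,-.0142,.18)
E
python3 -m creep '[{"tx":0.5,"ty":0.5,"tz":8,"yaw":0},{"tx":0,"ty":0.3,"tz":7,"yaw":0},{"tx":0,"ty":0,"tz":5,"yaw":0}]'
python3 - <<'E'
from meas import *
at((0,0,.150),.6265,-.0142,.172)
E
```

```text
time: 51.95
ee_pos: [0.6157, -0.0147, 0.3565]
tool_rot: [[0.001, -0.998, 0.069], [-1.0, 0.0, 0.008], [-0.008, -0.069, -0.998]]
contact_force: [-0.8, -0.3, -0.5]
opening: 0.0598
t 51.95 pos [ 0.6157 -0.0147  0.3565] pt [ 0.626  -0.0134  0.2069] tilt [0.069 0.008] F [-0.8 -0.3 -0.5] M [-0.02  0.05 -0.02] open 0.0598 vel 0.179
tool mm [ 1.   1.3 26.8] yaw 0.001
time: 52.2
ee_pos: [0.6155, -0.015, 0.333]
tool_rot: [[0.0, -0.998, 0.067], [-1.0, 0.0, 0.009], [-0.009, -0.067, -0.998]]
contact_force: [0.2, -0.4, -2.7]
opening: 0.0598
t 52.2 pos [ 0.6155 -0.015   0.333 ] pt [ 0.6256 -0.0137  0.1833] tilt [0.067 0.009] F [ 0.2 -0.4 -2.7] M [0.06 0.05 0.02] open 0.0598 vel 0.115
tool mm [ 0.6 -0.2 11.3] yaw 0.0
```

```bash
python3 -m creep '[{"tx":0.4,"ty":0,"tz":5,"yaw":0},{"tx":0,"ty":0.3,"tz":5,"yaw":0},{"tx":0,"ty":0.3,"tz":4,"yaw":0}]' -1 20
python3 -m creep '[{"tx":0,"ty":0.5,"tz":4,"yaw":0},{"tx":0,"ty":0.5,"tz":4,"yaw":0},{"tx":0,"ty":1,"tz":3.5,"yaw":0}]'
python3 - <<'E'
from meas import *
at((0,0,.150),.6235,-.0142,.135)
E
```

```text
time: 52.45
ee_pos: [0.6157, -0.0153, 0.3163]
tool_rot: [[0.0, -0.998, 0.065], [-1.0, 0.0, 0.009], [-0.009, -0.065, -0.998]]
contact_force: [0.3, -0.4, -1.3]
opening: 0.0597
time: 52.7
ee_pos: [0.6155, -0.0153, 0.306]
tool_rot: [[0.0, -0.997, 0.073], [-1.0, 0.0, 0.008], [-0.008, -0.073, -0.997]]
contact_force: [2.5, -0.3, 4.7]
opening: 0.0599
t 52.7 pos [ 0.6155 -0.0153  0.306 ] pt [ 0.6264 -0.014   0.1564] tilt [0.073 0.008] F [ 2.5 -0.3  4.7] M [-0.05 -0.72  0.01] open 0.0599 vel 0.099
tool mm [ 0.4  4.5 21.1] yaw 0.0
```

```bash
python3 -m creep '[{"tx":0,"ty":1,"tz":4,"yaw":0},{"tx":0,"ty":1.2,"tz":4,"yaw":0},{"tx":0,"ty":1.2,"tz":4,"yaw":0}]'
python3 -m creep '[{"tx":0,"ty":1.2,"tz":4,"yaw":0},{"tx":0,"ty":1.2,"tz":4,"yaw":0}]'
python3 -m creep '[{"tx":0,"ty":0.5,"tz":3.5,"yaw":0},{"tx":0,"ty":0.5,"tz":3,"yaw":0}]'
python3 - <<'E'
from meas import *
at((0,0,.150),.6235,-.0142,.135)
E
```

```text
time: 52.95
ee_pos: [0.6142, -0.0153, 0.298]
tool_rot: [[0.0, -0.996, 0.085], [-1.0, 0.0, 0.007], [-0.007, -0.085, -0.996]]
contact_force: [3.7, -0.5, 3.4]
opening: 0.0596
time: 53.12
ee_pos: [0.6125, -0.0152, 0.2904]
tool_rot: [[0.0, -0.996, 0.088], [-1.0, 0.0, 0.007], [-0.007, -0.088, -0.996]]
contact_force: [1.6, 0.2, 3.3]
opening: 0.0593
time: 53.28
ee_pos: [0.6119, -0.0152, 0.2833]
tool_rot: [[0.0, -0.996, 0.088], [-1.0, 0.0, 0.007], [-0.007, -0.088, -0.996]]
contact_force: [-0.8, -0.1, 21.6]
opening: 0.06
t 53.28 pos [ 0.6119 -0.0152  0.2833] pt [ 0.6251 -0.0141  0.1339] tilt [0.088 0.007] F [-0.8 -0.1 21.6] M [-0.04 -0.49 -0.01] open 0.06 vel 0.068
tool mm [ 0.1  1.5 -1.3] yaw 0.0
```

```bash
python3 -m creep '[{"tx":0,"ty":0,"tz":0,"yaw":0},{"tx":0,"ty":0,"tz":0,"yaw":0},{"tx":0,"ty":0,"tz":0,"yaw":0},{"tx":0,"ty":0,"tz":0,"yaw":0}]' 1
python3 -m creep '[{"tx":0,"ty":0,"tz":-10,"yaw":0},{"tx":0,"ty":0,"tz":-20,"yaw":0},{"tx":0,"ty":0,"tz":-20,"yaw":0},{"tx":0,"ty":0,"tz":-20,"yaw":0},{"tx":0,"ty":0,"tz":-20,"yaw":0},{"tx":0,"ty":0,"tz":-10,"yaw":0},{"tx":0,"ty":10,"tz":0,"yaw":0},{"tx":0,"ty":20,"tz":0,"yaw":0},{"tx":0,"ty":20,"tz":0,"yaw":0},{"tx":0,"ty":20,"tz":0,"yaw":0},{"tx":0,"ty":20,"tz":0,"yaw":0},{"tx":0,"ty":10,"tz":0,"yaw":0},{"tx":0,"ty":0,"tz":0,"yaw":0}]' 1
python3 - <<'E'
from pegs import *
at((0,0,.170),.6,.11,.23)
shot('wrist','w29')
hung('w29')
p,d,ci=shot('scene','s29')
q=cv2.resize(p[150:350,130:410],None,fx=2.8,fy=2.8,interpolation=cv2.INTER_CUBIC); cv2.imwrite('pics/s29c.png',q[:,:,::-1])
E
```

```text
time: 53.62
ee_pos: [0.6099, -0.015, 0.2775]
tool_rot: [[0.0, -0.997, 0.075], [-1.0, 0.0, 0.008], [-0.008, -0.075, -0.997]]
contact_force: [-0.6, -0.8, -1.3]
opening: 0.0855
time: 54.7
ee_pos: [0.4973, -0.0156, 0.3744]
tool_rot: [[0.001, -0.998, 0.062], [-1.0, -0.0, 0.009], [-0.009, -0.062, -0.998]]
contact_force: [0.5, 0.2, 0.5]
opening: 0.0849
t 54.7 pos [ 0.4973 -0.0156  0.3744] pt [ 0.5078 -0.0141  0.2047] tilt [0.062 0.009] F [0.5 0.2 0.5] M [ 0.02  0.06 -0.02] open 0.0849 vel 0.007
tool mm [-124.3  -93.6  -18.4] yaw 0.001
px [314.  52.] n 10982 / 11453 top [ 0.6177 -0.0134  0.1583] lean 13.2 vs peg rad 0.294 ctr [ 0.6268 -0.0135  0.1194] to seats mm [np.float64(4.7), np.float64(116.0), np.float64(229.1)] width 0.0552
px [556.  47.] n 9945 / 10393 top [ 0.6214 -0.1282  0.1578] lean 13.9 vs peg rad 0.282 ctr [ 0.631  -0.1285  0.119 ] to seats mm [np.float64(113.0), np.float64(7.2), np.float64(114.2)] width 0.0555
```

View pics/w29.png

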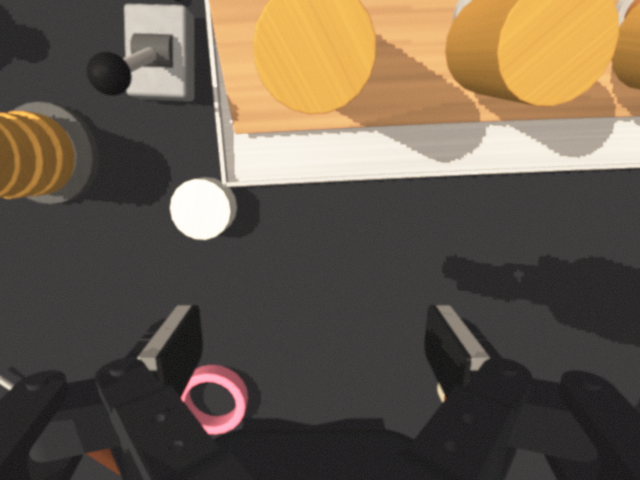

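View pics/s29c.png

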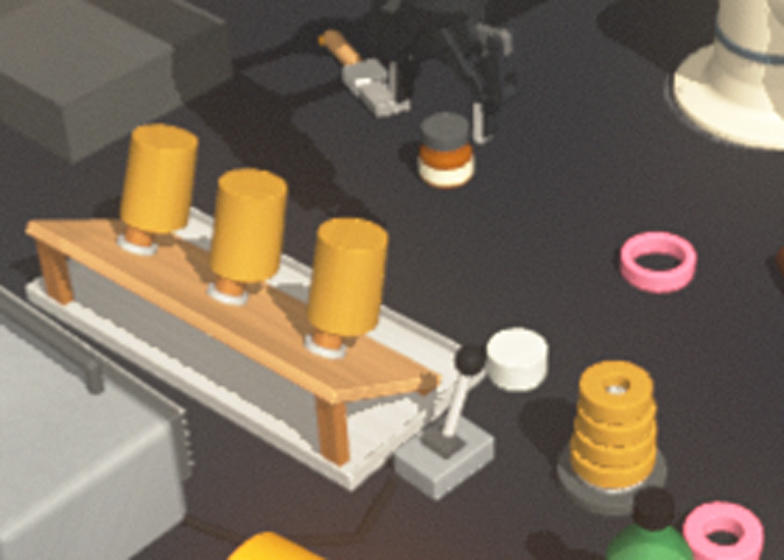

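```bash
python3 - <<'E'
from meas import *
p,d,ci=load('w29'); P=cloud(ci,d); v=cv2.cvtColor(p,cv2.COLOR_RGB2HSV)[...,2]
m=(P[...,2]>.07)&(P[...,2]<.15)&(P[...,1]>.07)&(P[...,1]<.16)&(P[...,0]>.55); m[:, :80]=0; m[:,200:]=0;m[110:]=0
q=P[m]; print('knob/lever n',m.sum(),q.min(0).round(4),q.max(0).round(4))
k=m&(v<60); q=P[k]
A=np.c_[2*q,np.ones(len(q))]; s=np.linalg.lstsq(A,(q**2).sum(1),rcond=None)[0]; print('knob ctr',s[:3].round(4),'r',np.sqrt(s[3]+s[:3]@s[:3]).round(4),len(q))
for uv in ((135,60),(145,55),(155,48),(170,80),(150,20),(140,90),(175,15),(175,92)): print(uv,P[uv[1],uv[0]].round(4))
E
```

```text
knob/lever n 1631 [0.6095 0.1031 0.0701] [0.6388 0.1267 0.1116]
knob ctr [0.6219 0.1161 0.0979] r 0.0123 1463
(135, 60) [0.6361 0.1111 0.0704]
(145, 55) [0.6434 0.1111 0.0533]
(155, 48) [0.6525 0.11   0.0362]
(170, 80) [0.6307 0.1036 0.0259]
(150, 20) [0.6759 0.1165 0.0264]
(140, 90) [0.6233 0.1287 0.0266]
(175, 15) [0.6794 0.0965 0.0256]
(175, 92) [0.6214 0.1002 0.0258]
```

```bash
python3 - <<'E'
from meas import *
at((0,0,.173),.582,.117,.20)
p,d,ci=load('t11'); P=cloud(ci,d); m=(P[...,0]>.6)&(P[...,1]<.2)&(P[...,1]>.0)&(P[...,2]>.12)&(P[...,2]<.4)
print('tall things',P[m].min(0),P[m].max(0),m.sum())
m=(P[...,0]>.7)&(P[...,1]<.12)&(P[...,1]>.0)&(P[...,2]>.06)&(P[...,2]<.4); print(P[m].min(0),P[m].max(0))
E
python3 -m creep '[{"tx":-12,"ty":-7,"tz":0,"yaw":0},{"tx":-22,"ty":-12,"tz":0,"yaw":0},{"tx":-22,"ty":-12,"tz":0,"yaw":0},{"tx":-22,"ty":-12,"tz":0,"yaw":0},{"tx":-22,"ty":-12,"tz":0,"yaw":0},{"tx":-16,"ty":-8,"tz":0,"yaw":0},{"tx":-6,"ty":-3,"tz":0,"yaw":0},{"tx":0,"ty":0,"tz":0,"yaw":0},{"tx":0,"ty":0,"tz":0,"yaw":0}]' -1 20
python3 -c "
from meas import *
at((0,0,.173),.582,.117,.082)"
```

```text
t 54.8 pos [ 0.4986 -0.0157  0.3744] pt [ 0.5095 -0.0141  0.2017] tilt [0.063 0.009] F [ 0.2  0.3 -0.4] M [-0.03  0.03 -0.03] open 0.0852 vel 0.028
tool mm [-131.1  -72.2    7.5] yaw 0.001
tall things [8.39936974e-01 1.24160071e-04 1.20002096e-01] [0.9977024  0.19954648 0.13651476] 662
[7.00742440e-01 5.28859235e-05 6.02480825e-02] [0.9977024  0.05789209 0.13651476]
time: 55.55
ee_pos: [0.5737, 0.1114, 0.3767]
tool_rot: [[-0.002, -0.998, 0.06], [-1.0, 0.003, 0.007], [-0.008, -0.06, -0.998]]
contact_force: [-0.3, -0.5, 0.8]
opening: 0.0001
t 55.55 pos [0.5737 0.1114 0.3767] pt [0.5841 0.1127 0.204 ] tilt [0.06  0.007] F [-0.3 -0.5  0.8] M [-0.07  0.03  0.01] open 0.0001 vel 0.024
tool mm [ -3.4   9.5 121.7] yaw -0.002
```

Blower top is 0.137 m and lies beyond x = 0.84, so the way is clear. Next I descend in front of the lever.

```bash
python3 -m creep '[{"tx":-3,"ty":6,"tz":5,"yaw":0},{"tx":0,"ty":1,"tz":18,"yaw":0},{"tx":0,"ty":1,"tz":22,"yaw":0},{"tx":0,"ty":1,"tz":20,"yaw":0},{"tx":0,"ty":1,"tz":15,"yaw":0},{"tx":0,"ty":0,"tz":3,"yaw":0}]'
python3 -c "
from meas import *
at((0,0,.173),.582,.117,.082)"
```

```text
time: 56.05
ee_pos: [0.5662, 0.1102, 0.2914]
tool_rot: [[-0.008, -0.998, 0.064], [-1.0, 0.009, 0.006], [-0.007, -0.064, -0.998]]
contact_force: [-0.8, 0.3, -0.8]
opening: -0.0
t 56.05 pos [0.5662 0.1102 0.2914] pt [0.5773 0.1112 0.1187] tilt [0.064 0.006] F [-0.8  0.3 -0.8] M [-0.02  0.05 -0.03] open -0.0 vel 0.059
tool mm [-5.6 -2.3 37. ] yaw -0.008
```

```bash
python3 -m creep '[{"tx":-5,"ty":0,"tz":8,"yaw":-0.008},{"tx":0,"ty":0,"tz":12,"yaw":0},{"tx":0,"ty":0,"tz":10,"yaw":0},{"tx":0,"ty":0,"tz":3,"yaw":0}]'
python3 - <<'E'
from meas import *
at((0,0,.173),.683,.107,.082)
shot('wrist','w30')
E
```

```text
time: 56.38
ee_pos: [0.5676, 0.114, 0.2574]
tool_rot: [[-0.002, -0.998, 0.066], [-1.0, 0.003, 0.006], [-0.006, -0.066, -0.998]]
contact_force: [0.4, -0.2, 0.3]
opening: 0.0
t 56.38 pos [0.5676 0.114  0.2574] pt [0.5791 0.115  0.0848] tilt [0.066 0.006] F [ 0.4 -0.2  0.3] M [-0.01  0.04  0.01] open 0.0 vel 0.062
tool mm [   7.8 -103.5    9.6] yaw -0.002
```

View pics/w30.png

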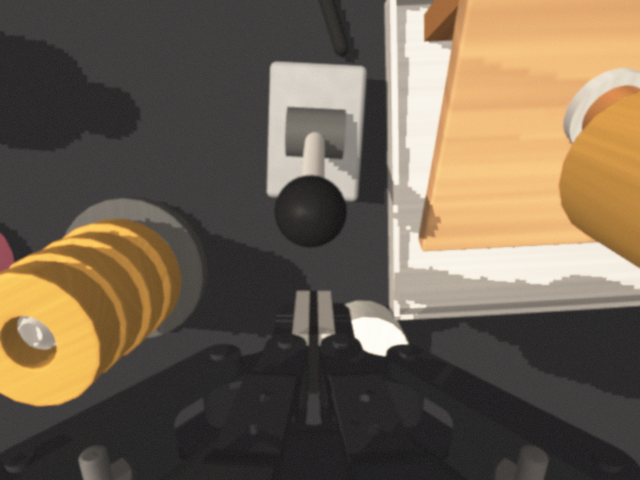

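```bash
python3 -m creep '[{"tx":0,"ty":-8,"tz":0.5,"yaw":0},{"tx":0,"ty":-8,"tz":0.5,"yaw":0},{"tx":0.5,"ty":-8,"tz":0.5,"yaw":0},{"tx":0.5,"ty":-8,"tz":0.5,"yaw":0},{"tx":0.5,"ty":-8,"tz":0.5,"yaw":0},{"tx":0.5,"ty":-8,"tz":0.5,"yaw":0}]'
python3 -c "
from meas import *
at((0,0,.173),.672,.107,.082)"
```

```text
time: 56.93
ee_pos: [0.6205, 0.1122, 0.2613]
tool_rot: [[-0.001, -0.998, 0.07], [-1.0, 0.002, 0.007], [-0.007, -0.07, -0.998]]
contact_force: [-0.5, 0.1, 1.6]
opening: -0.0003
t 56.93 pos [0.6205 0.1122 0.2613] pt [0.6326 0.1134 0.0888] tilt [0.07  0.007] F [-0.5  0.1  1.6] M [ 0.01  0.15 -0.04] open -0.0003 vel 0.325
tool mm [  6.4 -38.8   9.5] yaw -0.001
```

```bash
python3 -m creep '[{"tx":1,"ty":-8,"tz":2,"yaw":0},{"tx":1,"ty":-8,"tz":2,"yaw":0},{"tx":1,"ty":-8,"tz":2,"yaw":0},{"tx":1,"ty":-6,"tz":1,"yaw":0}]'
python3 - <<'E'
from meas import *
at((0,0,.173),.672,.107,.082)
p,d,ci=shot('scene','s31')
q=cv2.resize(p[150:350,130:410],None,fx=2.8,fy=2.8,interpolation=cv2.INTER_CUBIC); cv2.imwrite('pics/s31c.png',q[:,:,::-1])
E
```

```text
time: 57.27
ee_pos: [0.6562, 0.1082, 0.2585]
tool_rot: [[-0.001, -0.997, 0.073], [-1.0, 0.002, 0.008], [-0.008, -0.073, -0.997]]
contact_force: [-4.8, 0.9, 0.5]
opening: 0.0001
t 57.27 pos [0.6562 0.1082 0.2585] pt [0.6688 0.1095 0.086 ] tilt [0.073 0.008] F [-4.8  0.9  0.5] M [0.2  1.49 0.11] open 0.0001 vel 0.241
tool mm [ 2.6 -2.9  4.2] yaw -0.001
```

View pics/s31c.png

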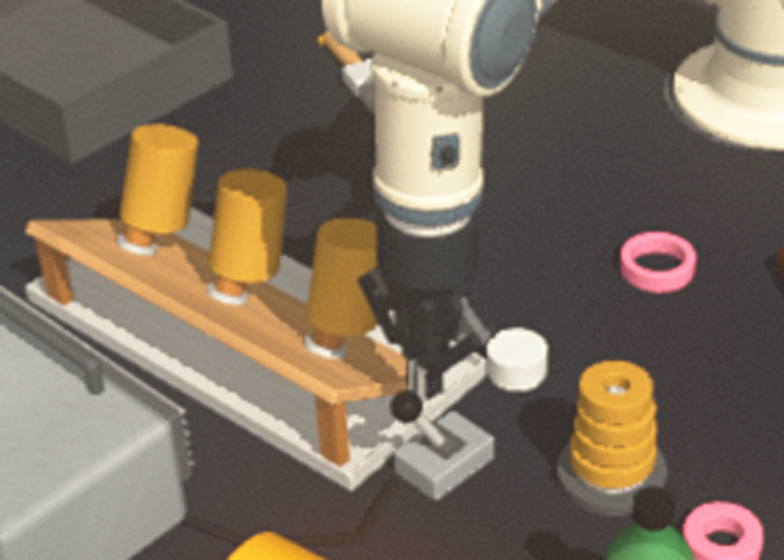

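```bash
python3 -m creep '[{"tx":0.5,"ty":-5,"tz":1,"yaw":0},{"tx":0.5,"ty":-4,"tz":1,"yaw":0}]'
python3 -c "
from meas import *
at((0,0,.173),.68,.107,.082)"
python3 -m creep '[{"tx":0,"ty":-3,"tz":1,"yaw":0}]'
python3 - <<'E'
from meas import *
at((0,0,.173),.68,.107,.082)
p,d,ci=shot('scene','s32')
E
```

```text
time: 57.48
ee_pos: [0.6613, 0.108, 0.2582]
tool_rot: [[0.0, -0.999, 0.047], [-1.0, 0.0, 0.009], [-0.009, -0.047, -0.999]]
contact_force: [-29.2, 1.3, 16.9]
opening: 0.0001
t 57.48 pos [0.6613 0.108  0.2582] pt [0.6695 0.1095 0.0854] tilt [0.047 0.009] F [-29.2   1.3  16.9] M [-0.01  4.54  0.13] open 0.0001 vel 0.157
tool mm [  2.5 -10.4   3.9] yaw 0.0
time: 57.57
ee_pos: [0.6626, 0.1081, 0.2586]
tool_rot: [[0.001, -0.999, 0.037], [-1.0, -0.001, 0.008], [-0.008, -0.037, -0.999]]
contact_force: [-17.1, -2.6, 8.6]
opening: -0.0
t 57.57 pos [0.6626 0.1081 0.2586] pt [0.669  0.1095 0.0857] tilt [0.037 0.008] F [-17.1  -2.6   8.6] M [-0.3   2.85  0.02] open -0.0 vel 0.139
tool mm [  2.6 -10.8   4.1] yaw 0.001
```

```bash
python3 -m creep '[{"tx":0,"ty":8,"tz":0,"yaw":0},{"tx":0,"ty":15,"tz":0,"yaw":0},{"tx":0,"ty":20,"tz":0,"yaw":0},{"tx":0,"ty":20,"tz":-3,"yaw":0},{"tx":0,"ty":10,"tz":-15,"yaw":0},{"tx":0,"ty":0,"tz":-22,"yaw":0},{"tx":0,"ty":0,"tz":-25,"yaw":0},{"tx":0,"ty":0,"tz":-25,"yaw":0},{"tx":0,"ty":0,"tz":-15,"yaw":0},{"tx":0,"ty":5,"tz":0,"yaw":0},{"tx":0,"ty":15,"tz":0,"yaw":0},{"tx":0,"ty":15,"tz":0,"yaw":0},{"tx":0,"ty":0,"tz":0,"yaw":0},{"tx":0,"ty":0,"tz":0,"yaw":0}]'
python3 - <<'E'
from pegs import *
at((0,0,.173),.57,.107,.18)
shot('wrist','w33'); hung('w33'); spchk('w33b',(0,0,300,400))
p,d,ci=load('w33'); P=cloud(ci,d); v=cv2.cvtColor(p,cv2.COLOR_RGB2HSV)[...,2]
k=(P[...,2]>.075)&(P[...,2]<.13)&(P[...,1]>.07)&(P[...,1]<.15)&(P[...,0]>.64)&(v<60); q=P[k]
A=np.c_[2*q,np.ones(len(q))]; s=np.linalg.lstsq(A,(q**2).sum(1),rcond=None)[0]; print('knob',s[:3].round(4),len(q))
p,d,ci=shot('scene','s33'); shot('top','t33')
E
```

```text
time: 58.78
ee_pos: [0.5499, 0.1064, 0.3665]
tool_rot: [[-0.0, -0.999, 0.048], [-1.0, 0.001, 0.008], [-0.008, -0.048, -0.999]]
contact_force: [0.5, 0.7, -0.4]
opening: 0.0
t 58.78 pos [0.5499 0.1064 0.3665] pt [0.5582 0.1078 0.1937] tilt [0.048 0.008] F [ 0.5  0.7 -0.4] M [-0.05  0.03 -0.01] open 0.0 vel 0.025
tool mm [  0.9 -11.1  14.2] yaw -0.0
px [569. 156.] n 10505 / 10769 top [ 0.6204 -0.0127  0.159 ] lean 13.3 vs peg rad 0.292 ctr [ 0.6296 -0.0128  0.1201] to seats mm [np.float64(3.1), np.float64(116.5), np.float64(229.6)] width 0.0562
z~ 0.038 742 med z 0.039 slope [-0.013  0.043] centroid [0.5875 0.2067]
outer [187 198] [0.5738 0.2263] 0.0657 0.0022
z~ 0.059 786 med z 0.0598 slope [-0.017  0.042] centroid [0.5821 0.2062]
outer [178 206] [0.5729 0.2263] 0.0618 0.0021
z~ 0.08 724 med z 0.0806 slope [-0.023  0.061] centroid [0.5831 0.2084]
outer [166 209] [0.5727 0.2263] 0.0584 0.0018
z~ 0.101 5435 med z 0.1023 slope [0.017 0.026] centroid [0.5733 0.2247]
outer [135 228] [0.5728 0.2247] 0.0579 0.0006
hole [135 229] [0.573  0.2239] 0.0197 0.0005
knob [0.6916 0.1127 0.0942] 1585
```

View pics/w33.png

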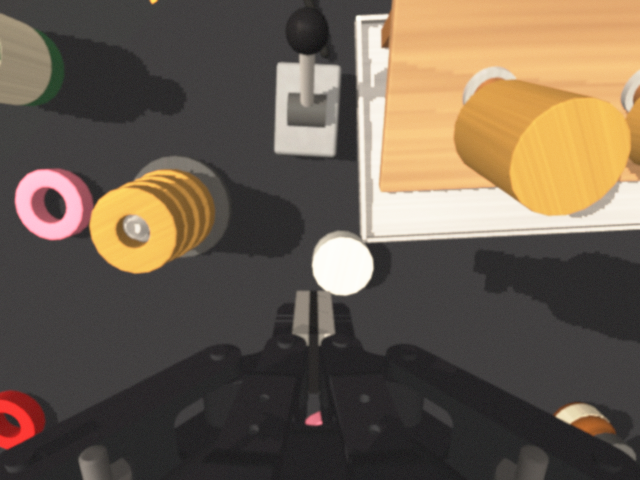

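View pics/s33.png

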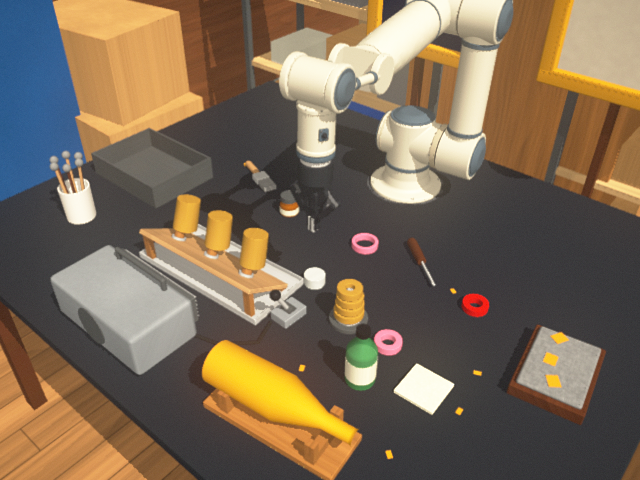

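```bash
python3 -c "
from bench import close_job
print(close_job())"
```

```text
the job is handed in; nothing more can be done
None
```

The job is handed in after about 59 s of robot time. All four brass collars are on the spindle (largest first), all three cups are on their own pegs, and the blower switch is on. `close_job` gave no verdict.

**Collars:** The check after placing each one put it level on its own step, within about 2 mm of the axis. Measured top faces were 39, 60, 81 and 102 mm up, each about 1.3 mm above the nominal height, which I put down to camera calibration. The last oblique view agreed on heights. Its tilt readings were scattered, up to 0.06 rad, but it mostly saw the collars' sides.

**Cups:** Each was pushed on until the force rose to about 20 N as its floor met the peg tip. Centres measured 3–7 mm from the seat points. The cups lean 0.22–0.29 rad from the peg axis. That is inside the 0.42 rad limit but more than the expected sag of about 10° (0.17 rad) for the cups on pegs 1 and 2. The last wrist view re-measured only the cup on peg 1; the other two were judged by eye in the final scene picture.

**Switch:** I pushed the lever until it stopped, with a brief peak of about 29 N sideways on the tool (34 N in all). The knob moved about 70 mm, which I estimate as a 1.0 rad swing.

**Other things:** In the last scene picture the bystanders look to be where they started, though I did not measure them. At the end the gripper was clear of everything.

**Drift:** The tool leaned up to about 5° during the run because the moves cannot correct it. I allowed for this in the aiming.

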